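# Load the sample shaker, latch its keeper bar and set the speed dial

## Robot

A 7-joint arm with a two-finger parallel gripper is mounted at the origin on the work surface. World frame = base frame: x ahead of the robot, y to its left, z up, the work surface at z = 0. Lengths are in m, angles in degrees, forces in N, time in s.
With the tool pointing down it reaches from about 0.4 to 0.875 m from the base axis. Payload 4.4 kg.
Tool frame: the origin (TCP) lies midway between the tips of the shut fingers; the grasp point (between the pads) lies robot.pinch_z behind it (robot.pinch_z is the distance from the TCP to the grasp point, in m); z points along the fingers, y is the direction in which the jaws open and shut (so a half turn about z gives the same grasp; the last joint's range is limited). The gripper opens to 85 mm and grips with 20 to 120 N. Pads are 22 mm wide; open, the fingers measure 114 mm over their backs; the gripper's body (76 mm by 85 mm) begins 54 mm behind the grasp point. The pads swing forward as they close: fully open they stand 13 mm farther back than shut.
Start: joints at [68.022, 36.005, 2.206, 86.941, -1.547, 57.084, -1.146], TCP at [0.203, -0.617, 0.194] pointing down, gripper open.
Joint ranges: [-175.42, 175.42], [-21.48, 121.26], [-71.46, 75.88], [10.55, 141.38], [-63.04, 243.04], [13.31, 113.54], [-168.57, 168.57]. Speed limits (degrees/s): [147.25, 147.25, 180, 180, 180, 180, 180].

## Interface

Orientations are given as a 3x3 rotation matrix whose columns are the frame's x, y, z axes.
In Python, from cell import robot, get_image, workorder gives the robot as it stands.
- The arm moves only by the tool carry_out, never from a script. Its argument "rows" is a list of rows, each an object of numbers: "tx", "ty", "tz": the shift along the world's x, y, z in m; "spin": the turn about the world's z in degrees. In form: [{"tx": .., "ty": .., "tz": .., "spin": ..}, ...]. A call has 1 to 10 rows; each row shifts and turns the pose as measured when the row begins; what a row does not reach is not made up. A row lasts 1/10 s, in which the tool goes at most 50 mm and 8.59 degrees, less where a joint would pass 70% of its speed; a pose out of reach is approached as far as the arm can. A call is refused whole if a number of a shift passes 0.05 or a number of a turn 8.59, either way. A call with a gripper value outside its range is refused whole. "jaw" is the closure, from 0 (fully open) to 1 (shut), set as the call begins (left out, the last holds). The fingers move at their own pace and stop on an object; "grip_force" is the grip in N (left out, the last holds). Time passes only in rows, so rows that do not move let the fingers close. It gives the time, the measured TCP pose, the force and the opening at its end, in the units of the state.
- robot.get_state(): the state, without advancing time (a new reading comes with each control period).
- get_image(name): name is "scene" or "top"; returns a dict with "color" (480x640x3 uint8, blue, green, red), "mtx" (3x3 intrinsics, pixels), "dist" ([k1, k2, p1, p2, k3] as OpenCV has them; the pictures are not rectified), "xyz" and "attitude" of the camera in the world. Camera axes: x right, y down, z forward; pixel columns grow to the right and rows downward; lengths in m; the calibration is good to about 2 mm. A picture is of the moment at which its call begins. There is no depth.
- workorder.job_done(): hands the job in, once; it reports no verdict.
The state is a dict: "clock": time; "qpos": joint angles; "qvel": joint speeds; "tau": joint torques, N m; "position": TCP position; "ee_rot": TCP orientation; "contact_force": force on the tool from outside, world axes, zero at the start; "moment": the same for the moment, N m; "gripper_width": finger opening in m.
Only numpy, scipy, OpenCV 4.12 (cv2) and the standard library are available. Lean on these libraries where they do the work, as an engineer would, in place of code of your own. Each camera call takes 0.05 s, during which the arm holds its last target.

## Task

Get the shaker ready for the soil-sample demonstration: swing the keeper bar out of the way and stand every sample jar from the bench upright in a bay of its own in the shaker's tray. Then swing the keeper bar shut over the lids until it is fully home in its catch, and only after that turn the speed dial so that its white pointer meets the steel index tab. Leave the ink bottles and the mug standing.

Things in the scene. Friction and masses are not known exactly. Their poses are not given: they have to be found in the camera images.
- tray_floor (a point): Middle of the tray floor of a grey bench shaker (plinth 300 x 130 mm, fixed to the bench). The tray is one row of four bays along this frame's x (z up), centred at x = -81, -27, +27, +81 mm, y = 0. Each bay is 50 (x) by 58 mm inside, walls 4 mm thick, 25 mm above the floor. Hinge post, radius 13 mm, at x = +140, 88 mm above the floor; catch post 26 x 32 mm at x = -122 mm, 75 mm above it.
- keeper (a joint): Angle (rad) of the keeper bar, flat steel, 16 mm wide, that swings level about the hinge post at the tray's +x end. 0 = shut, along the middle of the row of bays. Grows to 1.5 as it swings out to the tray's -y side (anticlockwise from above). Stays where left (about 1 N at the grip). At 1.2 or more all bays are clear from above; it starts partly across them (0.15 to 0.65).
- keeper_hinge (a point): On the keeper bar's upright hinge axis, half-way up the bar's 10 mm thickness. The bar runs 275 mm along this frame's -x, underside 8 mm above seated jars' lids, and passes over the control box. A spring ball on the catch post resists the last 0.05 rad before shut (about 6 N at the grip); past its crest, at about 0.025 rad, it pushes the bar home against a stop at 0.
- keeper_grip (a point): Middle of the upper part of the bar's handle: an upright black round post, 18 mm in diameter, 46 mm tall, standing on top of the bar 215 mm from the hinge axis. This point lies 24 mm above the bar's top face and 22 mm below the post's top.
- dial (a joint): Angle (rad) of the black speed dial; grows as it turns clockwise seen from above, range 0 to 4.6; stays where left (friction about 0.06 N m). It sits on a grey control box 110 x 110 mm, top 35 mm above the tray floor, centred at x = 0, y = -130 mm in the frame of the tray floor.
- dial_grip (a point): On the dial's axis, in the middle of its bar grip: a bar 52 mm long (along this frame's x), 14 mm wide (y), 35 mm tall, rising from a round skirt of radius 32 mm. This point lies 13 mm below the grip's top and 22 mm above the skirt. The white pointer line is on the -x half.
- dial_pointer (a point): Outer end of the dial's white pointer line, 34 mm from the dial's axis; it turns with the dial.
- index (a point): The mark to set the dial to: the point in front of the small steel index tab on top of the control box, 34 mm from the dial's axis. The dial is set when the pointer's end is at this point. The tab cannot be moved; it stands elsewhere in each run, 1.0 to 3.4 rad clockwise of the pointer's start.
- jar1_mid (a point): Centre (40 mm up) of a closed sample jar: plain upright cylinder, white with a grey ribbed lid, 44 mm in diameter, 80 mm tall, about 0.18 kg; z is its axis. Three or four of the four jars are present.
- jar2_mid (a point): Centre (40 mm up) of a closed sample jar: plain upright cylinder, white with a grey ribbed lid, 44 mm in diameter, 80 mm tall, about 0.18 kg; z is its axis. Three or four of the four jars are present.
- jar3_mid (a point): Centre (40 mm up) of a closed sample jar: plain upright cylinder, white with a grey ribbed lid, 44 mm in diameter, 80 mm tall, about 0.18 kg; z is its axis. Three or four of the four jars are present.
- jar4_mid (a point): Centre (40 mm up) of a closed sample jar: plain upright cylinder, white with a grey ribbed lid, 44 mm in diameter, 80 mm tall, about 0.18 kg; z is its axis. Three or four of the four jars are present.
- ink1_mid (a point): Centre (30 mm up) of a little black ink bottle, 32 mm in diameter, 60 mm tall, that stands among the jars and is to be left standing; z is its axis.
- ink2_mid (a point): Centre (30 mm up) of a little black ink bottle, 32 mm in diameter, 60 mm tall, that stands among the jars and is to be left standing; z is its axis.
- mug: White mug, 76 mm wide, 90 mm tall, on the right of the bench; leave it standing. Origin under its base, z up.
Mind the look-alikes: they are no part of the job. Leave any green look-alike of the part that bears jar1_mid alone.

How it is judged (in metres and radians):
On the way, in this order (a step that is already met when the one before it is completed fails the run):
1. every jar present stands in a bay of the tray, with the keeper bar still open (x of jar1_mid in the frame of tray_floor between -0.108 and 0.108 m and y of jar1_mid in the frame of tray_floor between -0.015 and 0.015 m and z of jar1_mid in the frame of tray_floor between 0.034 and 0.046 m and angle between each of jar1_mid, jar2_mid, jar3_mid, jar4_mid's own z axis and vertical below 0.12 rad and x of jar2_mid in the frame of tray_floor between -0.108 and 0.108 m and y of jar2_mid in the frame of tray_floor between -0.015 and 0.015 m and z of jar2_mid in the frame of tray_floor between 0.034 and 0.046 m and x of jar3_mid in the frame of tray_floor between -0.108 and 0.108 m and y of jar3_mid in the frame of tray_floor between -0.015 and 0.015 m and z of jar3_mid in the frame of tray_floor between 0.034 and 0.046 m and x of jar4_mid in the frame of tray_floor between -0.108 and 0.108 m and y of jar4_mid in the frame of tray_floor between -0.015 and 0.015 m and z of jar4_mid in the frame of tray_floor between 0.034 and 0.046 m and value of joint keeper above 0.1 rad), for 0.2 s.
2. the keeper bar is shut in its catch over the jars (x of jar1_mid in the frame of tray_floor between -0.108 and 0.108 m and y of jar1_mid in the frame of tray_floor between -0.015 and 0.015 m and z of jar1_mid in the frame of tray_floor between 0.034 and 0.046 m and angle between each of jar1_mid, jar2_mid, jar3_mid, jar4_mid's own z axis and vertical below 0.12 rad and x of jar2_mid in the frame of tray_floor between -0.108 and 0.108 m and y of jar2_mid in the frame of tray_floor between -0.015 and 0.015 m and z of jar2_mid in the frame of tray_floor between 0.034 and 0.046 m and x of jar3_mid in the frame of tray_floor between -0.108 and 0.108 m and y of jar3_mid in the frame of tray_floor between -0.015 and 0.015 m and z of jar3_mid in the frame of tray_floor between 0.034 and 0.046 m and x of jar4_mid in the frame of tray_floor between -0.108 and 0.108 m and y of jar4_mid in the frame of tray_floor between -0.015 and 0.015 m and z of jar4_mid in the frame of tray_floor between 0.034 and 0.046 m and value of joint keeper below 0.02 rad), for 0.2 s.
3. the dial's pointer is at the index tab, the bar still shut (value of joint keeper below 0.02 rad and horizontal distance between dial_pointer and index below 0.004 m), for 0.2 s.
At the end, for the whole second after the job is handed in: Every jar present stands upright (within 0.12 rad) on the floor of a bay of the tray, the keeper bar is shut in its catch (joint below 0.02 rad), and the dial's pointer end is within 4 mm of the index point (about 7 degrees) (all of step 3 and x of jar1_mid in the frame of tray_floor between -0.108 and 0.108 m and y of jar1_mid in the frame of tray_floor between -0.015 and 0.015 m and z of jar1_mid in the frame of tray_floor between 0.034 and 0.046 m and angle between each of jar1_mid, jar2_mid, jar3_mid, jar4_mid's own z axis and vertical below 0.12 rad and x of jar2_mid in the frame of tray_floor between -0.108 and 0.108 m and y of jar2_mid in the frame of tray_floor between -0.015 and 0.015 m and z of jar2_mid in the frame of tray_floor between 0.034 and 0.046 m and x of jar3_mid in the frame of tray_floor between -0.108 and 0.108 m and y of jar3_mid in the frame of tray_floor between -0.015 and 0.015 m and z of jar3_mid in the frame of tray_floor between 0.034 and 0.046 m and x of jar4_mid in the frame of tray_floor between -0.108 and 0.108 m and y of jar4_mid in the frame of tray_floor between -0.015 and 0.015 m and z of jar4_mid in the frame of tray_floor between 0.034 and 0.046 m and velocity of joint dial between -0.05 and 0.05 rad/s); the robot touches nothing.
It fails at once if an ink bottle or the mug is knocked over (angle between any of ink1_mid, ink2_mid, mug's own z axis and vertical above 0.7 rad).
Of jar1, jar2, jar3, jar4 only 3 to 4 are there at a start; the rules pass over those that are not, and their reading is None.
At some moment in a run one of jar1, jar2, jar3, jar4 may be knocked a few centimetres aside while the robot is not near it.
It also fails if it takes over 210 s, if anything falls off the work surface, if the arm or the gripper's body presses on something with over 40 N, if the wrist force passes 120 N, or if a joint passes its speed limit or range.

## Working session

There is one attempt and no reset: what is moved stays moved. The work goes in short steps, Python scripts to look and compute and a tool call to move; the robot and the scene stay as the last step left them, time stands still between calls to the robot, and variables do not carry over. Pictures are saved under pics/ and viewed, and the job is handed in when it is done.

Besides the shell and the picture viewer there is one more tool, called in YAML: its name, and indented under it one key for each argument. carry_out: Moves the arm, as the interface text tells. Its arguments: {"type":"object","properties":{"rows":{"type":"array","items":{"type":"object","properties":{"tx":{"type":"number"},"ty":{"type":"number"},"tz":{"type":"number"},"spin":{"type":"number"}}}},"jaw":{"type":"number"},"grip_force":{"type":"number"}},"required":["rows"]}

```bash
ls; mkdir -p pics
python3 - <<'E'
from cell import robot,get_image,workorder
import cv2
print(robot.get_state(), robot.pinch_z)
for n in("scene","top"):
    i=get_image(n); cv2.imwrite(f"pics/{n}0.png",i["color"]); print(n,i["mtx"],i["dist"],i["xyz"],i["attitude"])
E
```

```text
pics
{'clock': 0.0, 'qpos': array([68.02335945, 36.05783546,  2.19923905, 86.99604725, -1.54733979,
       57.08167247, -1.14687896]), 'qvel': array([-0.03360984, -0.06356394,  0.01966132, -0.09804208,  0.06251156,
        0.01936126,  0.05738589]), 'tau': array([ 1.60621357e-04, -5.63400757e+01,  1.22631066e+00, -1.93447298e+01,
        1.10860833e-02,  1.06756590e-02, -7.44649675e-08]), 'position': array([ 0.20293852, -0.61679193,  0.19340002]), 'ee_rot': array([[ 9.49927831e-01,  3.12468876e-01, -5.62931169e-04],
       [ 3.12469383e-01, -9.49926196e-01,  1.76245976e-03],
       [ 1.59707565e-05, -1.85010833e-03, -9.99998288e-01]]), 'contact_force': array([ 0.19922838, -0.01357529, -0.3020773 ]), 'moment': array([ 0.01918564, -0.03475066, -0.01245137]), 'gripper_width': 0.08557764386106168} 0.0187
scene [[525.51484722   0.         309.90588703]
 [  0.         525.51484722 251.05707975]
 [  0.           0.           1.        ]] [0.03904937 0.         0.         0.         0.        ] [1.52173869 0.41492648 0.9886213 ] [[-0.39694277  0.57005189 -0.71935894]
 [ 0.91761315  0.22891783 -0.32493496]
 [-0.0205557  -0.78907381 -0.61395439]]
top [[556.04393476   0.         312.55943511]
 [  0.         556.04393476 237.01695067]
 [  0.           0.           1.        ]] [-0.13147188  0.          0.          0.          0.        ] [ 0.2762191  -0.01974132  1.43688627] [[-0.01175944 -0.98326658  0.18179258]
 [-0.99973106  0.00792695 -0.0217939 ]
 [ 0.01998816 -0.18199998 -0.98309536]]
```

```bash
cat > h.py <<'E'
import numpy as np,cv2
from cell import robot,get_image,workorder
def ray(im,uv):
    uv=np.asarray(uv,float).reshape(-1,1,2)
    p=cv2.undistortPoints(uv,im["mtx"],im["dist"]).reshape(-1,2)
    d=np.c_[p,np.ones(len(p))]@np.asarray(im["attitude"]).T
    return d
def plane(im,uv,z):
    d=ray(im,uv);c=np.asarray(im["xyz"]);return c+d*((z-c[2])/d[:,2])[:,None]
def proj(im,P):
    R=np.asarray(im["attitude"]).T;t=-R@np.asarray(im["xyz"])
    return cv2.projectPoints(np.asarray(P,float).reshape(-1,1,3),cv2.Rodrigues(R)[0],t,im["mtx"],im["dist"])[0].reshape(-1,2)
def crop(im,name,x0,y0,w,h,s,lift=1.6):
    c=im["color"][y0:y0+h,x0:x0+w]
    c=np.clip(c.astype(float)*lift,0,255).astype(np.uint8)
    cv2.imwrite(f"pics/{name}.png",cv2.resize(c,None,fx=s,fy=s,interpolation=cv2.INTER_CUBIC))
E
python3 - <<'E'
from h import *
i=get_image("top")
crop(i,"tjar",110,160,140,160,4,2)
crop(i,"tsh",260,140,150,150,4,2)
i=get_image("scene"); crop(i,"ssh",210,200,160,150,5)
crop(i,"sjar",360,240,160,160,4)
E
cat > fit.py <<'E'
from h import *
from scipy.optimize import least_squares
t=get_image("top");s=get_image("scene")
T=lambda x,y:(x/4+260-.375,y/4+140-.375)
S=lambda x,y:(x/5+210-.4,y/5+200-.4)
obs=[(t,T(222,160),(108,0,25)),(t,T(214,245),(54,0,25)),(t,T(207,329),(0,0,25)),(t,T(196,413),(-54,0,25)),
(s,S(500,238),(-110,-33,25)),(s,S(608,265),(-110,33,25)),(s,S(398,508),(110,33,25)),
(t,T(233,70),(140,0,98)),(s,S(295,408),(140,0,98)),
(t,T(427,483),('b',275,98)),(s,S(318,78),('b',215,144))]
def W(p,q):
    x,y,a,z,k=p
    if q[0]=='b': q=(140-q[1]*np.cos(k),-q[1]*np.sin(k),q[2])
    q=np.array(q)/1000; c,n=np.cos(a),np.sin(a)
    return np.array([x+c*q[0]-n*q[1],y+n*q[0]+c*q[1],z+q[2]])
def res(p): return np.concatenate([proj(i,W(p,q))[0]-uv for i,uv,q in obs])
if __name__=="__main__":
    r=least_squares(res,[.6,0,0,.05,.5],loss='soft_l1')
    print(r.x, np.degrees(r.x[2])); print(res(r.x).reshape(-1,2).round(1))
    print("grip",W(r.x,('b',215,122)),"dial",W(r.x,(0,-130,0)),"hinge",W(r.x,(140,0,93)))
    # jars
    tp=[(188,200),(394,240),(242,443),(442,465)]
    tp=[(x/4+110,y/4+160) for x,y in tp]
    sp=[(340,352),(139,264),(331,179),(149,118)];sp=[(x/4+360,y/4+240) for x,y in sp]
    print(plane(t,tp,.08).round(4)); print(plane(s,sp,.08).round(4))
    it=[(326,334),(345,556)];print(plane(t,[(x/4+110,y/4+160) for x,y in it],.05).round(4))
E
python3 fit.py
```

```text
[ 0.56449098 -0.04662937 -0.11146108  0.06842767  0.52271718] -6.386249660635476
[[ 0.4 -0.3]
 [ 0.2 -0.8]
 [-0.2 -0.7]
 [ 0.4 -0.3]
 [ 0.6 -1.2]
 [-0.2  0.3]
 [ 0.   0.1]
 [-0.3  0.8]
 [ 0.8  0.7]
 [ 0.2  1.6]
 [-0.3 -0.1]]
grip [ 0.50654906 -0.14815024  0.19042767] dial [ 0.55003102 -0.17582267  0.06842767] hinge [ 0.70362223 -0.06220163  0.16142767]
[[0.5995 0.3411 0.08  ]
 [0.5725 0.2097 0.08  ]
 [0.4454 0.3013 0.08  ]
 [0.4311 0.1771 0.08  ]]
[[0.6088 0.3451 0.08  ]
 [0.5817 0.2161 0.08  ]
 [0.4592 0.3078 0.08  ]
 [0.4437 0.1831 0.08  ]]
[[0.5184 0.2568 0.05  ]
 [0.3778 0.2415 0.05  ]]
```

Run:
```python
from h import *
t=get_image("top");s=get_image("scene")
def tri(a,b):
    A=[];B=[]
    for im,uv in((t,a),(s,b)):
        d=ray(im,[uv])[0];d/=np.linalg.norm(d);P=np.eye(3)-np.outer(d,d);A.append(P);B.append(P@np.asarray(im["xyz"]))
    x=np.linalg.lstsq(np.vstack(A),np.hstack(B),rcond=None)[0]
    return x.round(4),(proj(t,x)[0]-a).round(1),(proj(s,x)[0]-b).round(1)
tp=[(188,200),(394,240),(242,443),(442,465)];tp=[(x/4+110-.4,y/4+160-.4) for x,y in tp]
sp=[(340,352),(139,264),(331,179),(149,118)];sp=[(x/4+360-.4,y/4+240-.4) for x,y in sp]
for a,b in zip(tp,sp): print(tri(a,b))
# robot base / known z=0 : table things : blue mat corners
m=[(103,210),(123,284),(67,300),(49,228)]; n=[(496,310),(563,314),(581,379),(508,378)]
print(plane(t,m,0),plane(s,n,0))
```

```text
(array([0.6019, 0.3436, 0.0742]), array([ 0., -0.]), array([ 0., -0.]))
(array([0.5746, 0.2126, 0.0738]), array([-0.3,  0.1]), array([-0.3,  0. ]))
(array([0.4475, 0.305 , 0.0707]), array([-0.2,  0. ]), array([-0.2,  0. ]))
(array([0.433 , 0.1795, 0.0719]), array([-0.1,  0. ]), array([-0.1,  0. ]))
[[0.62023648 0.51034147 0.        ]
 [0.42105698 0.44535576 0.        ]
 [0.37893189 0.59534029 0.        ]
 [0.57237271 0.65870538 0.        ]] [[ 4.12752551e-01  4.48136720e-01 -1.11022302e-16]
 [ 3.62625744e-01  6.07896833e-01 -1.11022302e-16]
 [ 5.69122446e-01  6.54961496e-01  1.11022302e-16]
 [ 6.30174081e-01  5.04168959e-01  1.11022302e-16]]
```

```bash
cat > ba.py <<'E'
from fit import *
tp=[(188,200),(394,240),(242,443),(442,465)];tp=[(x/4+110-.4,y/4+160-.4) for x,y in tp]
sp=[(340,352),(139,264),(331,179),(149,118)];sp=[(x/4+360-.4,y/4+240-.4) for x,y in sp]
from scipy.spatial.transform import Rotation as Ro
def pert(im,c):
    j=dict(im);j["xyz"]=np.asarray(im["xyz"])+c[:3]*.002;j["attitude"]=np.asarray(im["attitude"])@Ro.from_rotvec(c[3:]*.004).as_matrix();return j
mt=[(103,210),(123,284),(67,300),(49,228)]; ms=[(508,378),(496,310),(563,314),(581,379)]
ms=[(581,379),(496,310),(563,314),(508,378)]
ms=[(581,379),(508,378),(496,310),(563,314)]
ms={0:(581,379)}
def full(q):
    p=q[:5];J=q[5:13].reshape(4,2);tt=pert(t,q[13:19]);ss=pert(s,q[19:25]);M=q[25:33].reshape(4,2)
    r=[]
    for i,uv,g in obs: r.append(proj(tt if i is t else ss,W(p,g))[0]-uv)
    for k in range(4):
        r.append(proj(tt,[*J[k],.08])[0]-tp[k]);r.append(proj(ss,[*J[k],.08])[0]-sp[k])
        r.append(proj(tt,[*M[k],0])[0]-mt[k]);r.append(proj(ss,[*M[k],0])[0]-MS[k])
    return np.concatenate(r+[q[13:25]])
# mat: top order TR,BR,BL,TL ; world far/right... match by plane coords
MS=[(508,378),(496,310),(563,314),(581,379)]
if __name__=="__main__":
    q0=np.concatenate([[.564,-.047,-.11,.07,.52],plane(t,tp,.08)[:,:2].ravel(),np.zeros(12),plane(t,mt,0)[:,:2].ravel()])
    r=least_squares(full,q0,loss='soft_l1');q=r.x
    print(q[:5].round(4),q[5:13].reshape(4,2).round(4));print(q[13:25].round(2));print(r.fun[:-12].reshape(-1,2).round(1), full(q0)[:-12].reshape(-1,2).std())
    p=q[:5]
    print("grip",W(p,('b',215,122)),"dial",W(p,(0,-130,0)),"hinge",W(p,(140,0,93)))
    np.save("q.npy",q)
    tt=pert(t,q[13:19]);it=[(326,334),(345,556)];print(plane(tt,[(x/4+110-.4,y/4+160-.4) for x,y in it],.05).round(4))
E
python3 ba.py
```

```text
[ 0.5657 -0.0474 -0.111   0.0734  0.5205] [[0.6038 0.3416]
 [0.5764 0.2111]
 [0.4499 0.3027]
 [0.4353 0.1779]]
[ 0.13 -0.01  0.21  0.36  0.15 -0.07 -0.13  0.01  0.11  0.53 -0.24  0.72]
[[ 0.4 -0.4]
 [ 0.2 -0.8]
 [-0.2 -0.6]
 [ 0.4 -0.2]
 [ 0.6 -1.2]
 [-0.2  0.2]
 [ 0.1  0.1]
 [-0.3  0.6]
 [ 0.7  0.7]
 [ 0.2  1.8]
 [-0.3 -0.2]
 [-0.  -0.4]
 [ 0.1 -0.5]
 [ 1.7 -0.8]
 [ 1.7 -0.8]
 [-0.4 -0.2]
 [-0.3 -0.5]
 [-0.4  0.9]
 [-0.7  2.5]
 [-0.4 -0.5]
 [-0.2 -1.4]
 [-1.6  0.9]
 [-3.4  3.7]
 [-0.2 -0.4]
 [-0.1 -0.9]
 [ 1.5  1.1]
 [ 0.4  1.2]] 1.3907363537876027
grip [ 0.50758503 -0.14850236  0.19537372] dial [ 0.55127411 -0.17659675  0.07337372] hinge [ 0.70480824 -0.0628986   0.16637372]
[[0.5218 0.2571 0.05  ]
 [0.3811 0.2416 0.05  ]]
```

carry_out:
  rows:
    - {"tx": 0,"ty": 0,"tz": 0.045}
    - {"tx": 0,"ty": 0.02,"tz": 0.04}
    - {"tx": 0.025,"ty": 0.038}
    - {"tx": 0.025,"ty": 0.038}
    - {"tx": 0.025,"ty": 0.038}
    - {"tx": 0.025,"ty": 0.038}
    - {"tx": 0.025,"ty": 0.038}
    - {"tx": 0.025,"ty": 0.038}
    - {"tx": 0.025,"ty": 0.038}
    - {"tx": 0.025,"ty": 0.038}
  jaw: 0

```text
schema error: expected keys tx, ty, tz, spin
```

carry_out:
  rows:
    - {"tx": 0,"ty": 0,"tz": 0.045,"spin": 0}
    - {"tx": 0,"ty": 0.02,"tz": 0.04,"spin": 0}
    - {"tx": 0.025,"ty": 0.038,"tz": 0,"spin": 0}
    - {"tx": 0.025,"ty": 0.038,"tz": 0,"spin": 0}
    - {"tx": 0.025,"ty": 0.038,"tz": 0,"spin": 0}
    - {"tx": 0.025,"ty": 0.038,"tz": 0,"spin": 0}
    - {"tx": 0.025,"ty": 0.038,"tz": 0,"spin": 0}
    - {"tx": 0.025,"ty": 0.038,"tz": 0,"spin": 0}
    - {"tx": 0.025,"ty": 0.038,"tz": 0,"spin": 0}
    - {"tx": 0.025,"ty": 0.038,"tz": 0,"spin": 0}
  jaw: 0

```text
clock: 1.5
position: [0.402, -0.2876, 0.283]
ee_rot: [[0.955, 0.297, 0.001], [0.297, -0.955, -0.007], [-0.001, 0.007, -1.0]]
contact_force: [0.9, -0.3, 0.1]
gripper_width: 0.0856
```

carry_out:
  rows:
    - {"tx": 0.027,"ty": 0.035,"tz": 0,"spin": 3}
    - {"tx": 0.027,"ty": 0.035,"tz": 0,"spin": 3}
    - {"tx": 0.027,"ty": 0.035,"tz": 0,"spin": 0}
    - {"tx": 0.025,"ty": 0.034,"tz": 0,"spin": 0}
    - {"tx": 0,"ty": 0,"tz": 0,"spin": 0}

```text
clock: 2.0
position: [0.5153, -0.1346, 0.2848]
ee_rot: [[0.912, 0.409, 0.008], [0.409, -0.912, -0.004], [0.006, 0.007, -1.0]]
contact_force: [-0.3, 0.1, 0.0]
gripper_width: 0.0854
```

Run:
```python
from h import *
t=get_image("top");s=get_image("scene");p=robot.get_state()["position"];print(p,robot.get_state()["ee_rot"])
q=np.load("q.npy")
print(proj(t,p),proj(s,p))
crop(t,"t1",280,120,150,150,4,2);crop(s,"s1",210,150,160,150,5)
```

```text
[ 0.51209839 -0.14055753  0.28467019] [[ 0.91527628  0.40279402  0.00512862]
 [ 0.40282429 -0.91524048 -0.00821358]
 [ 0.00138554  0.00958363 -0.99995312]]
[[357.34170896 226.08456434]] [[272.80040685 193.23156719]]
```

Run:
```python
from h import *
s=get_image("scene");p=robot.get_state()["position"];R=robot.get_state()["ee_rot"];print(p)
for b in(0,.013,.03): print(b,proj(s,p-R[:,2]*b), proj(s,p-R[:,2]*b+R[:,1]*.0425), proj(s,p-R[:,2]*b-R[:,1]*.0425))
crop(s,"s2",230,140,100,80,8)
```

```text
[ 0.51128493 -0.14220521  0.28462867]
0 [[272.36556287 192.9633862 ]] [[255.68441534 193.13141956]] [[289.04195247 192.79081736]]
0.013 [[272.08386065 188.55874958]] [[255.30142179 188.72730669]] [[288.86142627 188.38525387]]
0.03 [[271.70996072 182.71699164]] [[254.793049   182.88621811]] [[288.62184375 182.54227872]]
```

```bash
python3 - <<'E'
from h import *
s=get_image("scene")
crop(s,"s3",240,155,65,60,10,1.0)
E
python3 - <<'E'
from h import *
s=get_image("scene");t=get_image("top")
for P in [(0,0,0),(0,0,.05),(0.1,0.1,0),(0.1,-.1,0)]: print(P,proj(s,P),proj(t,P))
crop(s,"s4",320,130,120,100,6,1.5);crop(t,"t4",220,380,160,100,5,2)
E
```

```text
(0, 0, 0) [[379.6945866  198.81820135]] [[294.47683996 450.31400683]]
(0, 0, 0.05) [[380.59720795 186.42172821]] [[294.22961597 454.34497909]]
(0.1, 0.1, 0) [[399.73500628 219.9296648 ]] [[254.36385328 410.27564691]]
(0.1, -0.1, 0) [[342.7213546  207.68667101]] [[333.83201985 409.35645487]]
```

Run:
```python
from h import *
t=get_image("top");s=get_image("scene");st=robot.get_state();p=st["position"];R=st["ee_rot"]
for im,n in((t,"t5"),(s,"s5")):
    x0,y0,w=(300,180,80) if n=="t5" else (230,140,80)
    c=cv2.resize(np.clip(im["color"][y0:y0+w,x0:x0+w]*2.,0,255).astype(np.uint8),None,fx=7,fy=7,interpolation=cv2.INTER_CUBIC)
    for b,col in((.0,(0,0,255)),(.013,(0,255,0)),(.043,(255,0,0))):
        for sg in(-1,1):
            for e in(-.011,.011):
                u=(proj(im,p-R[:,2]*b+sg*R[:,1]*.0428+e*R[:,0])[0]-(x0,y0)+.5)*7
                cv2.circle(c,tuple(int(v) for v in u),3,col,-1)
    cv2.imwrite(f"pics/{n}.png",c)
```

carry_out:
  rows:
    - {"tx": 0,"ty": -0.005,"tz": 0,"spin": 0}
    - {"tx": 0,"ty": 0,"tz": 0,"spin": 0}
    - {"tx": 0,"ty": 0,"tz": 0,"spin": 0}
    - {"tx": 0,"ty": 0,"tz": 0,"spin": 0}
    - {"tx": 0,"ty": 0,"tz": 0,"spin": 0}
    - {"tx": 0,"ty": 0,"tz": 0,"spin": 0}
    - {"tx": 0,"ty": 0,"tz": 0,"spin": 0}
  jaw: 1

```text
clock: 3.1
position: [0.5101, -0.1506, 0.285]
ee_rot: [[0.919, 0.394, 0.005], [0.394, -0.919, -0.009], [0.001, 0.01, -1.0]]
contact_force: [0.3, 0.0, 0.9]
gripper_width: -0.0001
```

Run:
```python
from h import *
s=get_image("scene");st=robot.get_state();p=st["position"];R=st["ee_rot"];print(p,st["gripper_width"])
im=s;x0,y0,w=(230,140,80)
c=cv2.resize(np.clip(im["color"][y0:y0+w,x0:x0+w]*2.,0,255).astype(np.uint8),None,fx=7,fy=7,interpolation=cv2.INTER_CUBIC)
for b,col in((.0,(0,0,255)),(.03,(255,0,0))):
    u=(proj(im,p-R[:,2]*b)[0]-(x0,y0)+.5)*7
    cv2.circle(c,tuple(int(v) for v in u),3,col,-1)
cv2.imwrite(f"pics/s6.png",c)
```

```text
[ 0.51014874 -0.15062213  0.28501343] 0.00026297682592259285
```

carry_out:
  rows:
    - {"tx": -0.001,"ty": 0.001,"tz": 0,"spin": 0}
    - {"tx": 0,"ty": 0,"tz": 0,"spin": 0}
    - {"tx": 0,"ty": 0,"tz": 0,"spin": 0}
    - {"tx": 0,"ty": 0,"tz": -0.02,"spin": 0}
    - {"tx": 0,"ty": 0,"tz": -0.03,"spin": 0}
    - {"tx": 0,"ty": 0,"tz": -0.03,"spin": 0}
    - {"tx": 0,"ty": 0,"tz": -0.012,"spin": 0}
    - {"tx": 0,"ty": 0,"tz": 0,"spin": 0}
    - {"tx": 0,"ty": 0,"tz": 0,"spin": 0}
  jaw: 0

```text
clock: 4.05
position: [0.5105, -0.1494, 0.1916]
ee_rot: [[0.919, 0.395, 0.01], [0.395, -0.919, -0.01], [0.005, 0.013, -1.0]]
contact_force: [0.3, -0.7, -0.8]
gripper_width: 0.0852
```

Run:
```python
from h import *
s=get_image("scene");st=robot.get_state();p=st["position"];R=st["ee_rot"];print(p,st["gripper_width"],st["contact_force"])
im=s;x0,y0,w=(230,180,80)
c=cv2.resize(np.clip(im["color"][y0:y0+w,x0:x0+w]*2.,0,255).astype(np.uint8),None,fx=7,fy=7,interpolation=cv2.INTER_CUBIC)
for b,col in((.0,(0,0,255)),(.03,(255,0,0))):
    u=(proj(im,p-R[:,2]*b)[0]-(x0,y0)+.5)*7
    cv2.circle(c,tuple(int(v) for v in u),3,col,-1)
cv2.imwrite(f"pics/s7.png",c)
```

```text
[ 0.51064628 -0.14942656  0.19178645] 0.08545553816571858 [-0.28530445  0.57860247 -0.2147001 ]
```

Run:
```python
from h import *
from scipy.optimize import minimize_scalar
s=get_image("scene")
S=lambda x,y:(x/5+210-.4,y/5+200-.4)
def ht(b,t):
    P=plane(s,[b],0)[0]
    r=minimize_scalar(lambda z:np.sum((proj(s,P+[0,0,z])[0]-t)**2),bounds=(0,.3),method='bounded');return P,r.x,r.fun**.5
print("boxL",ht(S(140,432),S(122,310)))
print("plinth",ht(S(430,665),S(440,605)),ht(S(210,600),S(205,550)))
J=lambda x,y:(x/4+360-.4,y/4+240-.4)
print("jar",ht(J(132,350),J(139,264)),ht(J(141,200),J(149,118)))
```

```text
boxL (array([ 0.58768569, -0.23447266,  0.        ]), np.float64(0.0890631418391646), np.float64(0.18248882324279966))
plinth (array([ 0.68834841, -0.00755571,  0.        ]), np.float64(0.042745131455632114), np.float64(2.6357723188548348)) (array([ 0.68999617, -0.13413071,  0.        ]), np.float64(0.03635203674353238), np.float64(0.2370471609890421))
jar (array([0.57610381, 0.21517532, 0.        ]), np.float64(0.0758551088295724), np.float64(0.5453956945201737)) (array([0.43557152, 0.1805761 , 0.        ]), np.float64(0.07422921167290703), np.float64(0.15366523483247135))
```

carry_out:
  rows:
    - {"tx": 0,"ty": 0,"tz": -0.007,"spin": 0}
    - {"tx": 0,"ty": 0,"tz": -0.007,"spin": 0}
    - {"tx": 0,"ty": 0,"tz": -0.007,"spin": 0}
    - {"tx": 0,"ty": 0,"tz": -0.005,"spin": 0}
    - {"tx": 0,"ty": 0,"tz": 0,"spin": 0}
    - {"tx": 0,"ty": 0,"tz": 0,"spin": 0}

```text
clock: 4.75
position: [0.5123, -0.1499, 0.1659]
ee_rot: [[0.919, 0.395, 0.015], [0.395, -0.919, -0.011], [0.009, 0.016, -1.0]]
contact_force: [0.5, -0.1, 0.8]
gripper_width: 0.0855
```

Run:
```python
from h import *
s=get_image("scene");t=get_image("top");st=robot.get_state();p=st["position"];R=st["ee_rot"];print(p,st["gripper_width"],st["contact_force"])
crop(s,"s8",220,170,90,90,7,2.);crop(t,"t8",300,180,80,80,7,2)
```

```text
[ 0.51243707 -0.14989128  0.16605633] 0.08533639856627162 [ 0.57980909 -0.01816046  0.26936182]
```

carry_out:
  rows:
    - {"tx": 0,"ty": 0,"tz": 0,"spin": 0}
    - {"tx": 0,"ty": 0,"tz": 0,"spin": 0}
    - {"tx": 0,"ty": 0,"tz": 0,"spin": 0}
    - {"tx": 0,"ty": 0,"tz": 0,"spin": 0}
    - {"tx": 0,"ty": 0,"tz": 0,"spin": 0}
    - {"tx": 0,"ty": 0,"tz": 0,"spin": 0}
    - {"tx": 0,"ty": 0,"tz": 0,"spin": 0}
  jaw: 1
  grip_force: 20

```text
clock: 5.55
position: [0.5129, -0.15, 0.1669]
ee_rot: [[0.919, 0.395, 0.016], [0.395, -0.919, -0.012], [0.01, 0.017, -1.0]]
contact_force: [0.7, -0.4, 0.1]
gripper_width: 0.0167
```

Run:
```python
from h import *
s=get_image("scene");t=get_image("top");st=robot.get_state();p=st["position"];R=st["ee_rot"];print(p,st["gripper_width"],st["contact_force"])
crop(s,"s9",220,170,90,90,7,2.);crop(t,"t9",300,180,80,80,7,2)
```

```text
[ 0.51290813 -0.14998255  0.16686803] 0.01674514782766438 [ 1.07835571 -0.45368213  0.66600217]
```

carry_out:
  rows:
    - {"tx": 0,"ty": 0,"tz": 0,"spin": 0}
    - {"tx": 0,"ty": 0,"tz": 0,"spin": 0}
    - {"tx": 0,"ty": 0,"tz": 0,"spin": 0}
    - {"tx": 0,"ty": 0,"tz": -0.004,"spin": 0}
    - {"tx": 0,"ty": 0,"tz": -0.004,"spin": 0}
    - {"tx": 0,"ty": 0,"tz": -0.004,"spin": 0}
    - {"tx": 0,"ty": 0,"tz": 0,"spin": 0}
  jaw: 0.6

```text
clock: 6.35
position: [0.5128, -0.15, 0.1536]
ee_rot: [[0.919, 0.395, 0.016], [0.395, -0.919, -0.012], [0.01, 0.017, -1.0]]
contact_force: [0.5, -0.7, 0.3]
gripper_width: 0.0338
```

carry_out:
  rows:
    - {"tx": 0,"ty": 0,"tz": 0,"spin": 0}
    - {"tx": 0,"ty": 0,"tz": 0,"spin": 0}
    - {"tx": 0,"ty": 0,"tz": 0,"spin": 0}
    - {"tx": 0,"ty": 0,"tz": 0,"spin": 0}
    - {"tx": 0,"ty": 0,"tz": 0,"spin": 0}
    - {"tx": 0.005,"ty": -0.01,"tz": 0,"spin": 3}
    - {"tx": 0.005,"ty": -0.01,"tz": 0,"spin": 3}
    - {"tx": 0.006,"ty": -0.0095,"tz": 0,"spin": 3}
    - {"tx": 0.006,"ty": -0.0095,"tz": 0,"spin": 3}
    - {"tx": 0,"ty": 0,"tz": 0,"spin": 0}
  jaw: 1
  grip_force: 25

```text
clock: 7.35
position: [0.5352, -0.189, 0.1535]
ee_rot: [[0.813, 0.582, 0.018], [0.583, -0.813, -0.007], [0.01, 0.016, -1.0]]
contact_force: [1.0, -0.5, -0.2]
gripper_width: 0.017
```

carry_out:
  rows:
    - {"tx": 0.007,"ty": -0.0088,"tz": 0,"spin": 3}
    - {"tx": 0.007,"ty": -0.0088,"tz": 0,"spin": 3}
    - {"tx": 0.008,"ty": -0.008,"tz": 0,"spin": 3}
    - {"tx": 0.008,"ty": -0.008,"tz": 0,"spin": 3}
    - {"tx": 0.009,"ty": -0.007,"tz": 0,"spin": 3}
    - {"tx": 0.009,"ty": -0.007,"tz": 0,"spin": 3}
    - {"tx": 0.009,"ty": -0.006,"tz": 0,"spin": 3}
    - {"tx": 0.009,"ty": -0.006,"tz": 0,"spin": 3}
    - {"tx": 0,"ty": 0,"tz": 0,"spin": 0}

```text
clock: 8.25
position: [0.5993, -0.2473, 0.1535]
ee_rot: [[0.504, 0.864, 0.013], [0.864, -0.504, 0.0], [0.007, 0.011, -1.0]]
contact_force: [1.0, -1.1, 0.9]
gripper_width: 0.017
```

carry_out:
  rows:
    - {"tx": 0.01,"ty": -0.0055,"tz": 0,"spin": 3}
    - {"tx": 0.01,"ty": -0.005,"tz": 0,"spin": 3}
    - {"tx": 0.01,"ty": -0.0045,"tz": 0,"spin": 3}
    - {"tx": 0.01,"ty": -0.004,"tz": 0,"spin": 3}
    - {"tx": 0,"ty": 0,"tz": 0,"spin": 0}
    - {"tx": 0,"ty": 0,"tz": 0,"spin": 0}

```text
clock: 8.85
position: [0.6367, -0.2648, 0.1535]
ee_rot: [[0.32, 0.947, 0.009], [0.947, -0.32, 0.001], [0.004, 0.008, -1.0]]
contact_force: [1.3, -1.0, 0.3]
gripper_width: 0.0169
```

Run:
```python
from h import *
s=get_image("scene");t=get_image("top");st=robot.get_state();p=st["position"];R=st["ee_rot"];print(p,st["gripper_width"],st["contact_force"])
crop(s,"s10",160,160,160,140,5,1.8);crop(t,"t10",260,120,150,150,5,2)
```

```text
[ 0.63655581 -0.26473087  0.1535233 ] 0.016758846362718696 [ 2.07159059 -0.91873764 -1.13173391]
```

carry_out:
  rows:
    - {"tx": 0,"ty": 0,"tz": 0,"spin": 0}
    - {"tx": 0,"ty": 0,"tz": 0,"spin": 0}
    - {"tx": 0,"ty": 0,"tz": 0,"spin": 0}
    - {"tx": 0,"ty": 0,"tz": 0.03,"spin": 0}
    - {"tx": 0,"ty": 0,"tz": 0.04,"spin": 0}
    - {"tx": 0,"ty": 0,"tz": 0.04,"spin": 0}
    - {"tx": -0.02,"ty": 0.03,"tz": 0.03,"spin": -8}
    - {"tx": -0.02,"ty": 0.04,"tz": 0,"spin": -8}
    - {"tx": -0.02,"ty": 0.045,"tz": 0,"spin": -8}
    - {"tx": -0.02,"ty": 0.045,"tz": 0,"spin": -8}
  jaw: 0

```text
clock: 9.95
position: [0.549, -0.1033, 0.2955]
ee_rot: [[0.792, 0.611, 0.006], [0.611, -0.792, 0.006], [0.009, -0.001, -1.0]]
contact_force: [0.7, 1.4, -0.1]
gripper_width: 0.0854
```

Run:
```python
import numpy as np
from scipy.optimize import least_squares
P=np.array([(.5129,-.150),(.5352,-.189),(.5993,-.2473),(.6366,-.2647)])
r=least_squares(lambda c:np.hypot(*(P-c).T)-.215,[.7,-.06]);print(r.x,r.fun)
c=r.x;print(np.degrees(np.arctan2(*(P-c).T[::-1]))%360)
```

```text
[ 0.70911757 -0.06238931] [-1.11732726e-04  1.22262833e-04  6.24621476e-05 -8.51000893e-05]
[204.06065208 216.0543391  239.29412819 250.2799576 ]
```

Run:
```python
from fit import *
h=np.array([.7091,-.0624])
ot=[o for o in obs if o[0] is t and o[2][0]!='b']
def WW(p,q):
    a,z=p;x,y=h-.140*np.array([np.cos(a),np.sin(a)]);return W([x,y,a,z,0],q)
r=least_squares(lambda p:np.concatenate([proj(t,WW(p,q))[0]-uv for i,uv,q in ot]),[-.11,.05]);print(r.x,r.fun.reshape(-1,2).round(1))
os=[o for o in obs if o[0] is s and o[2][0]!='b']
for z in(.03,.04,.05,.06):print(z,np.array([proj(s,WW([r.x[0],z],q))[0]-uv for i,uv,q in os]).round(1).tolist())
```

```text
[-0.11140281  0.0462983 ] [[ 0.2  0.1]
 [ 0.1 -0.7]
 [-0.3 -1. ]
 [ 0.3 -0.9]
 [-0.5  1.6]]
0.03 [[0.0, 10.6], [-1.1, 12.2], [-0.3, 12.6], [0.8, 14.0]]
0.04 [[-0.0, 7.9], [-1.1, 9.5], [-0.5, 9.8], [0.5, 11.0]]
0.05 [[-0.1, 5.1], [-1.1, 6.7], [-0.7, 6.9], [0.2, 7.9]]
0.06 [[-0.2, 2.3], [-1.0, 3.8], [-0.8, 3.9], [-0.1, 4.7]]
```

carry_out:
  rows:
    - {"tx": -0.01,"ty": 0.045,"tz": 0,"spin": -8}
    - {"tx": -0.01,"ty": 0.045,"tz": 0,"spin": -8}
    - {"tx": -0.01,"ty": 0.045,"tz": 0,"spin": -8}
    - {"tx": -0.01,"ty": 0.045,"tz": 0,"spin": 0}
    - {"tx": 0,"ty": 0.045,"tz": 0,"spin": 0}
    - {"tx": 0,"ty": 0,"tz": 0,"spin": 0}
    - {"tx": 0,"ty": 0,"tz": 0,"spin": 0}
    - {"tx": 0,"ty": 0,"tz": 0,"spin": 0}
    - {"tx": 0,"ty": 0,"tz": 0,"spin": 0}
  jaw: 1

```text
clock: 10.95
position: [0.5042, 0.1279, 0.2968]
ee_rot: [[0.97, 0.245, 0.006], [0.245, -0.97, 0.006], [0.007, -0.004, -1.0]]
contact_force: [-0.2, 0.2, 0.5]
gripper_width: -0.0
```

```bash
cat > look.py <<'E'
from h import *
import sys
n=sys.argv[1]
s=get_image("scene");t=get_image("top");st=robot.get_state();p=st["position"];R=st["ee_rot"];print(p,R[:,1].round(3),st["gripper_width"].round(4),st["contact_force"].round(1))
for im,k in((s,"s"),(t,"t")):
    u=proj(im,p)[0];print(k,u.round(1))
    x0,y0=int(max(0,min(540,u[0]-50))),int(max(0,min(380,u[1]-55)))
    c=cv2.resize(np.clip(im["color"][y0:y0+100,x0:x0+100]*1.8,0,255).astype(np.uint8),None,fx=6,fy=6,interpolation=cv2.INTER_CUBIC)
    cv2.circle(c,tuple(int(v) for v in (u-(x0,y0)+.5)*6),3,(0,0,255),-1)
    cv2.imwrite(f"pics/{k}{n}.png",c);print("crop",x0,y0)
E
python3 look.py 11
```

```text
Traceback (most recent call last):
  File "look.py", line 4, in <module>
    s=get_image("scene");t=get_image("top");st=robot.get_state();p=st["position"];R=st["ee_rot"];print(p,R[:,1].round(3),st["gripper_width"].round(4),st["contact_force"].round(1))
                                                                                                                         ^^^^^^^^^^^^^^^^^^^^^^^^^
AttributeError: 'float' object has no attribute 'round'
```

```bash
sed -i 's/st\["gripper_width"\].round(4)/round(st["gripper_width"],4)/' look.py; python3 look.py 11
```

```text
[0.50423437 0.12819686 0.2968642 ] [ 0.245 -0.97  -0.004] -0.0001 [ 0.6  0.9 -0.4]
s [375.1 209. ]
crop 325 154
t [229.6 229.6]
crop 179 174
```

carry_out:
  rows:
    - {"tx": 0,"ty": -0.02,"tz": -0.045,"spin": 0}
    - {"tx": 0,"ty": 0,"tz": -0.045,"spin": 0}
    - {"tx": 0,"ty": 0,"tz": -0.045,"spin": 0}
    - {"tx": 0,"ty": 0,"tz": -0.045,"spin": 0}
    - {"tx": 0,"ty": 0,"tz": -0.04,"spin": 0}
    - {"tx": 0,"ty": 0,"tz": -0.02,"spin": 0}
    - {"tx": 0,"ty": 0,"tz": 0,"spin": 0}
    - {"tx": 0,"ty": 0,"tz": 0,"spin": 0}

```text
clock: 11.95
position: [0.5083, 0.1033, 0.0519]
ee_rot: [[0.971, 0.237, 0.017], [0.237, -0.972, 0.007], [0.019, -0.003, -1.0]]
contact_force: [0.7, -0.2, -0.3]
gripper_width: 0.0003
```

```bash
python3 look.py 12
```

```text
[0.50890308 0.10352663 0.05282315] [ 0.237 -0.972 -0.003] 0.0003 [ 0.5 -0.2  0.6]
s [360.6 284.7]
crop 310 229
t [251.7 246.6]
crop 201 191
```

carry_out:
  rows:
    - {"tx": 0,"ty": 0,"tz": -0.01,"spin": 0}
    - {"tx": 0,"ty": 0,"tz": -0.01,"spin": 0}
    - {"tx": 0,"ty": 0,"tz": -0.01,"spin": 0}
    - {"tx": 0,"ty": 0,"tz": -0.007,"spin": 0}
    - {"tx": 0,"ty": 0,"tz": 0,"spin": 0}

```text
clock: 12.55
position: [0.5121, 0.1041, 0.0163]
ee_rot: [[0.971, 0.236, 0.027], [0.236, -0.972, 0.01], [0.028, -0.003, -1.0]]
contact_force: [-0.9, -0.1, -0.4]
gripper_width: -0.0003
```

carry_out:
  rows:
    - {"tx": 0,"ty": 0,"tz": -0.003,"spin": 0}
    - {"tx": 0,"ty": 0,"tz": -0.003,"spin": 0}
    - {"tx": 0,"ty": 0,"tz": 0,"spin": 0}

```text
clock: 12.85
position: [0.512, 0.1043, 0.0096]
ee_rot: [[0.971, 0.237, 0.026], [0.237, -0.972, 0.01], [0.028, -0.003, -1.0]]
contact_force: [0.0, 0.0, 0.3]
gripper_width: -0.0001
```

```bash
python3 look.py 13
```

```text
[0.51225609 0.10431268 0.00998506] [ 0.237 -0.972 -0.003] 0.0003 [-0.3 -0.8  0.5]
s [359.9 297.3]
crop 309 242
t [252.8 248. ]
crop 202 193
```

carry_out:
  rows:
    - {"tx": 0,"ty": 0,"tz": -0.005,"spin": 0}
    - {"tx": 0,"ty": 0,"tz": -0.005,"spin": 0}
    - {"tx": 0,"ty": 0,"tz": -0.004,"spin": 0}
    - {"tx": 0,"ty": 0,"tz": 0,"spin": 0}

```text
clock: 13.35
position: [0.5126, 0.1044, -0.0048]
ee_rot: [[0.971, 0.237, 0.028], [0.236, -0.972, 0.01], [0.03, -0.003, -1.0]]
contact_force: [-0.5, 0.8, -0.1]
gripper_width: 0.0002
```

carry_out:
  rows:
    - {"tx": 0,"ty": 0,"tz": -0.004,"spin": 0}
    - {"tx": 0,"ty": 0,"tz": -0.003,"spin": 0}
    - {"tx": 0,"ty": 0,"tz": 0,"spin": 0}

```text
clock: 13.65
position: [0.5126, 0.1043, -0.0126]
ee_rot: [[0.971, 0.237, 0.028], [0.236, -0.972, 0.01], [0.029, -0.003, -1.0]]
contact_force: [-0.9, -0.2, -0.9]
gripper_width: 0.0002
```

carry_out:
  rows:
    - {"tx": 0,"ty": 0,"tz": -0.003,"spin": 0}
    - {"tx": 0,"ty": 0,"tz": -0.003,"spin": 0}
    - {"tx": 0,"ty": 0,"tz": 0,"spin": 0}

```text
clock: 13.95
position: [0.5127, 0.1044, -0.019]
ee_rot: [[0.971, 0.237, 0.028], [0.236, -0.972, 0.01], [0.029, -0.003, -1.0]]
contact_force: [-0.2, -0.6, -0.2]
gripper_width: -0.0
```

carry_out:
  rows:
    - {"tx": 0,"ty": 0,"tz": -0.003,"spin": 0}
    - {"tx": 0,"ty": 0,"tz": -0.002,"spin": 0}
    - {"tx": 0,"ty": 0,"tz": 0,"spin": 0}

```text
clock: 14.25
position: [0.5127, 0.1044, -0.0244]
ee_rot: [[0.971, 0.237, 0.028], [0.236, -0.972, 0.01], [0.03, -0.003, -1.0]]
contact_force: [-0.8, -0.2, 1.0]
gripper_width: 0.0002
```

```bash
python3 look.py 14
```

```text
[ 0.51286399  0.1044245  -0.02423867] [ 0.237 -0.972 -0.003] -0.0003 [-0.   0.5  0.3]
s [359.4 306.6]
crop 309 251
t [253.9 249.9]
crop 203 194
```

Run:
```python
from h import *
s=get_image("scene")
dat=[((.5129,.1044,-.0242),(313/6+309,288/6+251)),((.5089,.1035,.0528),(313/6+310,280/6+229)),((.5042,.1282,.2969),(320/6+325,258/6+154)),((.5101,-.1506,.285),(275/7+230,285/7+140))]
for p,u in dat:
    u=np.array(u)-.4
    print([ (plane(s,[u],p[2]+o)[0]-p).round(4) for o in(.03,.033,.036)])
```

```text
[array([-0.0011,  0.0024,  0.03  ]), array([0.002 , 0.0033, 0.033 ]), array([0.0051, 0.0043, 0.036 ])]
[array([-0.004 ,  0.0005,  0.03  ]), array([-0.0006,  0.0016,  0.033 ]), array([0.0027, 0.0026, 0.036 ])]
[array([-0.0088,  0.0022,  0.03  ]), array([-0.0042,  0.0035,  0.033 ]), array([0.0005, 0.0048, 0.036 ])]
[array([-0.0064, -0.003 ,  0.03  ]), array([-0.0019, -0.0005,  0.033 ]), array([0.0027, 0.002 , 0.036 ])]
```

Run:
```python
import numpy as np
from scipy.optimize import least_squares
from cell import robot
P=np.array([(.5129,-.150),(.5352,-.189),(.5993,-.2473),(.6366,-.2647)])
r=least_squares(lambda c:np.hypot(*(P-c[:2]).T)-c[2],[.7,-.06,.215]);print(r.x,r.fun)
print(robot.get_state()["qpos"])
```

```text
[ 0.70696108 -0.06471824  0.2119852 ] [-1.18962290e-05  2.38208889e-05 -2.52788663e-05  1.33542066e-05]
[ -10.60327087   45.56027534   -5.81134807  117.30029864   14.56764652
   16.05256088 -104.89685442]
```

carry_out:
  rows:
    - {"tx": 0,"ty": 0,"tz": 0.045,"spin": 0}
    - {"tx": 0,"ty": 0,"tz": 0.045,"spin": 0}
    - {"tx": 0,"ty": 0,"tz": 0.045,"spin": 8}
    - {"tx": 0,"ty": 0,"tz": 0.04,"spin": 8}
    - {"tx": 0.016,"ty": 0.027,"tz": 0,"spin": 8}
    - {"tx": 0.016,"ty": 0.027,"tz": 0,"spin": 8}
    - {"tx": 0.016,"ty": 0.027,"tz": 0,"spin": 8}
    - {"tx": 0.016,"ty": 0.027,"tz": 0,"spin": 8}
    - {"tx": 0,"ty": 0,"tz": 0,"spin": 8}
    - {"tx": 0,"ty": 0,"tz": 0,"spin": 8}
  jaw: 0

```text
clock: 15.4
position: [0.5761, 0.2144, 0.1585]
ee_rot: [[0.173, 0.985, 0.014], [0.985, -0.174, 0.023], [0.025, 0.01, -1.0]]
contact_force: [-0.5, -0.1, -0.3]
gripper_width: 0.0856
```

```bash
python3 look.py 15; python3 -c "
from h import *;print(robot.get_state()['qpos'])"
```

```text
[0.5760344  0.21408616 0.15844998] [ 0.984 -0.18   0.009] 0.0855 [ 0.6 -0.3  0.2]
s [397.2 280.4]
crop 347 225
t [201.3 211.5]
crop 151 156
[ -2.72052481  37.78498573 -32.30772113  95.83300564  23.53685116
  51.95230232 -54.18784251]
```

carry_out:
  rows:
    - {"tx": 0.001,"ty": 0,"tz": -0.04,"spin": 3}
    - {"tx": 0,"ty": 0,"tz": -0.04,"spin": 0}
    - {"tx": 0,"ty": 0,"tz": -0.02,"spin": 0}
    - {"tx": 0,"ty": 0,"tz": 0,"spin": 0}
    - {"tx": 0,"ty": 0,"tz": 0,"spin": 0}

```text
clock: 16.0
position: [0.5781, 0.2121, 0.0575]
ee_rot: [[0.145, 0.989, 0.017], [0.989, -0.145, 0.023], [0.025, 0.013, -1.0]]
contact_force: [-0.4, 1.0, 1.2]
gripper_width: 0.0853
```

```bash
python3 look.py 16; python3 -c "
from h import *;print(robot.get_state()['qpos'])"
```

```text
[0.578578   0.21229069 0.05822896] [ 0.989 -0.145  0.014] 0.0855 [0.1 0.1 0.7]
s [392.9 311.1]
crop 342 256
t [209.  219.5]
crop 158 164
[ -5.04369109  44.91378155 -28.27303413 100.19579136  29.50024355
  40.79548666 -56.85656133]
```

carry_out:
  rows:
    - {"tx": 0,"ty": 0,"tz": -0.02,"spin": 0}
    - {"tx": 0,"ty": 0,"tz": -0.02,"spin": 0}
    - {"tx": 0,"ty": 0,"tz": -0.013,"spin": 0}
    - {"tx": 0,"ty": 0,"tz": 0,"spin": 0}
    - {"tx": 0,"ty": 0,"tz": 0,"spin": 0}

```text
clock: 16.6
position: [0.5843, 0.2146, 0.0114]
ee_rot: [[0.148, 0.988, 0.031], [0.988, -0.149, 0.028], [0.033, 0.026, -0.999]]
contact_force: [-0.4, 0.4, 0.6]
gripper_width: 0.0854
```

```bash
python3 look.py 17; python3 -c "
from h import *;print(robot.get_state()['qpos'])"
```

```text
[0.58430621 0.21452181 0.01146108] [ 0.988 -0.149  0.026] 0.0856 [-0.3 -0.4  0.3]
s [391.8 326. ]
crop 341 271
t [211.1 221.1]
crop 161 166
[ -6.82336869  48.54999554 -25.35324507 101.21560792  32.38752684
  35.13281407 -59.4415655 ]
```

carry_out:
  rows:
    - {"tx": 0,"ty": 0,"tz": -0.008,"spin": 0}
    - {"tx": 0,"ty": 0,"tz": 0,"spin": 0}
    - {"tx": 0,"ty": 0,"tz": 0,"spin": 0}
    - {"tx": 0,"ty": 0,"tz": 0,"spin": 0}
    - {"tx": 0,"ty": 0,"tz": 0,"spin": 0}
    - {"tx": 0,"ty": 0,"tz": 0,"spin": 0}
  jaw: 1
  grip_force: 20

```text
clock: 17.3
position: [0.5844, 0.2152, 0.0045]
ee_rot: [[0.148, 0.988, 0.032], [0.988, -0.149, 0.029], [0.034, 0.027, -0.999]]
contact_force: [-0.6, -0.2, 0.4]
gripper_width: 0.0453
```

```bash
python3 look.py 18
```

```text
[0.58445203 0.21520924 0.0045402 ] [ 0.988 -0.149  0.027] 0.0459 [-0.2 -0.6 -0.1]
s [391.8 328.1]
crop 341 273
t [211.2 221.6]
crop 161 166
```

carry_out:
  rows:
    - {"tx": 0,"ty": 0,"tz": 0,"spin": 0}
    - {"tx": 0,"ty": 0,"tz": 0,"spin": 0}
    - {"tx": 0,"ty": 0,"tz": 0,"spin": 8.5}
    - {"tx": 0,"ty": 0,"tz": 0,"spin": 8.5}
    - {"tx": 0,"ty": 0,"tz": 0,"spin": 8.5}
    - {"tx": 0,"ty": 0,"tz": 0,"spin": 8.5}
    - {"tx": 0,"ty": 0,"tz": 0,"spin": 8.5}
  jaw: 0.2

```text
clock: 18.1
position: [0.5862, 0.2152, 0.0055]
ee_rot: [[-0.569, 0.822, 0.007], [0.822, 0.568, 0.044], [0.032, 0.031, -0.999]]
contact_force: [-1.1, -1.0, 0.0]
gripper_width: 0.0686
```

carry_out:
  rows:
    - {"tx": 0,"ty": 0,"tz": 0,"spin": 8.5}
    - {"tx": 0,"ty": 0,"tz": 0,"spin": 8.5}
    - {"tx": 0,"ty": 0,"tz": 0,"spin": 8.5}
    - {"tx": 0,"ty": 0,"tz": 0,"spin": 8.5}
    - {"tx": 0,"ty": 0,"tz": 0,"spin": 8.5}
    - {"tx": 0,"ty": 0,"tz": 0,"spin": 4}
    - {"tx": 0,"ty": 0,"tz": 0,"spin": 0}
    - {"tx": 0,"ty": 0,"tz": 0,"spin": 0}

```text
clock: 18.9
position: [0.5891, 0.2126, 0.0051]
ee_rot: [[-0.989, 0.145, -0.025], [0.144, 0.989, 0.036], [0.03, 0.032, -0.999]]
contact_force: [0.2, 0.7, 0.4]
gripper_width: 0.0685
```

```bash
python3 look.py 19; python3 -c "
from h import *;print(robot.get_state()['qpos'])"
```

```text
[0.58905918 0.21259361 0.00521661] [0.144 0.989 0.032] 0.068 [-0.  -0.1  0.7]
s [390.3 328.8]
crop 340 273
t [212.2 219.9]
crop 162 164
[  6.56789308  57.63691804 -49.4251527   97.00313289  51.37815598
  51.11687477  17.81954172]
```

carry_out:
  rows:
    - {"tx": -0.004,"ty": 0,"tz": -0.003,"spin": 0}
    - {"tx": 0,"ty": 0,"tz": 0,"spin": 0}
    - {"tx": 0,"ty": 0,"tz": 0,"spin": 0}

```text
clock: 19.3
position: [0.5846, 0.2126, 0.0022]
ee_rot: [[-0.989, 0.145, -0.024], [0.145, 0.989, 0.035], [0.029, 0.031, -0.999]]
contact_force: [-0.0, -0.8, 1.0]
gripper_width: 0.0689
```

carry_out:
  rows:
    - {"tx": 0,"ty": 0,"tz": 0,"spin": 0}
    - {"tx": 0,"ty": 0,"tz": 0,"spin": 0}
    - {"tx": 0,"ty": 0,"tz": 0,"spin": 0}
    - {"tx": 0,"ty": 0,"tz": 0,"spin": 0}
    - {"tx": 0,"ty": 0,"tz": 0,"spin": 0}
  jaw: 1
  grip_force: 40

```text
clock: 19.8
position: [0.5845, 0.2124, 0.0026]
ee_rot: [[-0.989, 0.146, -0.024], [0.145, 0.989, 0.034], [0.029, 0.03, -0.999]]
contact_force: [-0.1, -0.2, 0.6]
gripper_width: 0.0434
```

carry_out:
  rows:
    - {"tx": 0,"ty": 0,"tz": 0.03,"spin": 0}
    - {"tx": 0,"ty": 0,"tz": 0.045,"spin": 0}
    - {"tx": 0,"ty": 0,"tz": 0.045,"spin": 0}
    - {"tx": 0,"ty": 0,"tz": 0.045,"spin": 0}
    - {"tx": 0.0,"ty": -0.02,"tz": 0.015,"spin": 0}
    - {"tx": 0.01,"ty": -0.045,"tz": 0,"spin": 0}
    - {"tx": 0.01,"ty": -0.045,"tz": 0,"spin": 0}
    - {"tx": 0.01,"ty": -0.045,"tz": 0,"spin": 0}
    - {"tx": 0,"ty": 0,"tz": 0,"spin": 0}

```text
clock: 20.7
position: [0.6118, 0.0523, 0.1872]
ee_rot: [[-0.99, 0.14, -0.026], [0.139, 0.99, 0.033], [0.031, 0.029, -0.999]]
contact_force: [0.9, -0.6, -2.8]
gripper_width: 0.0437
```

```bash
python3 look.py 20; python3 -c "
from h import *;print(robot.get_state()['qpos'])"
```

```text
[0.60989876 0.06049528 0.1882398 ] [0.131 0.991 0.035] 0.0431 [-0.1  0.3 -1.5]
s [332.  263.8]
crop 282 208
t [265.5 193.8]
crop 215 138
[ 25.96972435  45.87615172 -60.3741927   91.08751592  39.26236297
  68.02880901  40.33640294]
```

carry_out:
  rows:
    - {"tx": 0,"ty": 0,"tz": 0,"spin": -8.5}
    - {"tx": 0,"ty": 0,"tz": 0,"spin": -8.5}
    - {"tx": 0,"ty": 0,"tz": 0,"spin": -8.5}
    - {"tx": 0,"ty": 0,"tz": 0,"spin": -8.5}
    - {"tx": 0,"ty": 0,"tz": 0,"spin": -8.5}
    - {"tx": 0,"ty": 0,"tz": 0,"spin": -8.5}
    - {"tx": 0,"ty": 0,"tz": 0,"spin": -8.5}
    - {"tx": 0,"ty": 0,"tz": 0,"spin": -8.5}
    - {"tx": 0,"ty": 0,"tz": 0,"spin": -8.5}
    - {"tx": 0,"ty": 0,"tz": 0,"spin": -8.5}

```text
clock: 21.8
position: [0.6018, 0.0836, 0.187]
ee_rot: [[0.058, 0.997, 0.041], [0.997, -0.06, 0.043], [0.045, 0.039, -0.998]]
contact_force: [0.1, 0.2, -1.5]
gripper_width: 0.0433
```

```bash
python3 -c "
from h import *;print(robot.get_state()['qpos'])"
```

```text
[ 14.30063258  35.75004144 -38.12104151  96.75080478  24.68281841
  53.19640326 -35.86846481]
```

carry_out:
  rows:
    - {"tx": 0,"ty": 0,"tz": 0,"spin": -8.5}
    - {"tx": 0,"ty": 0,"tz": 0,"spin": -8.5}
    - {"tx": 0,"ty": 0,"tz": 0,"spin": -8.5}
    - {"tx": 0,"ty": 0,"tz": 0,"spin": -8.5}
    - {"tx": 0,"ty": 0,"tz": 0,"spin": -8.5}
    - {"tx": 0,"ty": 0,"tz": 0,"spin": -8.5}
    - {"tx": 0,"ty": 0,"tz": 0,"spin": -8.5}
    - {"tx": 0,"ty": 0,"tz": 0,"spin": -8.5}
    - {"tx": 0,"ty": 0,"tz": 0,"spin": -8.5}
    - {"tx": 0,"ty": 0,"tz": 0,"spin": -8.5}

```text
clock: 22.8
position: [0.5899, 0.1115, 0.185]
ee_rot: [[0.999, 0.011, 0.046], [0.012, -1.0, -0.024], [0.046, 0.024, -0.999]]
contact_force: [0.7, 0.4, -1.6]
gripper_width: 0.0431
```

```bash
python3 -c "
from h import *;print(robot.get_state()['qpos'])"
```

```text
[  -6.81372485   31.53141047  -12.16316154   98.15330085   11.13888939
   49.27740785 -113.59948558]
```

carry_out:
  rows:
    - {"tx": 0.014,"ty": -0.042,"tz": 0,"spin": -2}
    - {"tx": 0.014,"ty": -0.042,"tz": 0,"spin": -2}
    - {"tx": 0.014,"ty": -0.042,"tz": 0,"spin": -2}
    - {"tx": 0.014,"ty": -0.03,"tz": 0,"spin": -1}
    - {"tx": 0,"ty": 0,"tz": 0,"spin": 0}
    - {"tx": 0,"ty": 0,"tz": 0,"spin": 0}
    - {"tx": 0,"ty": 0,"tz": 0,"spin": 0}

```text
clock: 23.5
position: [0.6423, -0.0251, 0.1829]
ee_rot: [[0.995, -0.087, 0.04], [-0.086, -0.996, -0.016], [0.041, 0.013, -0.999]]
contact_force: [-0.5, 0.7, -1.0]
gripper_width: 0.043
```

```bash
python3 look.py 21; python3 -c "
from h import *;print(robot.get_state()['qpos'])"
```

```text
[ 0.64218253 -0.02417261  0.18301134] [-0.086 -0.996  0.012] 0.0431 [ 0.2 -0.6 -1.4]
s [294.5 265. ]
crop 244 210
t [301.9 180.7]
crop 251 125
[   5.83793162   35.04151265  -11.08646126   91.34862317    9.32067265
   52.24947251 -103.65776896]
```

```bash
cat > ov.py <<'E'
from h import *
import sys
C=np.array([.5675,-.048,.069]);A=-.1112
def tr(q):
    c,n=np.cos(A),np.sin(A);q=np.array(q)
    return np.array([C[0]+c*q[0]-n*q[1],C[1]+n*q[0]+c*q[1],C[2]+q[2]])
def draw(im,n,x0,y0,w,hh,f,jar=None,circs=[]):
    c=cv2.resize(np.clip(im["color"][y0:y0+hh,x0:x0+w]*1.8,0,255).astype(np.uint8),None,fx=f,fy=f,interpolation=cv2.INTER_CUBIC)
    def pl(P,col):
        u=((proj(im,P)-(x0,y0)+.5)*f).astype(int);cv2.polylines(c,[u.reshape(-1,1,2)],True,col,1)
    for bx in(-.081,-.027,.027,.081):
        pl([tr((bx+a*.025,b*.029,.025)) for a,b in((1,1),(1,-1),(-1,-1),(-1,1))],(0,0,255))
    th=np.linspace(0,2*np.pi,40)
    for o,ax,z0,z1 in circs+([jar] if jar else []):
        for z,col in((z0,(0,255,0)),(z1,(255,0,0))):
            cc=np.array(o)+np.array(ax)*z
            pl([cc+.022*np.array([np.cos(k),np.sin(k),0]) for k in th],col)
    cv2.imwrite(f"pics/{n}.png",c)
if __name__=="__main__":
    n=sys.argv[1]
    s=get_image("scene");t=get_image("top");st=robot.get_state();p=st["position"]+[0,0,.034];R=st["ee_rot"]
    print(p,R[:,1:].T.round(3),round(st["gripper_width"],4),st["contact_force"].round(1))
    print(st["qpos"].round(0))
    g=float(sys.argv[2]) if len(sys.argv)>2 else None
    jar=(p,-R[:,2],-g,.08-g) if g is not None else None
    draw(s,"s"+n,210,190,150,130,5,jar);draw(t,"t"+n,270,130,110,110,5,jar)
E
python3 ov.py 22 0.036
```

```text
[ 0.64253134 -0.02523035  0.21727754] [[-0.087 -0.996  0.013]
 [ 0.04  -0.016 -0.999]] 0.0434 [ 0.8  0.1 -0.8]
[   6.   35.  -11.   91.    9.   52. -104.]
```

```bash
python3 - <<'E'
from h import *
s=get_image("scene");crop(s,"s23",265,240,75,70,10,1.8)
E
python3 - <<'E'
from h import *
s=get_image("scene")
from scipy.optimize import least_squares
uv=np.array([(332,488),(436,375),(540,260)])/10+(265,240)-.45
Q=np.array([(.056,.029,.025),(.002,.029,.025),(-.052,.029,.025)])
def tr(C,A,q):
    c,n=np.cos(A),np.sin(A);return np.array([C[0]+c*q[0]-n*q[1],C[1]+n*q[0]+c*q[1],C[2]+q[2]])
for z in(.06,.064,.069,.074):
    r=least_squares(lambda p:np.concatenate([proj(s,tr((p[0],p[1],z),p[2],q))[0]-u for q,u in zip(Q,uv)]),[.567,-.05,-.11])
    print(z,r.x.round(4),r.fun.round(1))
E
```

```text
0.06 [ 0.5601 -0.0519 -0.1273] [-0.2  0.4  0.2 -0.3  0.  -0.2]
0.064 [ 0.5644 -0.0499 -0.1259] [-0.2  0.5  0.2 -0.3  0.  -0.2]
0.069 [ 0.5697 -0.0475 -0.1241] [-0.2  0.5  0.2 -0.3  0.1 -0.3]
0.074 [ 0.575  -0.0451 -0.1224] [-0.3  0.6  0.2 -0.3  0.1 -0.4]
```

carry_out:
  rows:
    - {"tx": 0.004,"ty": -0.016,"tz": 0,"spin": -1}
    - {"tx": 0.003,"ty": -0.015,"tz": -0.02,"spin": 0}
    - {"tx": 0,"ty": 0,"tz": -0.03,"spin": 0}
    - {"tx": 0,"ty": 0,"tz": -0.023,"spin": 0}
    - {"tx": 0,"ty": 0,"tz": 0,"spin": 0}
    - {"tx": 0,"ty": 0,"tz": 0,"spin": 0}

```text
clock: 24.4
position: [0.6529, -0.0653, 0.1107]
ee_rot: [[0.993, -0.112, 0.046], [-0.111, -0.994, -0.022], [0.048, 0.017, -0.999]]
contact_force: [0.6, -0.6, -1.2]
gripper_width: 0.043
```

```bash
sed -i 's/^C=.*/C=np.array([.569,-.0475,.069]);A=-.113/' ov.py; python3 ov.py 24 0.038
```

```text
[ 0.65302013 -0.06501845  0.14520896] [[-0.112 -0.994  0.017]
 [ 0.047 -0.022 -0.999]] 0.0433 [ 0.1 -0.6 -0.9]
[   8.   41.  -10.   93.   11.   44. -103.]
```

carry_out:
  rows:
    - {"tx": -0.003,"ty": 0.008,"tz": 0,"spin": 0}
    - {"tx": 0,"ty": 0,"tz": 0,"spin": 0}
    - {"tx": 0,"ty": 0,"tz": 0,"spin": 0}

```text
clock: 24.8
position: [0.6518, -0.0558, 0.1145]
ee_rot: [[0.992, -0.111, 0.052], [-0.11, -0.994, -0.022], [0.054, 0.016, -0.998]]
contact_force: [0.4, -0.4, -2.6]
gripper_width: 0.0431
```

carry_out:
  rows:
    - {"tx": 0,"ty": 0,"tz": -0.008,"spin": 0}
    - {"tx": 0,"ty": 0,"tz": -0.006,"spin": 0}
    - {"tx": 0,"ty": 0,"tz": 0,"spin": 0}

```text
clock: 25.1
position: [0.6524, -0.0552, 0.1004]
ee_rot: [[0.992, -0.111, 0.054], [-0.109, -0.994, -0.022], [0.056, 0.016, -0.998]]
contact_force: [0.4, 0.3, -1.1]
gripper_width: 0.0431
```

```bash
python3 ov.py 25 0.039
```

```text
[ 0.65282406 -0.05527055  0.13504794] [[-0.111 -0.994  0.016]
 [ 0.055 -0.022 -0.998]] 0.0431 [-0.  -0.1 -2.2]
[   7.   41.   -9.   95.   11.   42. -104.]
```

carry_out:
  rows:
    - {"tx": -0.003,"ty": 0,"tz": -0.003,"spin": 0}
    - {"tx": 0,"ty": 0,"tz": 0,"spin": 0}
    - {"tx": 0,"ty": 0,"tz": -0.006,"spin": 0}
    - {"tx": 0,"ty": 0,"tz": 0,"spin": 0}

```text
clock: 25.6
position: [0.6509, -0.0545, 0.0965]
ee_rot: [[0.992, -0.111, 0.058], [-0.11, -0.994, -0.022], [0.061, 0.015, -0.998]]
contact_force: [-0.0, 0.3, -1.1]
gripper_width: 0.0431
```

carry_out:
  rows:
    - {"tx": 0,"ty": 0,"tz": -0.005,"spin": 0}
    - {"tx": 0,"ty": 0,"tz": -0.004,"spin": 0}
    - {"tx": 0,"ty": 0,"tz": 0,"spin": 0}

```text
clock: 25.9
position: [0.6527, -0.0545, 0.0966]
ee_rot: [[0.992, -0.112, 0.065], [-0.111, -0.994, -0.023], [0.067, 0.016, -0.998]]
contact_force: [-0.7, -0.4, -2.2]
gripper_width: 0.0431
```

```bash
python3 ov.py 26 0.039; python3 -c "
from h import *
s=robot.get_state();print(s['qpos'],s['tau'],s['moment'],s['position'])"
```

```text
[ 0.6528849  -0.05454667  0.12969913] [[-0.112 -0.994  0.016]
 [ 0.065 -0.023 -0.998]] 0.0432 [ 0.9 -0.3 -1.2]
[   7.   41.   -9.   95.   11.   41. -104.]
[   7.1038816    41.08263546   -9.09995794   95.46831427   11.18988658
   40.59736812 -104.28863811] [ 2.84859350e-03 -5.92982805e+01 -1.63152426e+00 -1.66442782e+01
  1.08520535e-01 -2.19382807e-01 -1.09393277e-03] [ 0.0035294   0.10205971 -0.0051873 ] [ 0.6528849  -0.05454667  0.09569913]
```

carry_out:
  rows:
    - {"tx": 0,"ty": 0,"tz": 0.006,"spin": 0}
    - {"tx": -0.004,"ty": -0.001,"tz": 0,"spin": 0}
    - {"tx": 0,"ty": 0,"tz": 0,"spin": 0}
    - {"tx": 0,"ty": 0,"tz": 0,"spin": 0}

```text
clock: 26.4
position: [0.6475, -0.0559, 0.0996]
ee_rot: [[0.992, -0.112, 0.062], [-0.111, -0.994, -0.023], [0.064, 0.016, -0.998]]
contact_force: [0.2, 0.3, -0.7]
gripper_width: 0.0429
```

carry_out:
  rows:
    - {"tx": 0,"ty": 0,"tz": -0.006,"spin": 0}
    - {"tx": 0,"ty": 0,"tz": -0.005,"spin": 0}
    - {"tx": 0,"ty": 0,"tz": 0,"spin": 0}

```text
clock: 26.7
position: [0.6488, -0.0559, 0.0956]
ee_rot: [[0.991, -0.113, 0.066], [-0.111, -0.993, -0.024], [0.068, 0.017, -0.998]]
contact_force: [-0.7, 0.3, -1.4]
gripper_width: 0.0431
```

carry_out:
  rows:
    - {"tx": 0,"ty": 0,"tz": -0.005,"spin": 0}

```text
clock: 26.8
position: [0.6495, -0.0558, 0.0944]
ee_rot: [[0.991, -0.113, 0.068], [-0.112, -0.993, -0.025], [0.071, 0.017, -0.997]]
contact_force: [-18.0, 1.9, 49.1]
gripper_width: 0.0432
```

```bash
python3 -c "
from h import *
s=robot.get_state();print(s['qpos'],s['contact_force'],s['moment'],s['position'])"
```

```text
[   7.11891322   40.85265384   -8.96284038   96.30719655   11.34908267
   39.7893514  -104.46950254] [-17.99080207   1.86025713  49.13843596] [-0.02436085  2.51717011 -0.10831843] [ 0.64953078 -0.05584005  0.09441977]
```

carry_out:
  rows:
    - {"tx": 0,"ty": 0,"tz": 0.008,"spin": 0}
    - {"tx": -0.003,"ty": 0,"tz": 0.006,"spin": 0}
    - {"tx": 0,"ty": 0,"tz": 0,"spin": 0}

```text
clock: 27.1
position: [0.6464, -0.0557, 0.1087]
ee_rot: [[0.991, -0.113, 0.069], [-0.112, -0.993, -0.025], [0.071, 0.017, -0.997]]
contact_force: [-0.2, -0.1, -1.7]
gripper_width: 0.0435
```

```bash
cat > z.py <<'E'
from ov import *
n=sys.argv[1];x0,y0,w,hh=map(int,sys.argv[2:6]);g=float(sys.argv[6])
s=get_image("scene");st=robot.get_state();p=st["position"]+[0,0,.034];R=st["ee_rot"];print(p,R[:,2],st["contact_force"])
crop(s,"r"+n,x0,y0,w,hh,10,1.8)
draw(s,"z"+n,x0,y0,w,hh,10,(p,-R[:,2],-g,.08-g))
E
python3 z.py 27 262 250 70 60 .039
```

```text
[ 0.64635773 -0.05572116  0.1422463 ] [ 0.06843442 -0.02477715 -0.99734789] [-0.20619083 -0.71610727 -2.06494937]
```

carry_out:
  rows:
    - {"tx": 0,"ty": 0,"tz": -0.006,"spin": 0}
    - {"tx": 0,"ty": 0,"tz": -0.003,"spin": 0}
    - {"tx": 0,"ty": 0,"tz": -0.003,"spin": 0}

```text
clock: 27.45
position: [0.6453, -0.0558, 0.0931]
ee_rot: [[0.991, -0.113, 0.066], [-0.112, -0.993, -0.025], [0.068, 0.017, -0.998]]
contact_force: [-0.3, -0.6, -2.1]
gripper_width: 0.0434
```

```bash
python3 -c "
from h import *
s=robot.get_state();print(s['contact_force'],s['moment'],s['position'])"
```

```text
[-0.34162051 -0.57775736 -2.11423092] [ 0.01293349  0.11049673 -0.00784487] [ 0.64534657 -0.0557732   0.09310148]
```

carry_out:
  rows:
    - {"tx": 0,"ty": 0,"tz": -0.004,"spin": 0}
    - {"tx": 0,"ty": 0,"tz": -0.003,"spin": 0}

```text
clock: 27.65
position: [0.6447, -0.0557, 0.0843]
ee_rot: [[0.992, -0.113, 0.064], [-0.112, -0.993, -0.024], [0.066, 0.017, -0.998]]
contact_force: [0.3, 0.2, -1.0]
gripper_width: 0.0431
```

carry_out:
  rows:
    - {"tx": 0,"ty": 0,"tz": -0.003,"spin": 0}

```text
clock: 27.75
position: [0.6445, -0.0557, 0.0806]
ee_rot: [[0.992, -0.113, 0.063], [-0.112, -0.993, -0.024], [0.065, 0.017, -0.998]]
contact_force: [0.5, -0.8, -1.7]
gripper_width: 0.0429
```

carry_out:
  rows:
    - {"tx": 0,"ty": 0,"tz": -0.003,"spin": 0}

```text
clock: 27.85
position: [0.6445, -0.0557, 0.0773]
ee_rot: [[0.992, -0.113, 0.063], [-0.112, -0.993, -0.024], [0.065, 0.017, -0.998]]
contact_force: [0.3, -0.6, -2.2]
gripper_width: 0.0435
```

carry_out:
  rows:
    - {"tx": 0,"ty": 0,"tz": -0.003,"spin": 0}

```text
clock: 27.95
position: [0.6446, -0.0557, 0.074]
ee_rot: [[0.992, -0.113, 0.063], [-0.112, -0.993, -0.024], [0.066, 0.017, -0.998]]
contact_force: [0.8, -0.4, -1.7]
gripper_width: 0.0432
```

carry_out:
  rows:
    - {"tx": 0,"ty": 0,"tz": -0.002,"spin": 0}

```text
clock: 28.05
position: [0.6449, -0.0557, 0.0722]
ee_rot: [[0.992, -0.113, 0.064], [-0.112, -0.993, -0.024], [0.066, 0.017, -0.998]]
contact_force: [-2.2, -0.1, 11.8]
gripper_width: 0.0434
```

carry_out:
  rows:
    - {"tx": 0,"ty": 0,"tz": 0,"spin": 0}
    - {"tx": 0,"ty": 0,"tz": 0,"spin": 0}
    - {"tx": 0,"ty": 0,"tz": 0,"spin": 0}
    - {"tx": 0,"ty": 0,"tz": 0,"spin": 0}
    - {"tx": 0,"ty": 0,"tz": 0.03,"spin": 0}
    - {"tx": 0,"ty": 0,"tz": 0.04,"spin": 0}
    - {"tx": 0,"ty": 0,"tz": 0.04,"spin": 0}
    - {"tx": 0,"ty": 0.03,"tz": 0.02,"spin": 0}
    - {"tx": -0.02,"ty": 0.045,"tz": 0,"spin": 0}
    - {"tx": -0.02,"ty": 0.045,"tz": 0,"spin": 0}
  jaw: 0.1

```text
clock: 29.05
position: [0.6066, 0.0568, 0.208]
ee_rot: [[0.989, -0.129, 0.069], [-0.127, -0.991, -0.029], [0.072, 0.02, -0.997]]
contact_force: [0.3, 1.2, 0.5]
gripper_width: 0.0766
```

```bash
python3 ov.py 28
python3 - <<'E'
from h import *
s=get_image("scene");crop(s,"s28b",360,240,160,160,4)
E
```

```text
[0.6041249  0.06612429 0.24202561] [[-0.115 -0.993  0.015]
 [ 0.067 -0.023 -0.998]] 0.0771 [1.  1.1 0.5]
[  -3.   30.  -11.   97.    9.   51. -115.]
```

Run:
```python
from h import *
s=get_image("scene")
print("seated",plane(s,[(365/5+210-.4,428/5+190-.4)],.149))
J=lambda x,y:(x/4+360-.4,y/4+240-.4)
print(plane(s,[J(397,325),J(331,179),J(149,118),J(439,472)],.08).round(4))
crop(s,"s29",268,262,45,45,14,1.8)
```

```text
seated [[ 0.65182139 -0.05342122  0.149     ]]
[[0.5731 0.3703 0.08  ]
 [0.4581 0.3065 0.08  ]
 [0.4425 0.1817 0.08  ]
 [0.6774 0.4129 0.08  ]]
```

```bash
python3 - <<'E'
from h import *
t=get_image("top");crop(t,"t29",285,150,60,60,12,2)
E
python3 - <<'E'
from ov import *
t=get_image("top")
f=lambda q:((proj(t,tr(q))[0]-(285,150)+.5)*12).round(0)
for q in [(.081,0,.08),(.081,.003,.08),(.084,0,.08),(.054,0,.025),(.108,0,.025),(.108,.031,.025),(.108,-.031,.025),(.054,.031,.025),(.054,-.031,.025)]: print(q,f(q))
E
```

```text
(0.081, 0, 0.08) [370. 387.]
(0.081, 0.003, 0.08) [356. 385.]
(0.084, 0, 0.08) [372. 372.]
(0.054, 0, 0.025) [351. 585.]
(0.108, 0, 0.025) [377. 336.]
(0.108, 0.031, 0.025) [229. 321.]
(0.108, -0.031, 0.025) [524. 352.]
(0.054, 0.031, 0.025) [202. 570.]
(0.054, -0.031, 0.025) [499. 601.]
```

carry_out:
  rows:
    - {"tx": -0.03,"ty": 0.02,"tz": 0,"spin": 8.5}
    - {"tx": -0.03,"ty": 0.02,"tz": 0,"spin": 8.5}
    - {"tx": -0.03,"ty": 0.02,"tz": 0,"spin": 8.5}
    - {"tx": -0.03,"ty": 0.02,"tz": 0,"spin": 8.5}
    - {"tx": -0.02,"ty": 0.02,"tz": -0.02,"spin": 8.5}
    - {"tx": 0,"ty": 0,"tz": -0.02,"spin": 8.5}
    - {"tx": 0,"ty": 0,"tz": 0,"spin": 8.5}
    - {"tx": 0,"ty": 0,"tz": 0,"spin": 8.5}
    - {"tx": 0,"ty": 0,"tz": 0,"spin": 8.5}
    - {"tx": 0,"ty": 0,"tz": 0,"spin": 8.5}
  jaw: 0

```text
clock: 30.35
position: [0.4687, 0.1402, 0.1635]
ee_rot: [[0.201, 0.979, 0.039], [0.977, -0.203, 0.064], [0.071, 0.026, -0.997]]
contact_force: [0.3, 0.5, -0.4]
gripper_width: 0.0859
```

```bash
python3 look.py 30; python3 -c "
from h import *;print(robot.get_state()['qpos'].round(1))"
```

```text
[0.46901314 0.13978752 0.16330631] [ 0.977 -0.21   0.025] 0.0854 [-0.5 -1.2  0.9]
s [380.8 246.4]
crop 330 191
t [231.7 255.8]
crop 181 200
[  8.5  27.7 -36.9 116.4  22.1  39.2 -53.7]
```

carry_out:
  rows:
    - {"tx": -0.012,"ty": 0.02,"tz": 0,"spin": 5}
    - {"tx": -0.012,"ty": 0.019,"tz": 0,"spin": 0}
    - {"tx": 0,"ty": 0,"tz": 0,"spin": 0}
    - {"tx": 0,"ty": 0,"tz": -0.03,"spin": 0}
    - {"tx": 0,"ty": 0,"tz": -0.035,"spin": 0}
    - {"tx": 0,"ty": 0,"tz": -0.03,"spin": 0}
    - {"tx": 0,"ty": 0,"tz": 0,"spin": 0}
    - {"tx": 0,"ty": 0,"tz": 0,"spin": 0}

```text
clock: 31.25
position: [0.447, 0.1801, 0.0672]
ee_rot: [[0.131, 0.991, 0.04], [0.989, -0.133, 0.068], [0.073, 0.03, -0.997]]
contact_force: [0.1, 1.0, 1.0]
gripper_width: 0.0853
```

```bash
python3 look.py 31; python3 -c "
from h import *;print(robot.get_state()['qpos'].round(1))"
```

```text
[0.44747382 0.18015739 0.06782298] [ 0.991 -0.134  0.032] 0.0855 [ 0.7 -0.1  0.2]
s [395.4 273.5]
crop 345 218
t [220.1 270.2]
crop 170 215
[ -4.   35.4 -27.8 123.   33.4  24.5 -64.8]
```

carry_out:
  rows:
    - {"tx": 0,"ty": 0,"tz": -0.025,"spin": 0}
    - {"tx": 0,"ty": 0,"tz": -0.025,"spin": 0}
    - {"tx": 0,"ty": 0,"tz": -0.01,"spin": 0}
    - {"tx": 0,"ty": 0,"tz": 0,"spin": 0}

```text
clock: 31.75
position: [0.454, 0.182, 0.0125]
ee_rot: [[0.134, 0.99, 0.054], [0.988, -0.137, 0.074], [0.081, 0.044, -0.996]]
contact_force: [-0.6, -0.3, 0.1]
gripper_width: 0.0857
```

```bash
python3 -c "
from h import *;print(robot.get_state()['qpos'].round(1))"
```

```text
[ -9.9  40.8 -19.3 124.6  40.9  15.2 -71.5]
```

carry_out:
  rows:
    - {"tx": 0,"ty": 0,"tz": 0,"spin": 0}
    - {"tx": 0,"ty": 0,"tz": 0,"spin": 0}
    - {"tx": 0,"ty": 0,"tz": 0,"spin": 0}
    - {"tx": 0,"ty": 0,"tz": 0,"spin": 0}
    - {"tx": 0,"ty": 0,"tz": 0,"spin": 0}
    - {"tx": 0,"ty": 0,"tz": 0,"spin": 0}
  jaw: 1
  grip_force: 20

```text
clock: 32.35
position: [0.4564, 0.1826, 0.0166]
ee_rot: [[0.135, 0.989, 0.06], [0.987, -0.139, 0.077], [0.084, 0.049, -0.995]]
contact_force: [0.1, 0.3, -2.3]
gripper_width: 0.0496
```

carry_out:
  rows:
    - {"tx": 0,"ty": 0,"tz": 0,"spin": 0}
    - {"tx": 0,"ty": 0,"tz": 0,"spin": 0}
    - {"tx": 0,"ty": 0,"tz": 0,"spin": 8.5}
    - {"tx": 0,"ty": 0,"tz": 0,"spin": 8.5}
    - {"tx": 0,"ty": 0,"tz": 0,"spin": 8.5}
    - {"tx": 0,"ty": 0,"tz": 0,"spin": 8.5}
    - {"tx": 0,"ty": 0,"tz": 0,"spin": 8.5}
  jaw: 0.2

```text
clock: 33.05
position: [0.4541, 0.1829, 0.0173]
ee_rot: [[-0.578, 0.816, -0.009], [0.812, 0.576, 0.095], [0.083, 0.048, -0.995]]
contact_force: [-1.4, -0.2, 1.1]
gripper_width: 0.0681
```

```bash
python3 -c "
from h import *;print(robot.get_state()['qpos'].round(1))"
```

```text
[  4.3  45.2 -38.5 121.   50.   27.9 -35.4]
```

```bash
python3 look.py 32
```

```text
[0.45458934 0.18291473 0.01695507] [0.82  0.57  0.048] 0.0684 [-1.4 -0.4  1.2]
s [394.2 289.5]
crop 344 234
t [221.9 269.9]
crop 171 214
```

Run:
```python
from h import *
s=get_image("scene")
P=plane(s,[(281/6+344-.4,368/6+234-.4)],0)[0]
d=P-np.asarray(s["xyz"]);d[2]=0;d/=np.linalg.norm(d)
print(P,P+.022*d)
```

```text
[0.46121086 0.17548041 0.        ] [0.43975104 0.17063521 0.        ]
```

carry_out:
  rows:
    - {"tx": 0,"ty": 0,"tz": 0.03,"spin": 0}
    - {"tx": 0,"ty": 0,"tz": 0.03,"spin": 0}
    - {"tx": 0,"ty": 0,"tz": 0,"spin": 8.5}
    - {"tx": 0,"ty": 0,"tz": 0,"spin": 8.5}
    - {"tx": 0,"ty": 0,"tz": 0,"spin": 8.5}
    - {"tx": 0,"ty": 0,"tz": 0,"spin": 8.5}
    - {"tx": 0,"ty": 0,"tz": 0,"spin": 8.5}
    - {"tx": 0,"ty": 0,"tz": 0,"spin": 6}
    - {"tx": 0,"ty": 0,"tz": 0,"spin": 0}
  jaw: 0

```text
clock: 34.1
position: [0.4553, 0.1847, 0.0792]
ee_rot: [[-0.99, 0.119, -0.071], [0.115, 0.992, 0.056], [0.077, 0.047, -0.996]]
contact_force: [-0.9, 0.3, 0.2]
gripper_width: 0.0856
```

```bash
python3 look.py 33;python3 -c "
from h import *;print(robot.get_state()['qpos'].round(1))"
```

```text
[0.45504082 0.1842803  0.07934221] [0.121 0.992 0.046] 0.0854 [-0.8 -0.7 -0.2]
s [396.5 272.3]
crop 346 217
t [217.8 266.6]
crop 167 211
[ 14.9  48.  -59.9 114.5  48.5  50.1  11.8]
```

Run:
```python
from h import *
s=get_image("scene");t=get_image("top")
print(plane(s,[(277/6+346-.4,318/6+217-.4)],.08),plane(t,[(352/6+167-.4,380/6+211-.4)],.08))
```

```text
[[0.44960311 0.16970132 0.08      ]] [[0.43674635 0.16548644 0.08      ]]
```

carry_out:
  rows:
    - {"tx": -0.006,"ty": -0.015,"tz": 0,"spin": 0}
    - {"tx": 0,"ty": 0,"tz": 0,"spin": 0}
    - {"tx": 0,"ty": 0,"tz": -0.02,"spin": 0}
    - {"tx": 0,"ty": 0,"tz": -0.02,"spin": 0}
    - {"tx": 0,"ty": 0,"tz": -0.01,"spin": 0}
    - {"tx": 0,"ty": 0,"tz": 0,"spin": 0}

```text
clock: 34.9
position: [0.4511, 0.1708, 0.0295]
ee_rot: [[-0.99, 0.128, -0.064], [0.125, 0.991, 0.056], [0.071, 0.048, -0.996]]
contact_force: [-0.5, 0.3, -0.4]
gripper_width: 0.0853
```

```bash
python3 look.py 34;python3 -c "
from h import *;print(robot.get_state()['qpos'].round(1))"
```

```text
[0.45175182 0.17139724 0.03056195] [0.128 0.991 0.049] 0.0856 [-0.9 -0.  -0.2]
s [390.8 284.1]
crop 340 229
t [225.6 270.4]
crop 175 215
[ 13.6  51.  -55.2 117.6  55.2  44.4   7.3]
```

carry_out:
  rows:
    - {"tx": -0.009,"ty": -0.001,"tz": 0,"spin": 0}
    - {"tx": 0,"ty": 0,"tz": -0.012,"spin": 0}
    - {"tx": 0,"ty": 0,"tz": -0.012,"spin": 0}
    - {"tx": 0,"ty": 0,"tz": 0,"spin": 0}

```text
clock: 35.4
position: [0.4431, 0.1711, 0.0066]
ee_rot: [[-0.99, 0.128, -0.059], [0.125, 0.99, 0.059], [0.066, 0.051, -0.997]]
contact_force: [-0.5, 0.2, -1.0]
gripper_width: 0.0854
```

```bash
python3 look.py 35;python3 -c "
from h import *;print(robot.get_state()['qpos'].round(1))"
```

```text
[0.4436795  0.17170233 0.0075559 ] [0.128 0.99  0.052] 0.085 [0.1 0.2 0.5]
s [391.1 288.6]
crop 341 233
t [226.7 274.6]
crop 176 219
[ 12.   52.2 -52.5 119.6  59.1  41.    3.5]
```

carry_out:
  rows:
    - {"tx": 0,"ty": 0,"tz": -0.003,"spin": 0}
    - {"tx": 0,"ty": 0,"tz": 0,"spin": 0}
    - {"tx": 0,"ty": 0,"tz": 0,"spin": 0}
    - {"tx": 0,"ty": 0,"tz": 0,"spin": 0}
    - {"tx": 0,"ty": 0,"tz": 0,"spin": 0}
    - {"tx": 0,"ty": 0,"tz": 0,"spin": 0}
  jaw: 1
  grip_force: 40

```text
clock: 36.1
position: [0.4443, 0.1711, 0.0048]
ee_rot: [[-0.99, 0.129, -0.057], [0.126, 0.99, 0.058], [0.064, 0.051, -0.997]]
contact_force: [-0.8, 0.1, -1.0]
gripper_width: 0.0445
```

carry_out:
  rows:
    - {"tx": 0,"ty": 0,"tz": 0.03,"spin": 0}
    - {"tx": 0,"ty": 0,"tz": 0.045,"spin": 0}
    - {"tx": 0,"ty": 0,"tz": 0.045,"spin": 0}
    - {"tx": 0,"ty": 0,"tz": 0.045,"spin": 0}
    - {"tx": 0.01,"ty": -0.01,"tz": 0.02,"spin": -8.5}
    - {"tx": 0.01,"ty": -0.01,"tz": 0,"spin": -8.5}
    - {"tx": 0.01,"ty": -0.01,"tz": 0,"spin": -8.5}
    - {"tx": 0.01,"ty": -0.01,"tz": 0,"spin": -8.5}
    - {"tx": 0.01,"ty": 0,"tz": 0,"spin": -8.5}
    - {"tx": 0.01,"ty": 0,"tz": 0,"spin": -8.5}

```text
clock: 37.1
position: [0.5015, 0.1288, 0.1953]
ee_rot: [[-0.517, 0.856, 0.009], [0.853, 0.515, 0.088], [0.071, 0.053, -0.996]]
contact_force: [-0.3, -0.5, -2.6]
gripper_width: 0.0442
```

carry_out:
  rows:
    - {"tx": 0,"ty": 0,"tz": 0,"spin": -8.5}
    - {"tx": 0,"ty": 0,"tz": 0,"spin": -8.5}
    - {"tx": 0,"ty": 0,"tz": 0,"spin": -8.5}
    - {"tx": 0,"ty": 0,"tz": 0,"spin": -8.5}
    - {"tx": 0,"ty": 0,"tz": 0,"spin": -8.5}
    - {"tx": 0,"ty": 0,"tz": 0,"spin": -8.5}
    - {"tx": 0,"ty": 0,"tz": 0,"spin": -8.5}
    - {"tx": 0,"ty": 0,"tz": 0,"spin": -8.5}
    - {"tx": 0,"ty": 0,"tz": 0,"spin": -8.5}
    - {"tx": 0,"ty": 0,"tz": 0,"spin": -8.5}

```text
clock: 38.1
position: [0.4968, 0.1273, 0.1919]
ee_rot: [[0.814, 0.575, 0.082], [0.577, -0.817, 0.001], [0.068, 0.047, -0.997]]
contact_force: [-0.6, 0.3, -3.1]
gripper_width: 0.0445
```

carry_out:
  rows:
    - {"tx": -0.003,"ty": -0.04,"tz": 0,"spin": -8.4}
    - {"tx": -0.003,"ty": -0.04,"tz": 0,"spin": -8.4}
    - {"tx": -0.003,"ty": -0.04,"tz": 0,"spin": -8.4}
    - {"tx": -0.002,"ty": -0.035,"tz": 0,"spin": -8.4}
    - {"tx": 0,"ty": 0,"tz": 0,"spin": -8.4}
    - {"tx": 0,"ty": 0,"tz": 0,"spin": 0}
    - {"tx": 0,"ty": 0,"tz": 0,"spin": 0}

```text
clock: 38.8
position: [0.481, -0.0282, 0.1904]
ee_rot: [[0.989, -0.134, 0.06], [-0.13, -0.99, -0.054], [0.067, 0.045, -0.997]]
contact_force: [-0.7, 0.2, -1.8]
gripper_width: 0.0444
```

```bash
python3 ov.py 36 .039
```

```text
[ 0.48126311 -0.02745658  0.22452035] [[-0.133 -0.99   0.044]
 [ 0.061 -0.053 -0.997]] 0.0446 [-0.5  0.4 -2.5]
[   7.   21.  -13.  116.   13.   40. -112.]
```

Run:
```python
from h import *
s=get_image("scene")
print(robot.get_state()["position"])
for z in(.262,.2655,.269):print(plane(s,[(545/5+210-.4,72/5+190-.4)],z))
crop(s,"s37",295,190,45,50,14,1.8)
```

```text
[ 0.48136886 -0.02742954  0.19057592]
[[ 0.48331322 -0.02646562  0.262     ]]
[[ 0.48831512 -0.02433952  0.2655    ]]
[[ 0.49331702 -0.02221342  0.269     ]]
```

carry_out:
  rows:
    - {"tx": 0.004,"ty": -0.01,"tz": 0,"spin": 0}
    - {"tx": 0,"ty": 0,"tz": -0.025,"spin": 0}
    - {"tx": 0,"ty": 0,"tz": -0.03,"spin": 0}
    - {"tx": 0,"ty": 0,"tz": -0.02,"spin": 0}
    - {"tx": 0,"ty": 0,"tz": 0,"spin": 0}
    - {"tx": 0,"ty": 0,"tz": 0,"spin": 0}

```text
clock: 39.55
position: [0.4896, -0.0387, 0.1148]
ee_rot: [[0.99, -0.125, 0.067], [-0.122, -0.991, -0.052], [0.073, 0.043, -0.996]]
contact_force: [0.0, -0.4, -2.2]
gripper_width: 0.0445
```

```bash
python3 ov.py 38 .039; python3 z.py 38 285 215 60 55 .039
```

```text
[ 0.48986124 -0.03859754  0.14934989] [[-0.126 -0.991  0.043]
 [ 0.069 -0.052 -0.996]] 0.0443 [ 0.5  0.5 -1. ]
[   6.   29.  -10.  120.   17.   29. -115.]
[ 0.49000759 -0.03855448  0.14955226] [ 0.06925137 -0.05210164 -0.99623776] [ 0.29371472  0.32174632 -0.73038566]
```

Run:
```python
from ov import *
s=get_image("scene")
for z in(.107,.1105,.114):print(plane(s,[(316.05,252.55)],z))
print("lid",plane(s,[(285+29.8-.45,215+15-.45)],.1905))
print(tr((-.081,0,0)))
P=np.array([.4885,-.038,.1]);b=proj(s,P)
for d in np.eye(3)*.01: print((proj(s,P+d)-b).round(2))
```

```text
[[ 0.48859729 -0.03351874  0.107     ]]
[[ 0.49269882 -0.03173843  0.1105    ]]
[[ 0.49680035 -0.02995812  0.114     ]]
lid [[ 0.49837064 -0.03300196  0.1905    ]]
[ 0.48851659 -0.03836647  0.069     ]
[[-1.44  2.11]]
[[3.38 0.85]]
[[-0.06 -2.89]]
```

carry_out:
  rows:
    - {"tx": -0.006,"ty": -0.005,"tz": 0,"spin": 0}
    - {"tx": 0,"ty": 0,"tz": -0.006,"spin": 0}
    - {"tx": 0,"ty": 0,"tz": 0,"spin": 0}

```text
clock: 40.05
position: [0.4847, -0.0442, 0.1111]
ee_rot: [[0.989, -0.126, 0.073], [-0.122, -0.991, -0.052], [0.079, 0.043, -0.996]]
contact_force: [-0.3, -0.0, -1.4]
gripper_width: 0.0445
```

carry_out:
  rows:
    - {"tx": 0,"ty": 0,"tz": -0.004,"spin": 0}
    - {"tx": 0,"ty": 0,"tz": -0.004,"spin": 0}

```text
clock: 40.25
position: [0.4851, -0.0444, 0.1031]
ee_rot: [[0.989, -0.126, 0.075], [-0.122, -0.991, -0.052], [0.081, 0.043, -0.996]]
contact_force: [0.4, 0.7, -2.6]
gripper_width: 0.0444
```

carry_out:
  rows:
    - {"tx": -0.001,"ty": 0,"tz": -0.003,"spin": 0}
    - {"tx": 0,"ty": 0,"tz": -0.003,"spin": 0}

```text
clock: 40.45
position: [0.4839, -0.0442, 0.0963]
ee_rot: [[0.989, -0.126, 0.074], [-0.122, -0.991, -0.052], [0.08, 0.043, -0.996]]
contact_force: [0.3, 0.6, -2.5]
gripper_width: 0.0443
```

carry_out:
  rows:
    - {"tx": -0.001,"ty": 0,"tz": -0.003,"spin": 0}

```text
clock: 40.55
position: [0.483, -0.0441, 0.0929]
ee_rot: [[0.989, -0.126, 0.074], [-0.122, -0.991, -0.052], [0.08, 0.043, -0.996]]
contact_force: [0.3, 0.1, -1.3]
gripper_width: 0.0443
```

carry_out:
  rows:
    - {"tx": 0,"ty": 0,"tz": -0.003,"spin": 0}

```text
clock: 40.65
position: [0.4827, -0.044, 0.0895]
ee_rot: [[0.989, -0.125, 0.074], [-0.122, -0.991, -0.052], [0.079, 0.043, -0.996]]
contact_force: [-0.6, 0.1, -1.7]
gripper_width: 0.0443
```

Inside the bay, no contact. Continuing down.

carry_out:
  rows:
    - {"tx": 0,"ty": 0,"tz": -0.004,"spin": 0}
    - {"tx": 0,"ty": 0,"tz": -0.003,"spin": 0}

```text
clock: 40.85
position: [0.4828, -0.0439, 0.0818]
ee_rot: [[0.989, -0.125, 0.074], [-0.122, -0.991, -0.052], [0.08, 0.043, -0.996]]
contact_force: [0.4, -0.5, -2.1]
gripper_width: 0.0439
```

carry_out:
  rows:
    - {"tx": 0,"ty": 0,"tz": -0.004,"spin": 0}

```text
clock: 40.95
position: [0.483, -0.0439, 0.0776]
ee_rot: [[0.989, -0.125, 0.074], [-0.122, -0.991, -0.052], [0.08, 0.043, -0.996]]
contact_force: [-0.9, -1.3, -1.9]
gripper_width: 0.0443
```

carry_out:
  rows:
    - {"tx": 0,"ty": 0,"tz": -0.003,"spin": 0}

```text
clock: 41.05
position: [0.4832, -0.0437, 0.0743]
ee_rot: [[0.989, -0.125, 0.074], [-0.122, -0.991, -0.052], [0.08, 0.042, -0.996]]
contact_force: [-0.3, 2.8, 8.3]
gripper_width: 0.0441
```

carry_out:
  rows:
    - {"tx": 0,"ty": 0,"tz": -0.002,"spin": 0}

```text
clock: 41.15
position: [0.4847, -0.0426, 0.0729]
ee_rot: [[0.989, -0.124, 0.077], [-0.121, -0.991, -0.051], [0.083, 0.041, -0.996]]
contact_force: [-5.7, 5.1, 30.1]
gripper_width: 0.0437
```

carry_out:
  rows:
    - {"tx": 0,"ty": 0,"tz": 0.001,"spin": 0}
    - {"tx": 0,"ty": 0,"tz": 0,"spin": 0}
    - {"tx": 0,"ty": 0,"tz": 0,"spin": 0}
    - {"tx": 0,"ty": 0,"tz": 0,"spin": 0}
    - {"tx": 0,"ty": 0,"tz": 0.03,"spin": 0}
    - {"tx": 0,"ty": 0,"tz": 0.04,"spin": 0}
    - {"tx": 0,"ty": 0,"tz": 0.04,"spin": 0}
    - {"tx": 0.0,"ty": 0.03,"tz": 0.02,"spin": 8.5}
    - {"tx": 0,"ty": 0.045,"tz": 0,"spin": 8.5}
    - {"tx": 0,"ty": 0.045,"tz": 0,"spin": 8.5}
  jaw: 0.1

```text
clock: 42.15
position: [0.4842, 0.0729, 0.2091]
ee_rot: [[0.945, 0.315, 0.094], [0.318, -0.948, -0.02], [0.083, 0.048, -0.995]]
contact_force: [0.2, 0.8, -0.3]
gripper_width: 0.0768
```

```bash
python3 ov.py 39
python3 - <<'E'
from h import *
s=get_image("scene");crop(s,"s39b",360,240,160,160,4)
E
```

```text
[0.48415132 0.07883146 0.2430277 ] [[ 0.322 -0.946  0.044]
 [ 0.094 -0.015 -0.995]] 0.0768 [ 0.1 -0.7 -0.1]
[   3.   20.  -23.  115.   16.   42. -101.]
```

carry_out:
  rows:
    - {"tx": -0.003,"ty": 0.028,"tz": 0,"spin": 8.5}
    - {"tx": -0.003,"ty": 0.028,"tz": 0,"spin": 8.5}
    - {"tx": -0.003,"ty": 0.028,"tz": 0,"spin": 8.5}
    - {"tx": -0.003,"ty": 0.028,"tz": 0,"spin": 8.5}
    - {"tx": -0.003,"ty": 0.028,"tz": 0,"spin": 8.5}
    - {"tx": -0.003,"ty": 0.028,"tz": 0,"spin": 8.5}
    - {"tx": 0,"ty": 0.028,"tz": -0.01,"spin": 8.5}
    - {"tx": 0,"ty": 0.02,"tz": -0.02,"spin": 8.5}
    - {"tx": 0,"ty": 0,"tz": -0.02,"spin": 8.5}
    - {"tx": 0,"ty": 0,"tz": -0.02,"spin": 8.5}
  jaw: 0

```text
clock: 43.3
position: [0.4682, 0.2833, 0.1349]
ee_rot: [[-0.246, 0.969, 0.037], [0.967, 0.243, 0.083], [0.071, 0.056, -0.996]]
contact_force: [0.0, 0.2, -0.3]
gripper_width: 0.0856
```

```bash
python3 -c "
from h import *;print(robot.get_state()['qpos'].round(1))"
```

```text
[ -3.2  36.2 -44.1 110.7  34.2  41.8 -51.9]
```

carry_out:
  rows:
    - {"tx": -0.003,"ty": 0.01,"tz": 0,"spin": 7.5}
    - {"tx": -0.003,"ty": 0.01,"tz": 0,"spin": 7.5}
    - {"tx": 0,"ty": 0,"tz": -0.02,"spin": 7.5}
    - {"tx": 0,"ty": 0,"tz": -0.02,"spin": 7.5}
    - {"tx": 0,"ty": 0,"tz": -0.01,"spin": 7.5}
    - {"tx": 0,"ty": 0,"tz": 0,"spin": 0}

```text
clock: 43.9
position: [0.464, 0.29, 0.0748]
ee_rot: [[-0.79, 0.613, -0.027], [0.61, 0.789, 0.072], [0.065, 0.04, -0.997]]
contact_force: [0.1, 0.3, -0.1]
gripper_width: 0.0853
```

```bash
python3 look.py 40; python3 -c "
from h import *;print(robot.get_state()['qpos'].round(1))"
```

```text
[0.46425227 0.29106132 0.07643678] [0.615 0.787 0.043] 0.0852 [ 0.2 -0.9 -0. ]
s [435.6 285.4]
crop 385 230
t [175.2 263.3]
crop 125 208
[ -0.6  46.2 -51.1 109.7  45.1  45.  -23.4]
```

carry_out:
  rows:
    - {"tx": -0.007,"ty": 0.0125,"tz": 0,"spin": 0}
    - {"tx": 0,"ty": 0,"tz": 0,"spin": 0}
    - {"tx": 0,"ty": 0,"tz": -0.015,"spin": 0}
    - {"tx": 0,"ty": 0,"tz": -0.015,"spin": 0}
    - {"tx": 0,"ty": 0,"tz": -0.01,"spin": 0}
    - {"tx": 0,"ty": 0,"tz": 0,"spin": 0}

```text
clock: 44.6
position: [0.4574, 0.3049, 0.0353]
ee_rot: [[-0.785, 0.619, -0.02], [0.616, 0.784, 0.073], [0.061, 0.045, -0.997]]
contact_force: [0.4, -0.3, -0.1]
gripper_width: 0.0851
```

```bash
python3 look.py 41; python3 -c "
from h import *;print(robot.get_state()['qpos'].round(1))"
```

```text
[0.45790543 0.30563154 0.03651835] [0.619 0.784 0.047] 0.0852 [ 0.7 -0.3 -0.1]
s [439.8 296.6]
crop 389 241
t [172.9 268. ]
crop 122 212
[ -4.6  48.8 -47.1 111.   49.5  40.3 -28.7]
```

carry_out:
  rows:
    - {"tx": 0,"ty": 0,"tz": -0.012,"spin": 0}
    - {"tx": 0,"ty": 0,"tz": -0.012,"spin": 0}
    - {"tx": 0,"ty": 0,"tz": -0.008,"spin": 0}
    - {"tx": 0,"ty": 0,"tz": 0,"spin": 0}

```text
clock: 45.1
position: [0.4586, 0.3056, 0.0022]
ee_rot: [[-0.785, 0.62, -0.018], [0.617, 0.783, 0.075], [0.061, 0.048, -0.997]]
contact_force: [0.5, -0.4, -0.1]
gripper_width: 0.0851
```

```bash
python3 look.py 42; python3 -c "
from h import *;print(robot.get_state()['qpos'].round(1))"
```

```text
[0.45888564 0.30628742 0.00316076] [0.62  0.783 0.05 ] 0.0857 [ 0.1 -0.5 -0.1]
s [438.4 306.1]
crop 388 251
t [175.6 269.2]
crop 125 214
[ -6.4  51.3 -43.9 111.7  53.2  36.8 -31.5]
```

carry_out:
  rows:
    - {"tx": 0,"ty": 0,"tz": 0,"spin": 0}
    - {"tx": 0,"ty": 0,"tz": 0,"spin": 0}
    - {"tx": 0,"ty": 0,"tz": 0,"spin": 0}
    - {"tx": 0,"ty": 0,"tz": 0,"spin": 0}
    - {"tx": 0,"ty": 0,"tz": 0,"spin": 0}
    - {"tx": 0,"ty": 0,"tz": 0,"spin": 0}
  jaw: 1
  grip_force: 40

```text
clock: 45.8
position: [0.4594, 0.3063, 0.0043]
ee_rot: [[-0.785, 0.62, -0.015], [0.617, 0.783, 0.077], [0.06, 0.051, -0.997]]
contact_force: [-0.9, -0.2, -1.1]
gripper_width: 0.0437
```

carry_out:
  rows:
    - {"tx": 0,"ty": 0,"tz": 0.03,"spin": 0}
    - {"tx": 0,"ty": 0,"tz": 0.045,"spin": 0}
    - {"tx": 0,"ty": 0,"tz": 0.045,"spin": 0}
    - {"tx": 0,"ty": 0,"tz": 0.045,"spin": 0}
    - {"tx": 0.01,"ty": -0.03,"tz": 0.02,"spin": -8.5}
    - {"tx": 0.01,"ty": -0.03,"tz": 0,"spin": -8.5}
    - {"tx": 0.01,"ty": -0.03,"tz": 0,"spin": -8.5}
    - {"tx": 0.01,"ty": -0.03,"tz": 0,"spin": -8.5}
    - {"tx": 0.01,"ty": -0.03,"tz": 0,"spin": -8.5}
    - {"tx": 0.01,"ty": -0.03,"tz": 0,"spin": -8.5}

```text
clock: 46.8
position: [0.5176, 0.1256, 0.1972]
ee_rot: [[-0.008, 0.998, 0.056], [0.998, 0.004, 0.068], [0.068, 0.056, -0.996]]
contact_force: [0.7, -0.9, -1.5]
gripper_width: 0.0436
```

carry_out:
  rows:
    - {"tx": 0,"ty": 0,"tz": 0,"spin": -8.5}
    - {"tx": 0,"ty": 0,"tz": 0,"spin": -8.5}
    - {"tx": 0,"ty": 0,"tz": 0,"spin": -8.5}
    - {"tx": 0,"ty": 0,"tz": 0,"spin": -8.5}
    - {"tx": 0,"ty": 0,"tz": 0,"spin": -8.5}
    - {"tx": 0,"ty": 0,"tz": 0,"spin": -8.5}
    - {"tx": 0,"ty": 0,"tz": 0,"spin": -8.5}
    - {"tx": 0,"ty": 0,"tz": 0,"spin": -8.5}
    - {"tx": 0,"ty": 0,"tz": 0,"spin": -8.5}

```text
clock: 47.7
position: [0.5169, 0.1173, 0.1958]
ee_rot: [[0.972, 0.223, 0.075], [0.227, -0.973, -0.039], [0.064, 0.055, -0.996]]
contact_force: [-0.3, 0.1, -2.0]
gripper_width: 0.0441
```

carry_out:
  rows:
    - {"tx": 0.006,"ty": -0.045,"tz": 0,"spin": -6}
    - {"tx": 0.006,"ty": -0.045,"tz": 0,"spin": -6}
    - {"tx": 0.006,"ty": -0.045,"tz": 0,"spin": -6}
    - {"tx": 0,"ty": -0.022,"tz": 0,"spin": -1.5}
    - {"tx": 0,"ty": 0,"tz": -0.02,"spin": 0}
    - {"tx": 0,"ty": 0,"tz": -0.03,"spin": 0}
    - {"tx": 0,"ty": 0,"tz": -0.02,"spin": 0}
    - {"tx": 0,"ty": 0,"tz": 0,"spin": 0}
    - {"tx": 0,"ty": 0,"tz": 0,"spin": 0}

```text
clock: 48.6
position: [0.5352, -0.0404, 0.1249]
ee_rot: [[0.99, -0.123, 0.063], [-0.119, -0.991, -0.06], [0.07, 0.052, -0.996]]
contact_force: [-1.2, -0.0, -0.5]
gripper_width: 0.0437
```

```bash
python3 ov.py 43 .039; python3 z.py 43 270 225 65 60 .039
```

```text
[ 0.53558807 -0.04041855  0.15942068] [[-0.123 -0.991  0.052]
 [ 0.064 -0.06  -0.996]] 0.044 [-0.2 -0.1 -1.7]
[   8.   31.  -13.  113.   18.   35. -115.]
[ 0.5359238  -0.04044165  0.15968003] [ 0.06509639 -0.05977288 -0.99608718] [ 0.17904479 -0.84038572 -1.02541178]
```

Run:
```python
from ov import *
s=get_image("scene");print(robot.get_state()["position"])
for z in(.117,.1205,.124):print(plane(s,[(307.25,259.55)],z))
print("lid",plane(s,[(270+36.2-.45,225+11.5-.45)],.2005))
print(tr((-.027,0,0)))
# seated B4 jar lid check : ov39 (523,250)/5
print(plane(s,[(210+523/5-.4,190+250/5-.4)],.149), tr((-.081,0,0)), plane(s,[(210+365/5-.4,190+428/5-.4)],.149), tr((.081,0,0)))
```

```text
[ 0.53598451 -0.0404902   0.12575154]
[[ 0.53669642 -0.03837151  0.117     ]]
[[ 0.54065186 -0.03655129  0.1205    ]]
[[ 0.5446073  -0.03473107  0.124     ]]
lid [[ 0.54535201 -0.03658291  0.2005    ]]
[ 0.5421722  -0.04445549  0.069     ]
[[ 0.48785243 -0.03859724  0.149     ]] [ 0.48851659 -0.03836647  0.069     ] [[ 0.65182139 -0.05342122  0.149     ]] [ 0.64948341 -0.05663353  0.069     ]
```

carry_out:
  rows:
    - {"tx": 0,"ty": -0.008,"tz": -0.01,"spin": 0}
    - {"tx": 0,"ty": 0,"tz": -0.007,"spin": 0}
    - {"tx": 0,"ty": 0,"tz": 0,"spin": 0}

```text
clock: 49.1
position: [0.5373, -0.0493, 0.1092]
ee_rot: [[0.99, -0.123, 0.069], [-0.119, -0.991, -0.06], [0.076, 0.051, -0.996]]
contact_force: [0.5, -0.8, -0.7]
gripper_width: 0.0438
```

carry_out:
  rows:
    - {"tx": -0.001,"ty": 0,"tz": -0.006,"spin": 0}
    - {"tx": 0,"ty": 0,"tz": -0.003,"spin": 0}
    - {"tx": 0,"ty": 0,"tz": -0.003,"spin": 0}

```text
clock: 49.4
position: [0.5364, -0.0494, 0.0963]
ee_rot: [[0.99, -0.124, 0.069], [-0.12, -0.991, -0.06], [0.076, 0.051, -0.996]]
contact_force: [-0.7, -0.4, -0.6]
gripper_width: 0.0437
```

carry_out:
  rows:
    - {"tx": 0,"ty": 0,"tz": -0.003,"spin": 0}

```text
clock: 49.5
position: [0.5363, -0.0493, 0.0929]
ee_rot: [[0.99, -0.123, 0.069], [-0.119, -0.991, -0.06], [0.076, 0.051, -0.996]]
contact_force: [-0.2, 0.3, -1.8]
gripper_width: 0.0439
```

carry_out:
  rows:
    - {"tx": 0,"ty": 0,"tz": -0.003,"spin": 0}

```text
clock: 49.6
position: [0.5363, -0.0492, 0.0897]
ee_rot: [[0.99, -0.123, 0.069], [-0.119, -0.991, -0.06], [0.076, 0.051, -0.996]]
contact_force: [0.2, -0.5, -1.2]
gripper_width: 0.0435
```

carry_out:
  rows:
    - {"tx": 0,"ty": 0,"tz": -0.004,"spin": 0}

```text
clock: 49.7
position: [0.5365, -0.049, 0.0855]
ee_rot: [[0.99, -0.123, 0.069], [-0.119, -0.991, -0.06], [0.076, 0.051, -0.996]]
contact_force: [-0.6, -0.2, -2.0]
gripper_width: 0.0439
```

carry_out:
  rows:
    - {"tx": 0,"ty": 0,"tz": -0.004,"spin": 0}

```text
clock: 49.8
position: [0.5365, -0.049, 0.0812]
ee_rot: [[0.99, -0.123, 0.07], [-0.119, -0.991, -0.06], [0.076, 0.051, -0.996]]
contact_force: [0.3, -0.2, -1.8]
gripper_width: 0.0437
```

carry_out:
  rows:
    - {"tx": 0,"ty": 0,"tz": -0.004,"spin": 0}

```text
clock: 49.9
position: [0.5365, -0.049, 0.0768]
ee_rot: [[0.99, -0.123, 0.069], [-0.119, -0.991, -0.06], [0.076, 0.051, -0.996]]
contact_force: [-0.5, 0.1, -1.7]
gripper_width: 0.0439
```

carry_out:
  rows:
    - {"tx": 0,"ty": 0,"tz": -0.003,"spin": 0}

```text
clock: 50.0
position: [0.5367, -0.0488, 0.0735]
ee_rot: [[0.99, -0.123, 0.07], [-0.119, -0.991, -0.06], [0.077, 0.051, -0.996]]
contact_force: [-1.0, 3.5, 6.9]
gripper_width: 0.0438
```

carry_out:
  rows:
    - {"tx": 0,"ty": 0,"tz": -0.002,"spin": 0}

```text
clock: 50.1
position: [0.5377, -0.0482, 0.0727]
ee_rot: [[0.99, -0.123, 0.072], [-0.119, -0.991, -0.059], [0.079, 0.05, -0.996]]
contact_force: [-8.1, 2.7, 33.9]
gripper_width: 0.043
```

carry_out:
  rows:
    - {"tx": 0,"ty": 0,"tz": 0.001,"spin": 0}
    - {"tx": 0,"ty": 0,"tz": 0,"spin": 0}
    - {"tx": 0,"ty": 0,"tz": 0,"spin": 0}
    - {"tx": 0,"ty": 0,"tz": 0,"spin": 0}
    - {"tx": 0,"ty": 0,"tz": 0.03,"spin": 0}
    - {"tx": 0,"ty": 0,"tz": 0.04,"spin": 0}
    - {"tx": 0,"ty": 0,"tz": 0.04,"spin": 0}
    - {"tx": 0.0,"ty": 0.03,"tz": 0.02,"spin": 8.5}
    - {"tx": 0,"ty": 0.045,"tz": 0,"spin": 8.5}
    - {"tx": 0,"ty": 0.045,"tz": 0,"spin": 8.5}
  jaw: 0.1

```text
clock: 51.1
position: [0.5374, 0.0668, 0.2081]
ee_rot: [[0.944, 0.316, 0.092], [0.32, -0.947, -0.03], [0.078, 0.058, -0.995]]
contact_force: [0.1, -0.8, -1.0]
gripper_width: 0.0764
```

carry_out:
  rows:
    - {"tx": 0.005,"ty": 0.04,"tz": 0,"spin": 8.5}
    - {"tx": 0.005,"ty": 0.04,"tz": 0,"spin": 8.5}
    - {"tx": 0.005,"ty": 0.04,"tz": 0,"spin": 8.5}
    - {"tx": 0.005,"ty": 0.04,"tz": 0,"spin": 8.5}
    - {"tx": 0.005,"ty": 0.04,"tz": 0,"spin": 8.5}
    - {"tx": 0.005,"ty": 0.04,"tz": 0,"spin": 8.5}
    - {"tx": 0.005,"ty": 0.03,"tz": -0.02,"spin": 8.5}
    - {"tx": 0.005,"ty": 0.02,"tz": -0.02,"spin": 8.5}
    - {"tx": 0,"ty": 0,"tz": -0.02,"spin": 8.5}
  jaw: 0

```text
clock: 52.0
position: [0.5769, 0.3769, 0.1504]
ee_rot: [[-0.112, 0.992, 0.054], [0.99, 0.106, 0.094], [0.088, 0.064, -0.994]]
contact_force: [-0.4, 0.3, -0.3]
gripper_width: 0.0855
```

```bash
python3 look.py 44;python3 ov.py 44b; python3 -c "
from h import *;print(robot.get_state()['qpos'].round(1))"
```

```text
[0.57604225 0.37069055 0.14668172] [0.994 0.098 0.057] 0.0854 [-0.1 -0.3 -0.4]
s [463.2 301.2]
crop 413 246
t [137.5 213.3]
crop 87 158
[0.57749578 0.37140579 0.18426374] [[ 0.994  0.093  0.062]
 [ 0.054  0.089 -0.995]] 0.0854 [0.6 0.2 1. ]
[-10.  45. -43.  89.  34.  54. -56.]
[ -9.8  44.7 -43.   88.7  34.   54.1 -56.4]
```

carry_out:
  rows:
    - {"tx": 0,"ty": 0,"tz": -0.03,"spin": 8}
    - {"tx": 0,"ty": 0,"tz": -0.02,"spin": 8}
    - {"tx": 0,"ty": 0,"tz": -0.02,"spin": 8}
    - {"tx": 0,"ty": 0,"tz": 0,"spin": 8}
    - {"tx": 0,"ty": 0,"tz": 0,"spin": 8}
    - {"tx": 0,"ty": 0,"tz": 0,"spin": 0}
    - {"tx": 0,"ty": 0,"tz": 0,"spin": 0}

```text
clock: 52.9
position: [0.5844, 0.3697, 0.0901]
ee_rot: [[-0.712, 0.702, -0.003], [0.698, 0.708, 0.11], [0.079, 0.076, -0.994]]
contact_force: [0.5, 0.4, 0.6]
gripper_width: 0.0852
```

```bash
python3 look.py 45; python3 -c "
from h import *;print(robot.get_state()['qpos'].round(1))"
```

```text
[0.58433134 0.36969817 0.08999864] [0.701 0.709 0.076] 0.0852 [-1.  -0.5  0.1]
s [458.3 320.9]
crop 408 265
t [144.5 215.1]
crop 94 160
[ -4.7  53.8 -51.8  87.8  43.1  55.9 -20.8]
```

Run:
```python
from h import *
s=get_image("scene")
L=plane(s,[(408+304/6-.4,265+335/6-.4)],.08)[0]
B=(408+285/6-.4,265+465/6-.4)
T=(408+319/6-.4,265+251/6-.4)
print("lid",L,"tipmid@.137",plane(s,[T],.137),"@.132",plane(s,[T],.132),"@.142",plane(s,[T],.142),"base ctr",plane(s,[B],0))
print(robot.get_state()["position"])
```

```text
lid [0.57228661 0.36878302 0.08      ] tipmid@.137 [[0.58483958 0.36835094 0.137     ]] @.132 [[0.5793389  0.36807749 0.132     ]] @.142 [[0.59034026 0.3686244  0.142     ]] base ctr [[0.56650924 0.37182102 0.        ]]
[0.58404582 0.36982261 0.08978091]
```

carry_out:
  rows:
    - {"tx": -0.012,"ty": 0.001,"tz": 0,"spin": 0}
    - {"tx": 0,"ty": 0,"tz": 0,"spin": 0}
    - {"tx": 0,"ty": 0,"tz": -0.02,"spin": 0}
    - {"tx": 0,"ty": 0,"tz": -0.02,"spin": 0}
    - {"tx": 0,"ty": 0,"tz": -0.01,"spin": 0}
    - {"tx": 0,"ty": 0,"tz": 0,"spin": 0}

```text
clock: 53.65
position: [0.5743, 0.3718, 0.0416]
ee_rot: [[-0.71, 0.704, 0.004], [0.7, 0.705, 0.11], [0.074, 0.081, -0.994]]
contact_force: [-0.5, -0.2, -0.7]
gripper_width: 0.0854
```

```bash
python3 look.py 46; python3 -c "
from h import *;print(robot.get_state()['qpos'].round(1))"
```

```text
[0.57488873 0.37269772 0.04313383] [0.704 0.705 0.083] 0.0857 [-0.8 -1.2  0.3]
s [457.4 332.4]
crop 407 277
t [148.1 222.7]
crop 98 167
[ -6.1  56.  -49.1  91.1  46.5  50.3 -24.7]
```

carry_out:
  rows:
    - {"tx": -0.005,"ty": -0.001,"tz": 0,"spin": 0}
    - {"tx": 0,"ty": 0,"tz": 0,"spin": 0}
    - {"tx": -0.001,"ty": 0,"tz": -0.014,"spin": 0}
    - {"tx": 0,"ty": 0,"tz": -0.014,"spin": 0}
    - {"tx": 0,"ty": 0,"tz": -0.01,"spin": 0}
    - {"tx": 0,"ty": 0,"tz": 0,"spin": 0}

```text
clock: 54.35
position: [0.5696, 0.3723, 0.0044]
ee_rot: [[-0.71, 0.704, 0.009], [0.7, 0.705, 0.113], [0.074, 0.087, -0.994]]
contact_force: [-0.3, -1.1, -0.4]
gripper_width: 0.0856
```

```bash
python3 look.py 47; python3 -c "
from h import *;print(robot.get_state()['qpos'].round(1))"
```

```text
[0.57017772 0.3732288  0.00597159] [0.704 0.704 0.089] 0.0854 [ 0.4 -0.6  0.1]
s [455.7 341.6]
crop 405 286
t [151.6 227.4]
crop 101 172
[ -7.1  58.1 -46.9  92.9  49.3  46.2 -27.2]
```

carry_out:
  rows:
    - {"tx": -0.004,"ty": 0.001,"tz": -0.002,"spin": 0}
    - {"tx": 0,"ty": 0,"tz": 0,"spin": 0}

```text
clock: 54.65
position: [0.5661, 0.3749, 0.0043]
ee_rot: [[-0.71, 0.704, 0.011], [0.7, 0.704, 0.116], [0.074, 0.09, -0.993]]
contact_force: [0.3, 0.4, -0.3]
gripper_width: 0.0854
```

carry_out:
  rows:
    - {"tx": 0,"ty": 0,"tz": 0,"spin": 0}
    - {"tx": 0,"ty": 0,"tz": 0,"spin": 0}
    - {"tx": 0,"ty": 0,"tz": 0,"spin": 0}
    - {"tx": 0,"ty": 0,"tz": 0,"spin": 0}
    - {"tx": 0,"ty": 0,"tz": 0,"spin": 0}
    - {"tx": 0,"ty": 0,"tz": 0,"spin": 0}
  jaw: 1
  grip_force: 40

```text
clock: 55.25
position: [0.5661, 0.375, 0.0058]
ee_rot: [[-0.71, 0.704, 0.012], [0.7, 0.704, 0.116], [0.074, 0.09, -0.993]]
contact_force: [0.2, 0.6, 0.4]
gripper_width: 0.0442
```

carry_out:
  rows:
    - {"tx": 0,"ty": 0,"tz": 0.03,"spin": 0}
    - {"tx": 0,"ty": 0,"tz": 0.045,"spin": 0}
    - {"tx": 0,"ty": 0,"tz": 0.045,"spin": 0}
    - {"tx": 0,"ty": 0,"tz": 0.045,"spin": 0}
    - {"tx": 0,"ty": -0.03,"tz": 0.025,"spin": -8.5}
    - {"tx": 0,"ty": -0.035,"tz": 0,"spin": -8.5}
    - {"tx": 0,"ty": -0.035,"tz": 0,"spin": -8.5}
    - {"tx": 0,"ty": -0.035,"tz": 0,"spin": -8.5}
    - {"tx": 0,"ty": -0.035,"tz": 0,"spin": -8.5}
    - {"tx": 0,"ty": -0.035,"tz": 0,"spin": -8.5}

```text
clock: 56.25
position: [0.5616, 0.167, 0.1991]
ee_rot: [[0.107, 0.989, 0.098], [0.991, -0.114, 0.073], [0.083, 0.089, -0.993]]
contact_force: [0.8, 0.1, -2.5]
gripper_width: 0.0437
```

carry_out:
  rows:
    - {"tx": 0,"ty": -0.02,"tz": 0,"spin": -8.5}
    - {"tx": 0,"ty": -0.02,"tz": 0,"spin": -8.5}
    - {"tx": 0,"ty": -0.02,"tz": 0,"spin": -8.5}
    - {"tx": 0,"ty": 0,"tz": 0,"spin": -8.5}
    - {"tx": 0,"ty": 0,"tz": 0,"spin": -8.5}
    - {"tx": 0,"ty": 0,"tz": 0,"spin": -8.5}
    - {"tx": 0,"ty": 0,"tz": 0,"spin": -8.5}
    - {"tx": 0,"ty": 0,"tz": 0,"spin": -8.5}
    - {"tx": 0,"ty": 0,"tz": 0,"spin": -8.5}

```text
clock: 57.15
position: [0.5582, 0.0932, 0.1964]
ee_rot: [[0.991, 0.107, 0.084], [0.113, -0.99, -0.08], [0.075, 0.089, -0.993]]
contact_force: [-0.2, -0.2, -0.8]
gripper_width: 0.0437
```

carry_out:
  rows:
    - {"tx": 0.009,"ty": -0.04,"tz": 0,"spin": -4}
    - {"tx": 0.009,"ty": -0.04,"tz": 0,"spin": -4}
    - {"tx": 0.009,"ty": -0.04,"tz": 0,"spin": -4}
    - {"tx": 0.003,"ty": -0.015,"tz": 0,"spin": -1}
    - {"tx": 0,"ty": 0,"tz": 0,"spin": 0}
    - {"tx": 0,"ty": 0,"tz": 0,"spin": 0}
    - {"tx": 0,"ty": 0,"tz": 0,"spin": 0}

```text
clock: 57.85
position: [0.5872, -0.0374, 0.1948]
ee_rot: [[0.991, -0.116, 0.064], [-0.11, -0.99, -0.092], [0.074, 0.084, -0.994]]
contact_force: [0.1, 0.2, -2.0]
gripper_width: 0.0439
```

```bash
python3 ov.py 48 .039; python3 z.py 48 265 210 65 60 .039
```

```text
[ 0.58730045 -0.03689993  0.22890094] [[-0.116 -0.99   0.084]
 [ 0.064 -0.092 -0.994]] 0.0439 [ 0.3  0.6 -2. ]
[   8.   30.  -16.  101.   18.   49. -114.]
[ 0.58740717 -0.03723089  0.22897549] [ 0.06422158 -0.09215898 -0.99367113] [ 0.01584839 -0.42376292 -1.18115237]
```

Run:
```python
from ov import *
s=get_image("scene");print(robot.get_state()["position"])
for z in(.187,.19,.193):print(plane(s,[(265+37.3-.45,210+40-.45)],z))
print("lid",plane(s,[(265+35.2-.45,210+14-.45)],.27))
print(tr((.027,0,0)))
```

```text
[ 0.58750102 -0.03760482  0.19502223]
[[ 0.58436825 -0.03042437  0.187     ]]
[[ 0.58787628 -0.02875768  0.19      ]]
[[ 0.59138431 -0.02709099  0.193     ]]
lid [[ 0.59056259 -0.03042543  0.27      ]]
[ 0.5958278  -0.05054451  0.069     ]
```

carry_out:
  rows:
    - {"tx": 0.004,"ty": -0.018,"tz": -0.01,"spin": 0}
    - {"tx": 0,"ty": 0,"tz": -0.025,"spin": 0}
    - {"tx": 0,"ty": 0,"tz": -0.025,"spin": 0}
    - {"tx": 0,"ty": 0,"tz": -0.015,"spin": 0}
    - {"tx": 0,"ty": 0,"tz": 0,"spin": 0}
    - {"tx": 0,"ty": 0,"tz": 0,"spin": 0}

```text
clock: 58.65
position: [0.5929, -0.0615, 0.116]
ee_rot: [[0.991, -0.116, 0.066], [-0.109, -0.989, -0.095], [0.077, 0.087, -0.993]]
contact_force: [-0.3, 0.7, -1.0]
gripper_width: 0.0438
```

```bash
python3 z.py 49 265 230 65 60 .039
```

```text
[ 0.59277616 -0.06159609  0.15014624] [ 0.06616106 -0.09552028 -0.99322635] [ 0.36383389 -0.51618529 -2.38828777]
```

Run:
```python
from ov import *
s=get_image("scene")
for z in(.108,.111,.114):print(plane(s,[(265+28-.45,230+42.8-.45)],z))
print("lid",plane(s,[(265+26.8-.45,230+19.3-.45)],.191))
print(tr((.027,0,0)))
```

```text
[[ 0.58937598 -0.0572395   0.108     ]]
[[ 0.59255225 -0.05563098  0.111     ]]
[[ 0.59572852 -0.05402246  0.114     ]]
lid [[ 0.59618873 -0.05363765  0.191     ]]
[ 0.5958278  -0.05054451  0.069     ]
```

carry_out:
  rows:
    - {"tx": -0.001,"ty": 0.004,"tz": -0.006,"spin": 0}
    - {"tx": 0,"ty": 0,"tz": -0.005,"spin": 0}
    - {"tx": 0,"ty": 0,"tz": -0.003,"spin": 0}

```text
clock: 59.05
position: [0.5941, -0.0569, 0.1042]
ee_rot: [[0.991, -0.116, 0.072], [-0.109, -0.989, -0.095], [0.083, 0.086, -0.993]]
contact_force: [0.3, 0.1, -1.2]
gripper_width: 0.0435
```

carry_out:
  rows:
    - {"tx": 0,"ty": 0,"tz": -0.003,"spin": 0}

```text
clock: 59.15
position: [0.5945, -0.0567, 0.1013]
ee_rot: [[0.991, -0.116, 0.073], [-0.109, -0.99, -0.095], [0.084, 0.086, -0.993]]
contact_force: [2.1, -1.5, 7.6]
gripper_width: 0.0438
```

carry_out:
  rows:
    - {"tx": 0,"ty": 0,"tz": -0.003,"spin": 0}

```text
clock: 59.25
position: [0.5975, -0.0567, 0.1]
ee_rot: [[0.99, -0.116, 0.079], [-0.108, -0.99, -0.095], [0.09, 0.086, -0.992]]
contact_force: [1.6, 2.5, 12.3]
gripper_width: 0.0435
```

carry_out:
  rows:
    - {"tx": 0,"ty": 0,"tz": 0.006,"spin": 0}
    - {"tx": -0.006,"ty": 0.002,"tz": 0,"spin": 0}
    - {"tx": 0,"ty": 0,"tz": 0,"spin": 0}

```text
clock: 59.55
position: [0.592, -0.0543, 0.1068]
ee_rot: [[0.99, -0.116, 0.081], [-0.108, -0.99, -0.095], [0.091, 0.085, -0.992]]
contact_force: [0.3, -0.5, -2.5]
gripper_width: 0.0433
```

```bash
python3 z.py 50 265 230 65 60 .039
```

```text
[ 0.59245035 -0.05450523  0.14090701] [ 0.08170383 -0.09516243 -0.99210312] [ 0.26251788  0.09214997 -1.94386988]
```

carry_out:
  rows:
    - {"tx": -0.004,"ty": 0,"tz": -0.003,"spin": 0}
    - {"tx": 0,"ty": 0,"tz": -0.003,"spin": 0}
    - {"tx": 0,"ty": 0,"tz": -0.003,"spin": 0}

```text
clock: 59.9
position: [0.5917, -0.0548, 0.1004]
ee_rot: [[0.989, -0.117, 0.09], [-0.108, -0.99, -0.096], [0.1, 0.085, -0.991]]
contact_force: [0.7, 0.6, 20.0]
gripper_width: 0.043
```

carry_out:
  rows:
    - {"tx": 0,"ty": 0,"tz": -0.003,"spin": 0}

```text
clock: 60.0
position: [0.5944, -0.0546, 0.0996]
ee_rot: [[0.989, -0.117, 0.095], [-0.108, -0.99, -0.096], [0.105, 0.084, -0.991]]
contact_force: [-0.3, -0.6, 13.9]
gripper_width: 0.0431
```

carry_out:
  rows:
    - {"tx": 0,"ty": 0,"tz": -0.003,"spin": 0}

```text
clock: 60.1
position: [0.5968, -0.0547, 0.0988]
ee_rot: [[0.988, -0.117, 0.1], [-0.108, -0.99, -0.096], [0.111, 0.084, -0.99]]
contact_force: [-1.1, -0.1, 12.5]
gripper_width: 0.0429
```

```bash
python3 -c "
from h import *
s=robot.get_state();print(s['contact_force'],s['moment'],s['position'],s['qpos'].round(1))"
```

```text
[-1.12206213 -0.11624332 12.46341488] [-0.07210115  0.35411511 -0.00316727] [ 0.59679588 -0.05473928  0.09884968] [   6.8   36.4  -12.   107.    23.6   33.8 -118.4]
```

carry_out:
  rows:
    - {"tx": 0,"ty": 0,"tz": 0.008,"spin": 0}
    - {"tx": -0.003,"ty": 0,"tz": 0.006,"spin": 0}
    - {"tx": 0,"ty": 0,"tz": 0,"spin": 0}

```text
clock: 60.4
position: [0.5943, -0.0548, 0.1136]
ee_rot: [[0.988, -0.117, 0.102], [-0.108, -0.99, -0.096], [0.112, 0.084, -0.99]]
contact_force: [1.3, -0.4, -2.2]
gripper_width: 0.0434
```

```bash
python3 -c "
from h import *
s=robot.get_state();print(s['contact_force'],s['moment'],s['position'],s['qpos'].round(1))";python3 z.py 51 262 225 70 60 .039
```

```text
[ 1.28575644 -0.44650842 -2.15051401] [ 0.09769289 -0.18725859  0.07222634] [ 0.59427201 -0.05482924  0.11364327] [   7.2   35.   -12.6  106.8   22.9   35.3 -117.7]
[ 0.59435793 -0.05482064  0.14736411] [ 0.10165007 -0.09616152 -0.99016172] [ 2.3539552  -0.66437534 -0.57126073]
```

carry_out:
  rows:
    - {"tz": 0.03}
    - {"tz": 0.03}
    - {"tz": 0.02}
    - {"tx": -0.02,"ty": 0.03}
    - {"tx": -0.02,"ty": 0.04}
    - {"tx": -0.02,"ty": 0.04}
    - {"tx": -0.02,"ty": 0.035}
    - {"tx": -0.01,"ty": 0.02}
    - {}
    - {}

```text
schema error: expected keys tx, ty, tz, spin
```

```bash
cat look.py h.py ov.py z.py; python3 look.py 60
```

```text
from h import *
import sys
n=sys.argv[1]
s=get_image("scene");t=get_image("top");st=robot.get_state();p=st["position"];R=st["ee_rot"];print(p,R[:,1].round(3),round(st["gripper_width"],4),st["contact_force"].round(1))
for im,k in((s,"s"),(t,"t")):
    u=proj(im,p)[0];print(k,u.round(1))
    x0,y0=int(max(0,min(540,u[0]-50))),int(max(0,min(380,u[1]-55)))
    c=cv2.resize(np.clip(im["color"][y0:y0+100,x0:x0+100]*1.8,0,255).astype(np.uint8),None,fx=6,fy=6,interpolation=cv2.INTER_CUBIC)
    cv2.circle(c,tuple(int(v) for v in (u-(x0,y0)+.5)*6),3,(0,0,255),-1)
    cv2.imwrite(f"pics/{k}{n}.png",c);print("crop",x0,y0)
import numpy as np,cv2
from cell import robot,get_image,workorder
def ray(im,uv):
    uv=np.asarray(uv,float).reshape(-1,1,2)
    p=cv2.undistortPoints(uv,im["mtx"],im["dist"]).reshape(-1,2)
    d=np.c_[p,np.ones(len(p))]@np.asarray(im["attitude"]).T
    return d
def plane(im,uv,z):
    d=ray(im,uv);c=np.asarray(im["xyz"]);return c+d*((z-c[2])/d[:,2])[:,None]
def proj(im,P):
    R=np.asarray(im["attitude"]).T;t=-R@np.asarray(im["xyz"])
    return cv2.projectPoints(np.asarray(P,
[... 1404 characters left out ...]
(st["gripper_width"],4),st["contact_force"].round(1))
    print(st["qpos"].round(0))
    g=float(sys.argv[2]) if len(sys.argv)>2 else None
    jar=(p,-R[:,2],-g,.08-g) if g is not None else None
    draw(s,"s"+n,210,190,150,130,5,jar);draw(t,"t"+n,270,130,110,110,5,jar)
from ov import *
n=sys.argv[1];x0,y0,w,hh=map(int,sys.argv[2:6]);g=float(sys.argv[6])
s=get_image("scene");st=robot.get_state();p=st["position"]+[0,0,.034];R=st["ee_rot"];print(p,R[:,2],st["contact_force"])
crop(s,"r"+n,x0,y0,w,hh,10,1.8)
draw(s,"z"+n,x0,y0,w,hh,10,(p,-R[:,2],-g,.08-g))
[ 0.59451771 -0.05485127  0.11305288] [-0.117 -0.99   0.084] 0.043 [ 2.   0.2 -0.3]
s [292.5 272.3]
crop 242 217
t [314.6 207.5]
crop 264 152
```

carry_out:
  rows:
    - {"tx": 0,"ty": 0,"tz": 0.03,"spin": 0}
    - {"tx": 0,"ty": 0,"tz": 0.03,"spin": 0}
    - {"tx": 0,"ty": 0,"tz": 0.02,"spin": 0}
    - {"tx": -0.02,"ty": 0.03,"tz": 0,"spin": 0}
    - {"tx": -0.02,"ty": 0.04,"tz": 0,"spin": 0}
    - {"tx": -0.02,"ty": 0.04,"tz": 0,"spin": 0}
    - {"tx": -0.02,"ty": 0.035,"tz": 0,"spin": 0}
    - {"tx": -0.01,"ty": 0.02,"tz": 0,"spin": 0}
    - {"tx": 0,"ty": 0,"tz": 0,"spin": 0}
    - {"tx": 0,"ty": 0,"tz": 0,"spin": 0}

```text
clock: 61.55
position: [0.4879, 0.1113, 0.1877]
ee_rot: [[0.99, -0.12, 0.075], [-0.112, -0.989, -0.101], [0.086, 0.092, -0.992]]
contact_force: [0.7, 0.1, -2.4]
gripper_width: 0.0433
```

```bash
python3 look.py 61; python3 -c "
from h import *
print(robot.get_state()['qpos'].round(0));i=get_image('scene');crop(i,'full61',0,0,640,480,1.25)"
```

```text
[0.48861787 0.11067926 0.18774506] [-0.122 -0.988  0.091] 0.0432 [-0.1 -0.4 -1.9]
s [368.  240.6]
crop 318 185
t [243.3 245.6]
crop 193 190
[ -10.   24.  -16.  113.   20.   44. -136.]
```

View pics/full61.png

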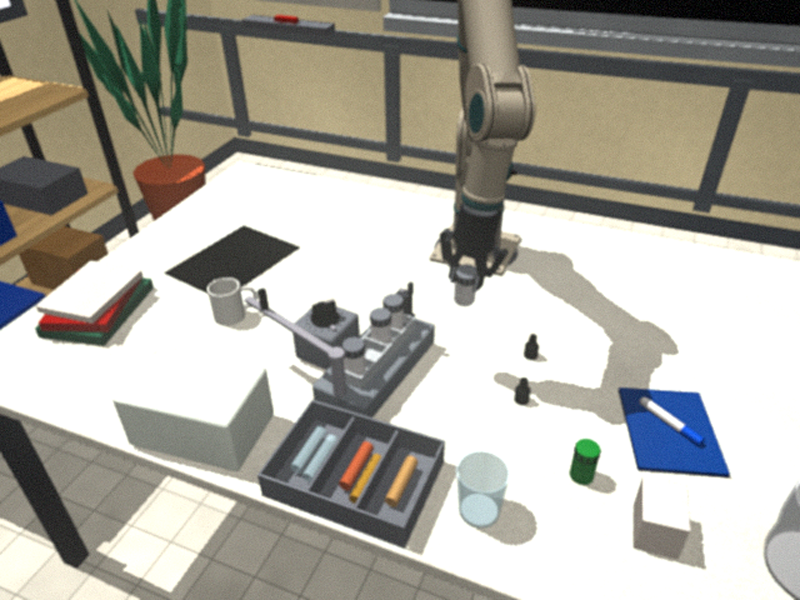

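View pics/s61.png

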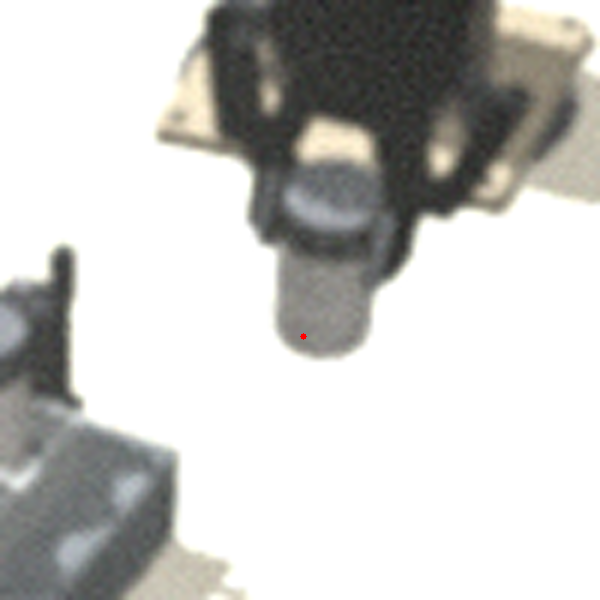

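carry_out:
  rows:
    - {"tx": 0,"ty": 0,"tz": 0,"spin": 8.5}
    - {"tx": 0,"ty": 0,"tz": 0,"spin": 8.5}
    - {"tx": 0,"ty": 0,"tz": 0,"spin": 8.5}
    - {"tx": 0,"ty": 0,"tz": 0,"spin": 8.5}
    - {"tx": 0,"ty": 0,"tz": 0,"spin": 8.5}
    - {"tx": 0,"ty": 0,"tz": 0,"spin": 8.5}
    - {"tx": 0,"ty": 0,"tz": 0,"spin": 8.5}
    - {"tx": 0,"ty": 0,"tz": 0,"spin": 8.5}
    - {"tx": 0,"ty": 0,"tz": 0,"spin": 8.5}
    - {"tx": 0,"ty": 0,"tz": 0,"spin": 8.5}

```text
clock: 62.7
position: [0.4929, 0.094, 0.1861]
ee_rot: [[0.184, 0.977, 0.109], [0.98, -0.191, 0.062], [0.081, 0.095, -0.992]]
contact_force: [0.1, 0.1, -3.5]
gripper_width: 0.043
```

carry_out:
  rows:
    - {"tx": 0,"ty": 0,"tz": 0,"spin": 8.5}
    - {"tx": 0,"ty": 0,"tz": 0,"spin": 8.5}
    - {"tx": 0,"ty": 0,"tz": -0.02,"spin": 8.5}
    - {"tx": 0,"ty": 0,"tz": -0.03,"spin": 8.5}
    - {"tx": 0,"ty": 0,"tz": -0.03,"spin": 8.5}
    - {"tx": 0,"ty": 0,"tz": -0.03,"spin": 8.5}
    - {"tx": 0,"ty": 0,"tz": -0.02,"spin": 0}
    - {"tx": 0,"ty": 0,"tz": -0.01,"spin": 0}
    - {"tx": 0,"ty": 0,"tz": 0,"spin": 0}
    - {"tx": 0,"ty": 0,"tz": 0,"spin": 0}

```text
clock: 63.7
position: [0.4992, 0.0734, 0.0386]
ee_rot: [[-0.646, 0.763, 0.023], [0.76, 0.64, 0.118], [0.075, 0.093, -0.993]]
contact_force: [0.7, 0.4, -2.7]
gripper_width: 0.0432
```

```bash
python3 look.py 62; python3 -c "
from h import *
print(robot.get_state()['qpos'].round(0))"
```

```text
[0.49944933 0.07367762 0.03915677] [0.762 0.64  0.094] 0.0429 [ 0.1 -0.4 -2.5]
s [351.2 283.5]
crop 301 228
t [263.8 251. ]
crop 213 196
[ 24.  46. -47. 119.  51.  34. -17.]
```

View pics/s62.png

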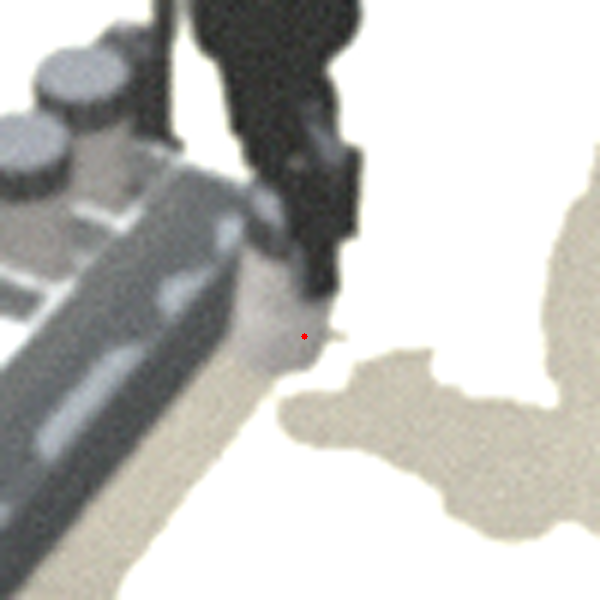

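carry_out:
  rows:
    - {"tx": 0,"ty": 0.025,"tz": 0,"spin": 0}
    - {"tx": 0,"ty": 0.025,"tz": 0,"spin": 0}
    - {"tx": 0,"ty": 0,"tz": -0.012,"spin": 0}
    - {"tx": 0,"ty": 0,"tz": -0.008,"spin": 0}
    - {"tx": 0,"ty": 0,"tz": -0.004,"spin": 0}
    - {"tx": 0,"ty": 0,"tz": -0.003,"spin": 0}

```text
clock: 64.4
position: [0.5037, 0.1234, 0.0157]
ee_rot: [[-0.644, 0.764, 0.034], [0.762, 0.637, 0.117], [0.067, 0.101, -0.993]]
contact_force: [0.3, 0.0, -2.0]
gripper_width: 0.0429
```

carry_out:
  rows:
    - {"tx": 0,"ty": 0,"tz": -0.003,"spin": 0}
    - {"tx": 0,"ty": 0,"tz": -0.003,"spin": 0}
    - {"tx": 0,"ty": 0,"tz": -0.003,"spin": 0}

```text
clock: 64.7
position: [0.5045, 0.1216, 0.0072]
ee_rot: [[-0.642, 0.766, 0.036], [0.764, 0.635, 0.115], [0.065, 0.101, -0.993]]
contact_force: [-6.4, -8.0, 44.3]
gripper_width: 0.0429
```

carry_out:
  rows:
    - {"tx": 0,"ty": 0,"tz": 0.002,"spin": 0}
    - {"tx": 0,"ty": 0,"tz": 0,"spin": 0}

```text
clock: 64.9
position: [0.505, 0.1211, 0.0098]
ee_rot: [[-0.642, 0.766, 0.037], [0.764, 0.635, 0.114], [0.064, 0.102, -0.993]]
contact_force: [-0.2, 0.5, -2.2]
gripper_width: 0.0432
```

carry_out:
  jaw: 0.2
  rows:
    - {"tx": 0,"ty": 0,"tz": 0,"spin": 0}
    - {"tx": 0,"ty": 0,"tz": 0,"spin": 0}
    - {"tx": 0,"ty": 0,"tz": 0,"spin": 0}
    - {"tx": 0,"ty": 0,"tz": 0,"spin": 0}
    - {"tx": 0,"ty": 0,"tz": 0,"spin": 0}

```text
clock: 65.4
position: [0.5056, 0.1214, 0.0097]
ee_rot: [[-0.641, 0.766, 0.038], [0.764, 0.634, 0.116], [0.064, 0.103, -0.993]]
contact_force: [-0.0, -0.4, 0.3]
gripper_width: 0.0684
```

```bash
python3 look.py 63; python3 -c "
from h import *
print(robot.get_state()['qpos'].round(0))"
```

```text
[0.50558115 0.12136142 0.0096636 ] [0.766 0.634 0.103] 0.0686 [ 1.2 -0.  -0.3]
s [366.7 297.5]
crop 316 242
t [246.2 250.6]
crop 196 195
[ 15.  48. -42. 119.  56.  29. -26.]
```

View pics/s63.png

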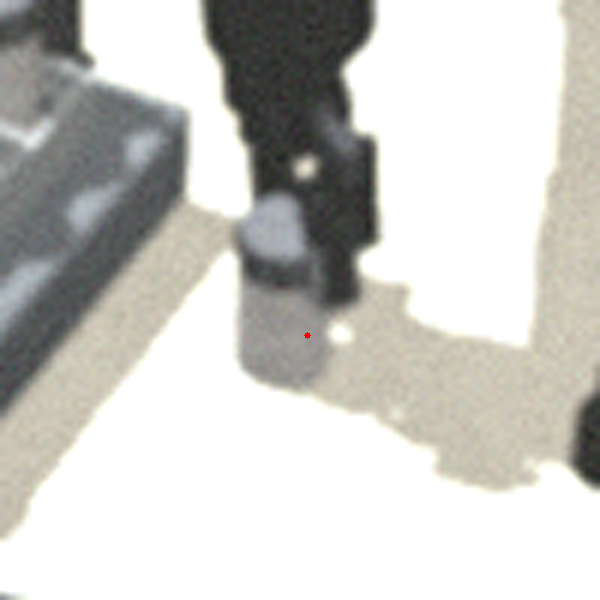

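View pics/t63.png

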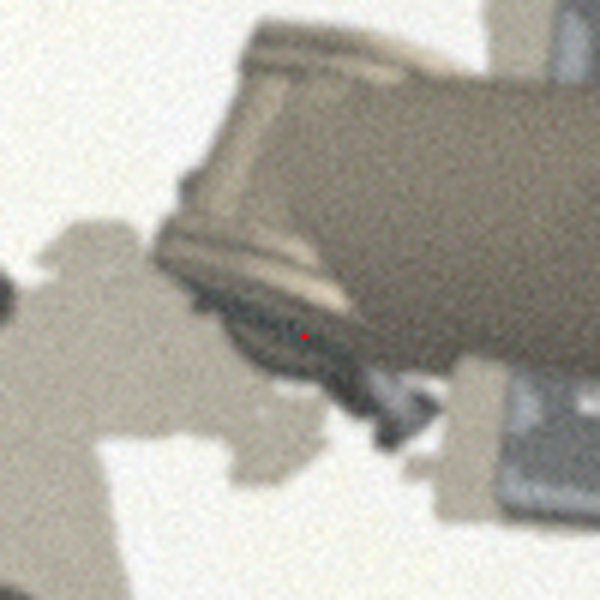

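```bash
cat > jf.py <<'E'
from h import *
from scipy.optimize import least_squares
# fit upright jar centre from scene silhouette: left x at base row, right x, bottom y (full px)
def fit(im,L,R,B,p0):
    th=np.linspace(0,2*np.pi,200)
    def f(p):
        u=proj(im,np.c_[p[0]+.022*np.cos(th),p[1]+.022*np.sin(th),0*th])
        return [u[:,0].min()-L,u[:,0].max()-R,u[:,1].max()-B]
    r=least_squares(f,p0);return r.x,r.fun
E
python3 - <<'E'
from jf import *
im=get_image("scene")
k=lambda x,o:x/6+o-.4
print(fit(im,k(241,316),k(328,316),k(389,242),[.5,.1]))
p,_=fit(im,k(241,316),k(328,316),k(389,242),[.5,.1])
c=cv2.resize(np.clip(im["color"][242:342,316:416]*1.8,0,255).astype(np.uint8),None,fx=6,fy=6)
th=np.linspace(0,6.28,60)
for z in(0,.08):
    u=((proj(im,np.c_[p[0]+.022*np.cos(th),p[1]+.022*np.sin(th),z+0*th])-(316,242)+.5)*6).astype(int);cv2.polylines(c,[u.reshape(-1,1,2)],True,(0,0,255),1)
cv2.imwrite("pics/f63.png",c)
E
```

```text
(array([0.51171551, 0.11337296]), array([-0.87541999,  0.87204466, -0.0302752 ]))
```

View pics/f63.png

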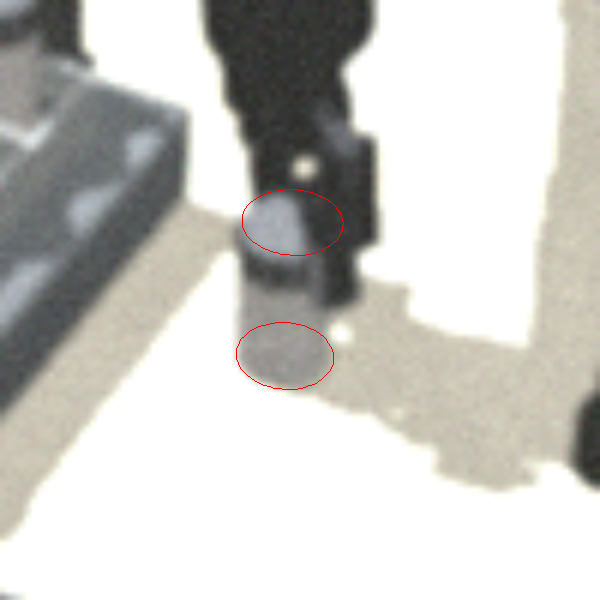

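carry_out:
  rows:
    - {"tx": 0,"ty": -0.005,"tz": 0,"spin": 0}
    - {"tx": 0,"ty": -0.004,"tz": 0,"spin": 0}
    - {"tx": 0,"ty": 0,"tz": -0.004,"spin": 0}
    - {"tx": 0,"ty": 0,"tz": 0,"spin": 0}

```text
clock: 65.95
position: [0.5064, 0.1119, 0.0057]
ee_rot: [[-0.641, 0.766, 0.039], [0.765, 0.634, 0.116], [0.064, 0.105, -0.992]]
contact_force: [-0.2, -0.2, -1.4]
gripper_width: 0.0685
```

carry_out:
  jaw: 0.7
  grip_force: 20
  rows:
    - {"tx": 0,"ty": 0,"tz": 0,"spin": 0}
    - {"tx": 0,"ty": 0,"tz": 0,"spin": 0}
    - {"tx": 0,"ty": 0,"tz": 0,"spin": 0}
    - {"tx": 0,"ty": 0,"tz": 0,"spin": 0}
    - {"tx": 0,"ty": 0,"tz": 0,"spin": 0}
    - {"tx": 0,"ty": 0,"tz": 0,"spin": 0}

```text
clock: 66.55
position: [0.5073, 0.1128, 0.0062]
ee_rot: [[-0.642, 0.766, 0.041], [0.764, 0.634, 0.118], [0.064, 0.107, -0.992]]
contact_force: [0.4, 0.4, 1.6]
gripper_width: 0.044
```

```bash
python3 look.py 64; python3 -c "
from h import *
s=robot.get_state();print(s['qpos'].round(0),s['ee_rot'].round(3),robot.pinch_z)"
```

```text
[0.50722107 0.11281193 0.00617948] [0.766 0.634 0.107] 0.0443 [ 0.6 -0.2  0.8]
s [363.4 298. ]
crop 313 242
t [249.7 250.2]
crop 199 195
[ 16.  48. -41. 119.  56.  29. -26.] [[-0.642  0.766  0.041]
 [ 0.764  0.634  0.118]
 [ 0.064  0.107 -0.992]] 0.0187
```

View pics/s64.png

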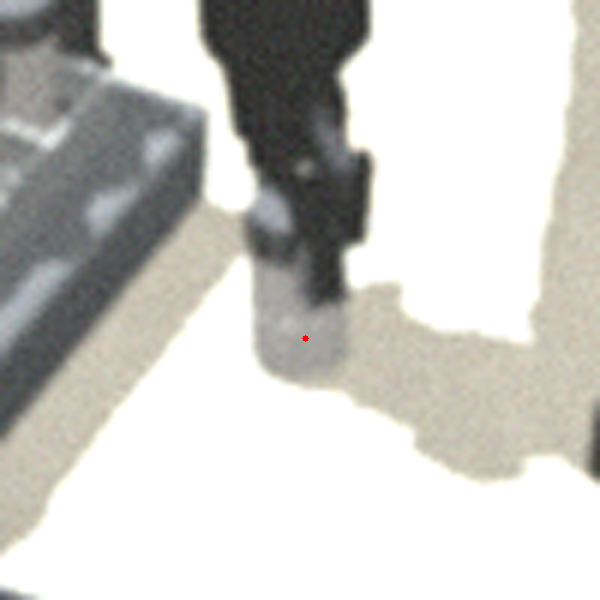

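carry_out:
  jaw: 0.15
  rows:
    - {"tx": 0,"ty": 0,"tz": 0,"spin": 0}
    - {"tx": 0,"ty": 0,"tz": 0,"spin": 0}
    - {"tx": 0,"ty": 0,"tz": 0,"spin": 0}
    - {"tx": 0,"ty": 0,"tz": 0,"spin": 0}
    - {"tx": 0,"ty": 0,"tz": 0,"spin": -6}
    - {"tx": 0,"ty": 0,"tz": 0,"spin": -6}
    - {"tx": 0,"ty": 0,"tz": 0,"spin": -6}
    - {"tx": 0,"ty": 0,"tz": 0,"spin": 0}

```text
clock: 67.45
position: [0.5055, 0.1113, 0.005]
ee_rot: [[-0.362, 0.929, 0.073], [0.93, 0.355, 0.098], [0.066, 0.103, -0.993]]
contact_force: [1.3, -0.4, 0.6]
gripper_width: 0.0723
```

```bash
python3 look.py 65; python3 -c "
from h import *
s=robot.get_state();print(s['qpos'].round(0),s['ee_rot'].round(3),robot.pinch_z)"
```

```text
[0.50590569 0.11104675 0.0049203 ] [0.929 0.357 0.103] 0.0729 [ 0.4 -0.6 -0. ]
s [363.  297.9]
crop 312 242
t [250.4 250.8]
crop 200 195
[ 10.  45. -33. 121.  56.  22. -45.] [[-0.364  0.929  0.073]
 [ 0.929  0.357  0.099]
 [ 0.066  0.103 -0.992]] 0.0187
```

carry_out:
  jaw: 0.7
  grip_force: 40
  rows:
    - {"tx": 0,"ty": 0,"tz": 0,"spin": 0}
    - {"tx": 0,"ty": 0,"tz": 0,"spin": 0}
    - {"tx": 0,"ty": 0,"tz": 0,"spin": 0}
    - {"tx": 0,"ty": 0,"tz": 0,"spin": 0}
    - {"tx": 0,"ty": 0,"tz": 0,"spin": 0}
    - {"tx": 0,"ty": 0,"tz": 0,"spin": 0}
    - {"tx": 0,"ty": 0,"tz": 0.02,"spin": 0}
    - {"tx": 0,"ty": 0,"tz": 0.02,"spin": 0}
    - {"tx": 0,"ty": 0,"tz": 0.01,"spin": 0}
    - {"tx": 0,"ty": 0,"tz": 0,"spin": 0}

```text
clock: 68.55
position: [0.5039, 0.1094, 0.0543]
ee_rot: [[-0.367, 0.928, 0.067], [0.928, 0.36, 0.098], [0.067, 0.098, -0.993]]
contact_force: [1.0, 0.2, -1.5]
gripper_width: 0.044
```

carry_out:
  rows:
    - {"tx": 0.02,"ty": 0.002,"tz": 0,"spin": -5}
    - {"tx": 0.02,"ty": 0.002,"tz": 0,"spin": -6}
    - {"tx": 0.02,"ty": 0.002,"tz": 0,"spin": -6}
    - {"tx": 0.02,"ty": 0.002,"tz": 0,"spin": -6}
    - {"tx": 0.02,"ty": 0.002,"tz": 0,"spin": -5}
    - {"tx": 0.02,"ty": 0,"tz": 0,"spin": 0}
    - {"tx": 0,"ty": 0,"tz": 0,"spin": 0}
    - {"tx": 0,"ty": 0,"tz": 0,"spin": 0}

```text
clock: 69.35
position: [0.621, 0.1144, 0.0444]
ee_rot: [[0.134, 0.987, 0.09], [0.989, -0.139, 0.047], [0.059, 0.083, -0.995]]
contact_force: [-0.9, 0.8, -2.3]
gripper_width: 0.0443
```

```bash
python3 look.py 66; python3 -c "
from h import *
s=robot.get_state();print(s['qpos'].round(0),s['ee_rot'].round(3),robot.pinch_z)
i=get_image('scene');crop(i,'full66',0,0,640,480,1.25)"
```

```text
[0.6208908  0.1141275  0.04483256] [ 0.987 -0.138  0.083] 0.044 [-0.7 -1.2 -2.5]
s [350.  315.5]
crop 299 260
t [248.2 204.2]
crop 198 149
[  8.  47. -33. 103.  40.  36. -55.] [[ 0.134  0.987  0.09 ]
 [ 0.989 -0.138  0.047]
 [ 0.059  0.083 -0.995]] 0.0187
```

View pics/full66.png

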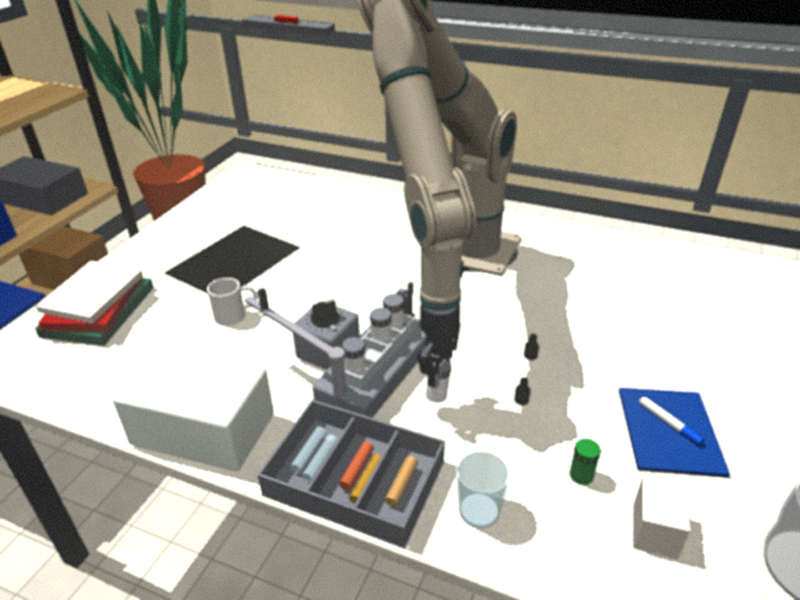

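View pics/s66.png

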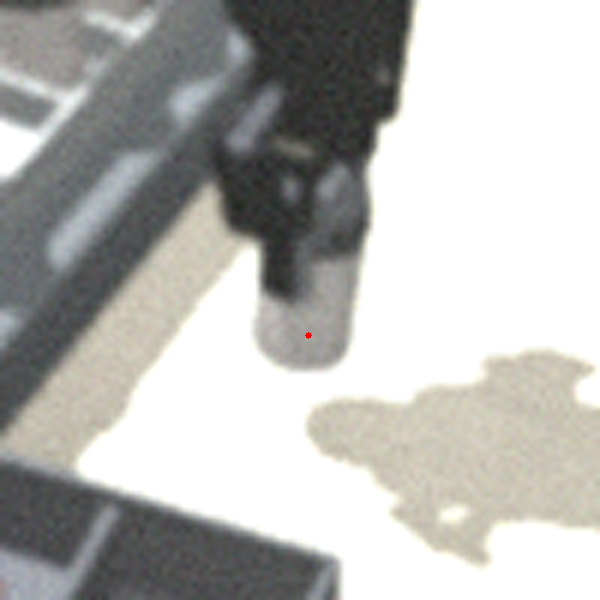

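carry_out:
  rows:
    - {"tx": 0,"ty": 0.005,"tz": -0.015,"spin": 0}
    - {"tx": 0,"ty": 0,"tz": -0.012,"spin": 0}
    - {"tx": 0,"ty": 0,"tz": -0.005,"spin": 0}
    - {"tx": 0,"ty": 0,"tz": -0.003,"spin": 0}
    - {"tx": 0,"ty": 0,"tz": -0.003,"spin": 0}

```text
clock: 70.0
position: [0.6197, 0.1196, 0.0039]
ee_rot: [[0.132, 0.987, 0.09], [0.989, -0.137, 0.047], [0.059, 0.083, -0.995]]
contact_force: [2.8, -1.1, 6.2]
gripper_width: 0.0433
```

Contact. Open, lightly squeeze again, and open.

carry_out:
  jaw: 0.15
  rows:
    - {"tx": 0,"ty": 0,"tz": 0,"spin": 0}
    - {"tx": 0,"ty": 0,"tz": 0,"spin": 0}
    - {"tx": 0,"ty": 0,"tz": 0,"spin": 0}
    - {"tx": 0,"ty": 0,"tz": 0,"spin": 0}
    - {"tx": 0,"ty": 0,"tz": 0,"spin": 0}

```text
clock: 70.5
position: [0.6209, 0.12, 0.0051]
ee_rot: [[0.133, 0.987, 0.093], [0.989, -0.138, 0.048], [0.06, 0.086, -0.995]]
contact_force: [0.4, 0.8, 0.1]
gripper_width: 0.0724
```

carry_out:
  jaw: 0.7
  grip_force: 20
  rows:
    - {"tx": 0,"ty": 0,"tz": 0,"spin": 0}
    - {"tx": 0,"ty": 0,"tz": 0,"spin": 0}
    - {"tx": 0,"ty": 0,"tz": 0,"spin": 0}
    - {"tx": 0,"ty": 0,"tz": 0,"spin": 0}
    - {"tx": 0,"ty": 0,"tz": 0,"spin": 0}
    - {"tx": 0,"ty": 0,"tz": 0,"spin": 0}

```text
clock: 71.1
position: [0.6213, 0.1201, 0.0057]
ee_rot: [[0.133, 0.987, 0.094], [0.989, -0.138, 0.048], [0.06, 0.086, -0.994]]
contact_force: [0.2, -0.2, 0.6]
gripper_width: 0.0436
```

carry_out:
  jaw: 0.15
  rows:
    - {"tx": 0,"ty": 0,"tz": 0,"spin": 0}
    - {"tx": 0,"ty": 0,"tz": 0,"spin": 0}
    - {"tx": 0,"ty": 0,"tz": 0,"spin": 0}
    - {"tx": 0,"ty": 0,"tz": 0,"spin": 0}
    - {"tx": 0,"ty": 0,"tz": 0,"spin": 0}

```text
clock: 71.6
position: [0.621, 0.12, 0.0053]
ee_rot: [[0.133, 0.987, 0.093], [0.989, -0.138, 0.048], [0.06, 0.086, -0.994]]
contact_force: [0.0, 0.6, -0.9]
gripper_width: 0.0726
```

```bash
python3 look.py 67
```

```text
[0.62105575 0.11999318 0.00533803] [ 0.987 -0.138  0.086] 0.0725 [-0.2  0.4 -0.3]
s [351.7 327.2]
crop 301 272
t [247.4 207.7]
crop 197 152
```

View pics/s67.png

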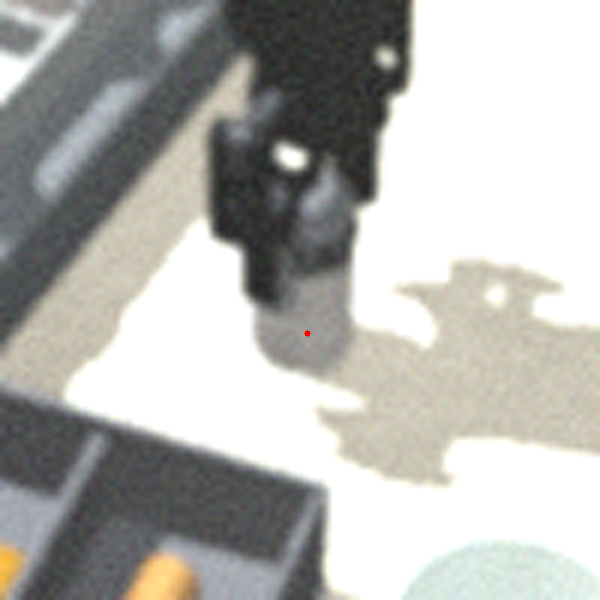

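carry_out:
  rows:
    - {"tx": 0,"ty": 0,"tz": 0,"spin": -6}
    - {"tx": 0,"ty": 0,"tz": 0,"spin": -6}
    - {"tx": 0,"ty": 0,"tz": 0,"spin": -6}
    - {"tx": 0,"ty": 0,"tz": 0,"spin": -6}
    - {"tx": 0,"ty": 0,"tz": 0,"spin": -6}
    - {"tx": 0,"ty": 0,"tz": 0,"spin": -6}
    - {"tx": 0,"ty": 0,"tz": 0,"spin": 0}
    - {"tx": 0,"ty": 0,"tz": 0,"spin": 0}

```text
clock: 72.5
position: [0.6209, 0.1201, 0.0053]
ee_rot: [[0.705, 0.702, 0.104], [0.707, -0.707, -0.017], [0.061, 0.085, -0.994]]
contact_force: [-0.3, -1.2, -0.4]
gripper_width: 0.0725
```

```bash
python3 -c "
from h import *
s=robot.get_state();print(s['qpos'].round(0),s['position'].round(4))"
```

```text
[ -4.  47. -17. 104.  33.  29. -89.] [0.6209 0.1201 0.0053]
```

carry_out:
  rows:
    - {"tx": 0,"ty": 0,"tz": 0,"spin": -6}
    - {"tx": 0,"ty": 0,"tz": 0,"spin": -6}
    - {"tx": 0,"ty": 0,"tz": 0,"spin": -6}
    - {"tx": 0,"ty": 0,"tz": 0,"spin": -6}
    - {"tx": 0,"ty": 0,"tz": 0,"spin": -6}
    - {"tx": 0,"ty": 0,"tz": 0,"spin": -6}
    - {"tx": 0,"ty": 0,"tz": 0,"spin": -6}
    - {"tx": 0,"ty": 0,"tz": 0,"spin": -6}
    - {"tx": 0,"ty": 0,"tz": 0,"spin": 0}
    - {"tx": 0,"ty": 0,"tz": 0,"spin": 0}

```text
clock: 73.5
position: [0.6197, 0.1173, 0.0039]
ee_rot: [[0.996, -0.07, 0.051], [-0.065, -0.994, -0.087], [0.057, 0.083, -0.995]]
contact_force: [0.1, -0.5, 0.2]
gripper_width: 0.0725
```

```bash
python3 -c "
from h import *
s=robot.get_state();print(s['qpos'].round(0),s['position'].round(4))"
```

```text
[ -14.   48.   -4.  100.   16.   32. -124.] [0.6197 0.1173 0.0039]
```

carry_out:
  jaw: 0.7
  grip_force: 40
  rows:
    - {"tx": 0,"ty": 0.001,"tz": 0,"spin": -2.4}
    - {"tx": 0,"ty": 0,"tz": 0,"spin": 0}
    - {"tx": 0,"ty": 0,"tz": 0,"spin": 0}
    - {"tx": 0,"ty": 0,"tz": 0,"spin": 0}
    - {"tx": 0,"ty": 0,"tz": 0,"spin": 0}
    - {"tx": 0,"ty": 0,"tz": 0,"spin": 0}
    - {"tx": 0,"ty": 0,"tz": 0,"spin": 0}

```text
clock: 74.2
position: [0.6194, 0.1173, 0.004]
ee_rot: [[0.993, -0.11, 0.047], [-0.105, -0.99, -0.088], [0.056, 0.083, -0.995]]
contact_force: [0.7, 0.9, 0.0]
gripper_width: 0.0433
```

carry_out:
  rows:
    - {"tx": 0,"ty": 0,"tz": 0.02,"spin": 0}
    - {"tx": 0,"ty": 0,"tz": 0.04,"spin": 0}
    - {"tx": 0,"ty": 0,"tz": 0.04,"spin": 0}
    - {"tx": 0,"ty": 0,"tz": 0.03,"spin": 0}
    - {"tx": 0,"ty": 0,"tz": 0.02,"spin": 0}
    - {"tx": 0,"ty": 0,"tz": 0,"spin": 0}
    - {"tx": 0,"ty": 0,"tz": 0,"spin": 0}

```text
clock: 74.9
position: [0.6136, 0.1164, 0.1544]
ee_rot: [[0.994, -0.108, 0.037], [-0.104, -0.99, -0.091], [0.046, 0.086, -0.995]]
contact_force: [0.1, 0.3, -1.9]
gripper_width: 0.0433
```

carry_out:
  rows:
    - {"tx": 0,"ty": 0,"tz": 0.025,"spin": 0}
    - {"tx": -0.004,"ty": -0.03,"tz": 0,"spin": 0}
    - {"tx": -0.004,"ty": -0.035,"tz": 0,"spin": 0}
    - {"tx": -0.004,"ty": -0.035,"tz": 0,"spin": 0}
    - {"tx": -0.004,"ty": -0.035,"tz": 0,"spin": 0}
    - {"tx": -0.004,"ty": -0.02,"tz": 0,"spin": 0}
    - {"tx": -0.003,"ty": -0.01,"tz": 0,"spin": 0}
    - {"tx": 0,"ty": 0,"tz": 0,"spin": 0}
    - {"tx": 0,"ty": 0,"tz": 0,"spin": 0}

```text
clock: 75.8
position: [0.5789, -0.0512, 0.1633]
ee_rot: [[0.995, -0.1, 0.01], [-0.098, -0.991, -0.09], [0.019, 0.089, -0.996]]
contact_force: [0.4, -0.1, -1.5]
gripper_width: 0.0437
```

carry_out:
  rows:
    - {"tx": 0.006,"ty": 0,"tz": -0.01,"spin": 0}
    - {"tx": 0.005,"ty": -0.001,"tz": -0.01,"spin": 0}
    - {"tx": 0,"ty": 0,"tz": -0.015,"spin": 0}
    - {"tx": 0,"ty": 0,"tz": 0,"spin": 0}
    - {"tx": 0,"ty": 0,"tz": 0,"spin": 0}

```text
clock: 76.3
position: [0.593, -0.0446, 0.1239]
ee_rot: [[0.996, -0.09, 0.011], [-0.089, -0.992, -0.086], [0.019, 0.085, -0.996]]
contact_force: [1.2, -0.0, -2.2]
gripper_width: 0.0432
```

```bash
python3 ov.py 68 0.039; python3 z.py 68 250 220 80 60 0.039
```

```text
[ 0.59267673 -0.0448663   0.15827657] [[-0.091 -0.992  0.085]
 [ 0.011 -0.086 -0.996]] 0.043 [-0.6 -0.  -1.3]
[   3.   36.   -6.  101.   13.   43. -107.]
[ 0.5928297  -0.04518802  0.15865473] [ 0.01187398 -0.08638224 -0.99619131] [-0.35875038  0.3479847  -2.28018199]
```

View pics/r68.png

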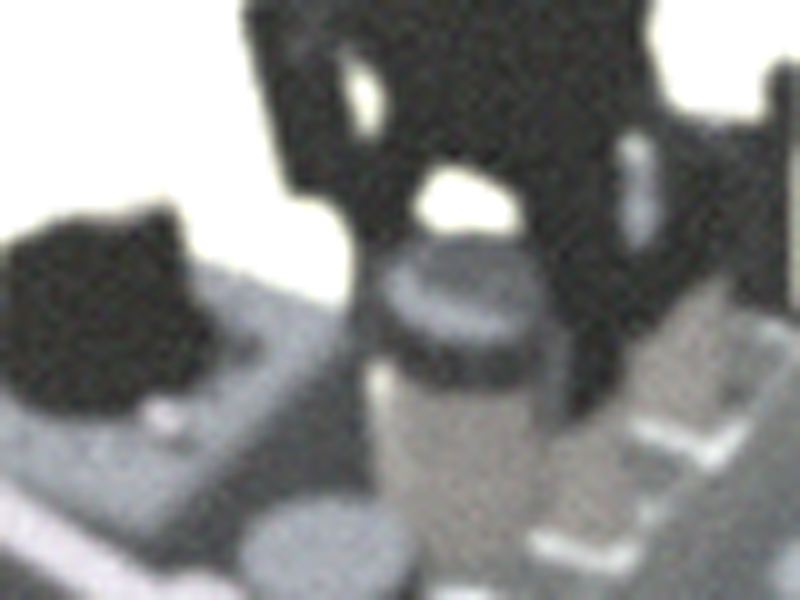

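View pics/s68.png

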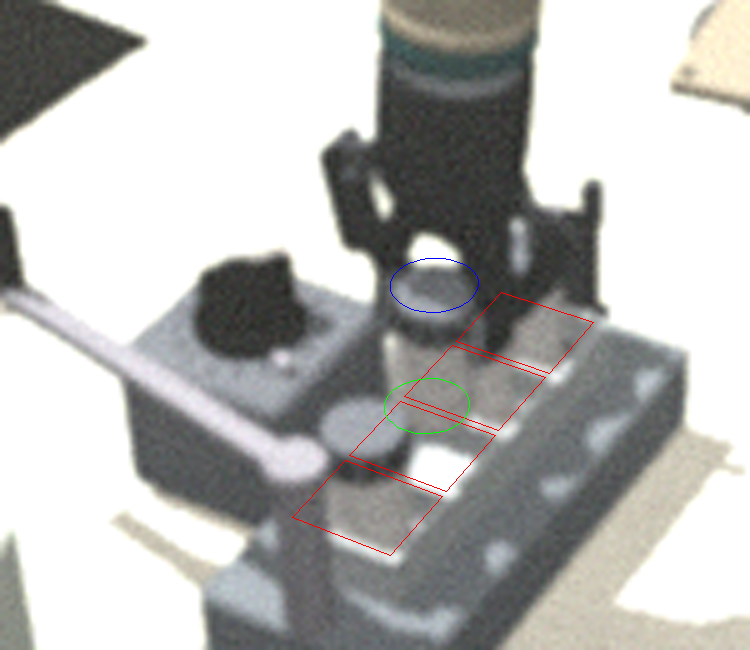

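View pics/t68.png

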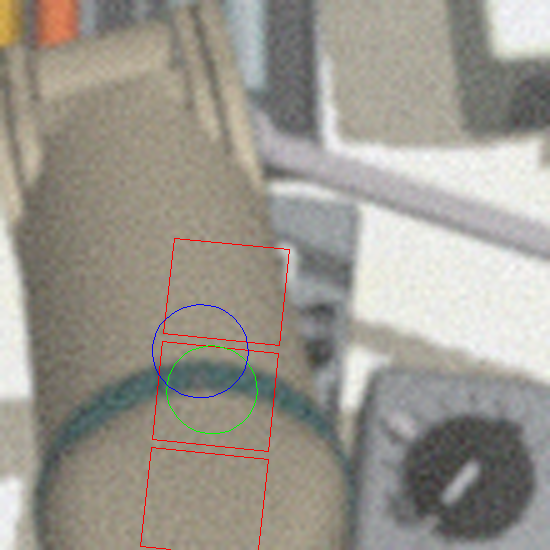

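carry_out:
  rows:
    - {"tx": -0.003,"ty": -0.007,"tz": 0,"spin": -1.2}
    - {"tx": 0,"ty": 0,"tz": -0.008,"spin": 0}
    - {"tx": 0,"ty": 0,"tz": 0,"spin": 0}
    - {"tx": 0,"ty": 0,"tz": 0,"spin": 0}

```text
clock: 76.85
position: [0.5904, -0.0537, 0.1176]
ee_rot: [[0.993, -0.115, 0.013], [-0.114, -0.99, -0.087], [0.022, 0.085, -0.996]]
contact_force: [-0.1, 0.1, -2.1]
gripper_width: 0.0431
```

```bash
python3 z.py 69 250 220 80 60 0.039
```

```text
[ 0.59023085 -0.05354518  0.15149064] [ 0.01222502 -0.08714915 -0.99612026] [ 0.63348731  1.08334808 -1.71255678]
```

View pics/r69.png

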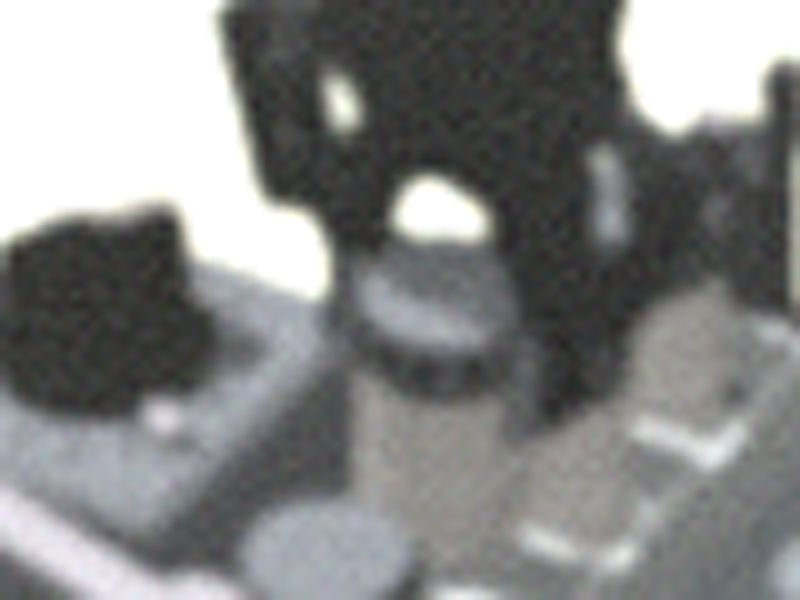

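View pics/z69.png

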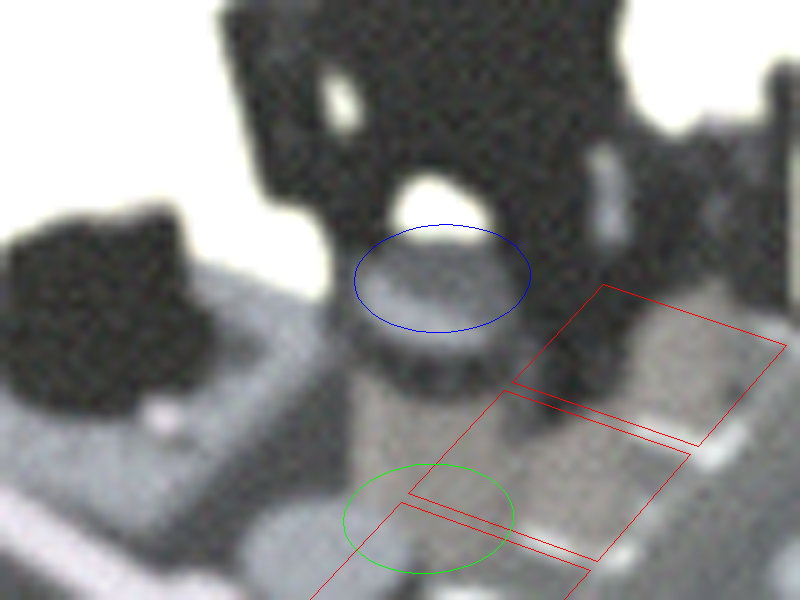

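carry_out:
  rows:
    - {"tx": 0,"ty": 0.001,"tz": -0.006,"spin": 0}
    - {"tx": 0,"ty": 0,"tz": -0.006,"spin": 0}
    - {"tx": 0,"ty": 0,"tz": -0.003,"spin": 0}
    - {"tx": 0,"ty": 0,"tz": -0.003,"spin": 0}

```text
clock: 77.3
position: [0.5906, -0.052, 0.0984]
ee_rot: [[0.993, -0.114, 0.013], [-0.113, -0.99, -0.087], [0.023, 0.085, -0.996]]
contact_force: [-1.0, -0.4, -1.1]
gripper_width: 0.0431
```

carry_out:
  rows:
    - {"tx": 0,"ty": 0,"tz": -0.003,"spin": 0}
    - {"tx": 0,"ty": 0,"tz": -0.003,"spin": 0}

```text
clock: 77.5
position: [0.5905, -0.0519, 0.0915]
ee_rot: [[0.993, -0.114, 0.013], [-0.113, -0.99, -0.087], [0.022, 0.085, -0.996]]
contact_force: [-0.6, -0.4, -1.6]
gripper_width: 0.0427
```

carry_out:
  rows:
    - {"tx": 0,"ty": 0,"tz": -0.005,"spin": 0}
    - {"tx": 0,"ty": 0,"tz": -0.004,"spin": 0}
    - {"tx": 0,"ty": 0,"tz": -0.003,"spin": 0}

```text
clock: 77.8
position: [0.5906, -0.0519, 0.0785]
ee_rot: [[0.993, -0.114, 0.013], [-0.113, -0.99, -0.087], [0.023, 0.085, -0.996]]
contact_force: [-0.3, 0.0, -1.9]
gripper_width: 0.0434
```

carry_out:
  rows:
    - {"tx": 0,"ty": 0,"tz": -0.003,"spin": 0}
    - {"tx": 0,"ty": 0,"tz": -0.003,"spin": 0}

```text
clock: 78.0
position: [0.5912, -0.0525, 0.0735]
ee_rot: [[0.993, -0.115, 0.014], [-0.113, -0.99, -0.088], [0.024, 0.086, -0.996]]
contact_force: [-7.1, -0.2, 29.5]
gripper_width: 0.0434
```

Floor contact. Release and raise.

carry_out:
  jaw: 0.3
  rows:
    - {"tx": 0,"ty": 0,"tz": 0.001,"spin": 0}
    - {"tx": 0,"ty": 0,"tz": 0,"spin": 0}
    - {"tx": 0,"ty": 0,"tz": 0,"spin": 0}
    - {"tx": 0,"ty": 0,"tz": 0,"spin": 0}
    - {"tx": 0,"ty": 0,"tz": 0.02,"spin": 0}
    - {"tx": 0,"ty": 0,"tz": 0.04,"spin": 0}
    - {"tx": 0,"ty": 0,"tz": 0.04,"spin": 0}
    - {"tx": 0,"ty": 0,"tz": 0.04,"spin": 0}
    - {"tx": 0,"ty": 0,"tz": 0.03,"spin": 0}
    - {"tx": 0,"ty": 0,"tz": 0,"spin": 0}

```text
clock: 79.0
position: [0.5902, -0.0521, 0.2501]
ee_rot: [[0.993, -0.114, 0.013], [-0.112, -0.99, -0.087], [0.023, 0.085, -0.996]]
contact_force: [0.1, 0.3, 0.1]
gripper_width: 0.0597
```

```bash
python3 ov.py 70
```

```text
[ 0.58758524 -0.05207377  0.28018575] [[-0.113 -0.99   0.086]
 [ 0.006 -0.087 -0.996]] 0.0597 [-0.4  0.3 -1.2]
[   4.   28.   -8.   94.   10.   59. -104.]
```

View pics/s70.png

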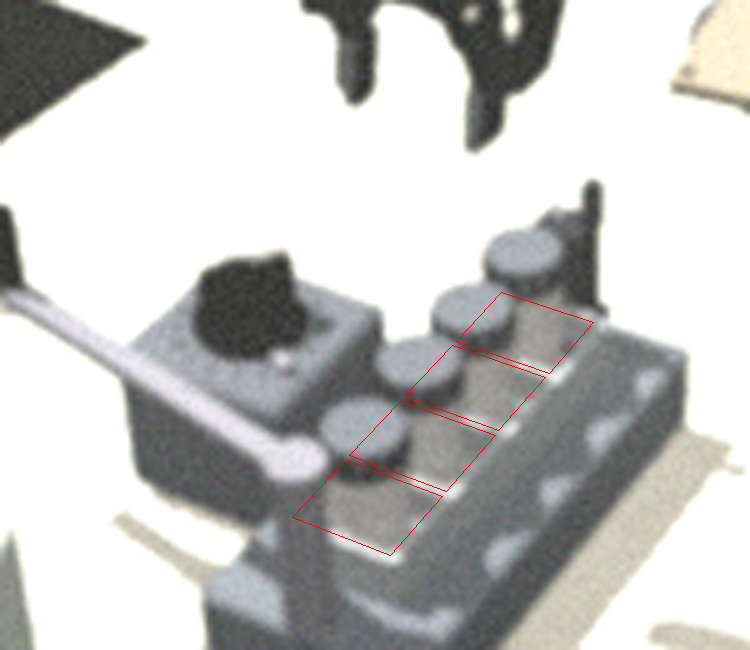

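carry_out:
  rows:
    - {"tx": 0.005,"ty": -0.02,"tz": 0,"spin": 8}
    - {"tx": 0.005,"ty": -0.024,"tz": 0,"spin": 8}
    - {"tx": 0.005,"ty": -0.024,"tz": 0,"spin": 8}
    - {"tx": 0.005,"ty": -0.024,"tz": 0,"spin": 8}
    - {"tx": 0.005,"ty": -0.024,"tz": 0,"spin": 8}
    - {"tx": 0.005,"ty": -0.024,"tz": 0,"spin": 8}
    - {"tx": 0.005,"ty": -0.024,"tz": 0,"spin": 8}
    - {"tx": 0.005,"ty": -0.024,"tz": 0,"spin": 8}
    - {"tx": 0.005,"ty": -0.02,"tz": 0,"spin": 8}
    - {"tx": 0,"ty": 0,"tz": 0,"spin": 4}

```text
clock: 80.1
position: [0.6214, -0.2631, 0.2234]
ee_rot: [[0.29, 0.956, 0.054], [0.957, -0.289, -0.019], [-0.002, 0.057, -0.998]]
contact_force: [-0.6, -0.4, -0.7]
gripper_width: 0.0598
```

carry_out:
  jaw: 0.55
  rows:
    - {"tx": 0,"ty": 0,"tz": 0,"spin": 0}
    - {"tx": 0,"ty": 0,"tz": 0,"spin": 0}

```text
clock: 80.3
position: [0.619, -0.2634, 0.2188]
ee_rot: [[0.293, 0.955, 0.047], [0.956, -0.292, -0.015], [-0.001, 0.05, -0.999]]
contact_force: [-0.1, 1.4, 0.4]
gripper_width: 0.0389
```

```bash
python3 look.py 71
python3 - <<'E'
from h import *
im=get_image("scene");s=robot.get_state();print(s['qpos'].round(0),s['ee_rot'].round(3))
u=proj(im,[[.637,-.265,.213]])[0];print(u)
crop(im,"h71",int(u[0])-45,int(u[1])-45,90,80,8,1.8)
E
```

```text
[ 0.61938544 -0.26262062  0.21941592] [ 0.955 -0.291  0.05 ] 0.0386 [-0.2  0.5 -0.3]
s [212.7 226.5]
crop 162 171
t [406.4 185.5]
crop 356 130
[ 37.  37. -29.  84.  20.  61. -13.] [[ 0.291  0.956  0.049]
 [ 0.957 -0.29  -0.016]
 [-0.001  0.052 -0.999]]
[208.56797844 232.12472819]
```

View pics/h71.png

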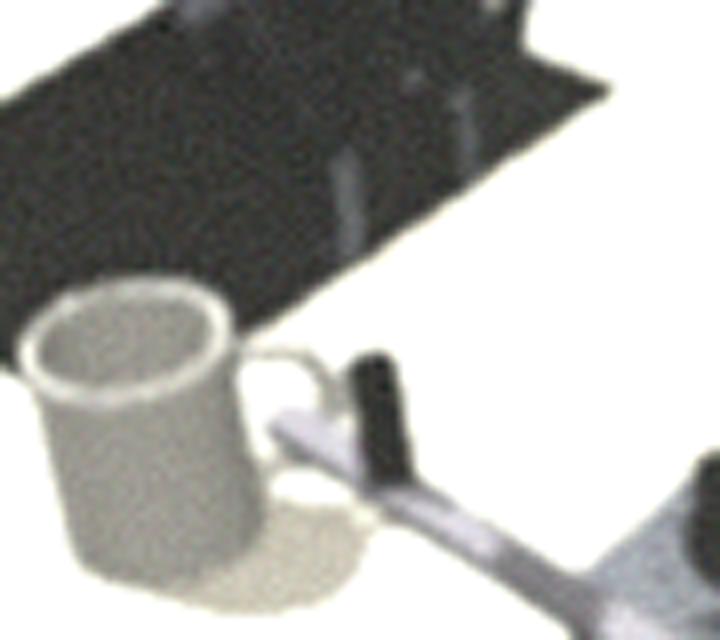

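View pics/t71.png

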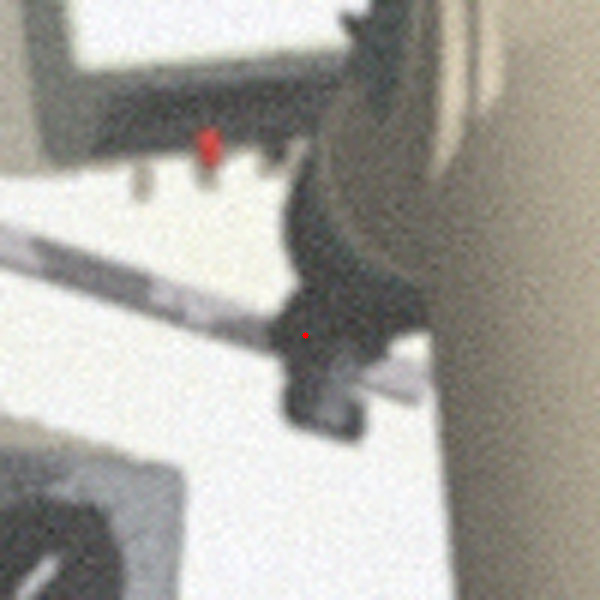

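carry_out:
  rows:
    - {"tx": 0.01,"ty": -0.001,"tz": 0,"spin": -3}
    - {"tx": 0.008,"ty": -0.001,"tz": 0,"spin": 0}
    - {"tx": 0,"ty": 0,"tz": 0,"spin": 0}
    - {"tx": 0,"ty": 0,"tz": 0,"spin": 0}

```text
clock: 80.85
position: [0.6392, -0.2614, 0.2209]
ee_rot: [[0.338, 0.94, 0.049], [0.941, -0.337, -0.019], [-0.001, 0.052, -0.999]]
contact_force: [0.1, -0.1, -0.2]
gripper_width: 0.0386
```

```bash
python3 look.py 72
```

```text
[ 0.63901752 -0.26160092  0.22091816] [ 0.94  -0.337  0.052] 0.0383 [ 0.1 -0.  -1.1]
s [208.9 230.3]
crop 158 175
t [405.7 177. ]
crop 355 122
```

View pics/s72.png

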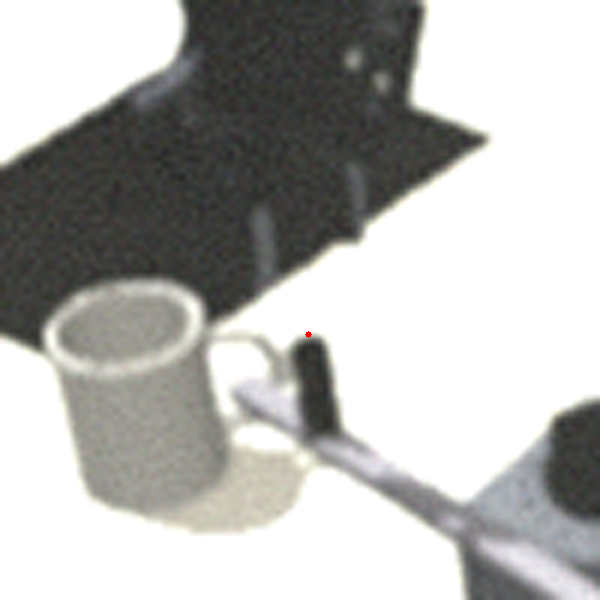

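carry_out:
  rows:
    - {"tx": -0.002,"ty": -0.003,"tz": -0.015,"spin": 0}
    - {"tx": 0,"ty": 0,"tz": -0.015,"spin": 0}
    - {"tx": 0,"ty": 0,"tz": -0.01,"spin": 0}
    - {"tx": 0,"ty": 0,"tz": 0,"spin": 0}

```text
clock: 81.35
position: [0.6363, -0.2652, 0.1808]
ee_rot: [[0.338, 0.94, 0.05], [0.941, -0.337, -0.02], [-0.002, 0.054, -0.999]]
contact_force: [-0.4, 0.5, 0.6]
gripper_width: 0.0386
```

```bash
python3 look.py 73
```

```text
[ 0.63751548 -0.26527674  0.1823627 ] [ 0.94  -0.337  0.056] 0.0385 [-0.2 -0.3  1.2]
s [210.  241.9]
crop 160 186
t [404.3 182.3]
crop 354 127
```

View pics/s73.png

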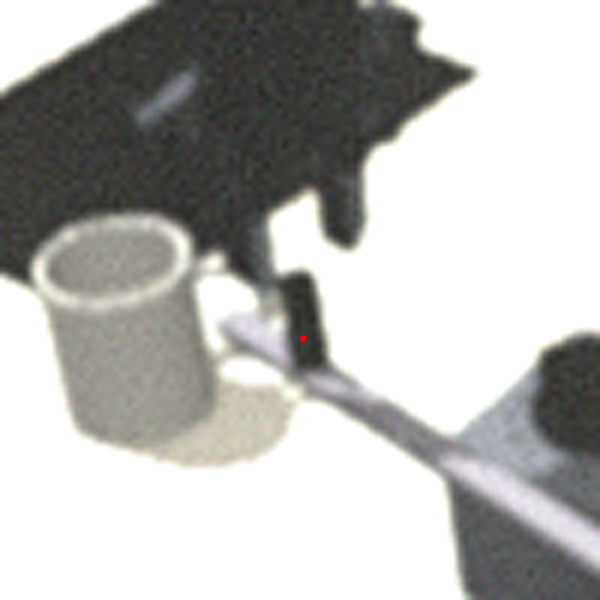

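carry_out:
  rows:
    - {"tx": 0,"ty": 0,"tz": -0.012,"spin": 0}
    - {"tx": 0,"ty": 0,"tz": -0.01,"spin": 0}
    - {"tx": 0,"ty": 0,"tz": -0.007,"spin": 0}

```text
clock: 81.75
position: [0.6393, -0.2656, 0.1541]
ee_rot: [[0.338, 0.939, 0.057], [0.941, -0.337, -0.022], [-0.001, 0.061, -0.998]]
contact_force: [-0.5, 0.2, 0.1]
gripper_width: 0.0386
```

carry_out:
  jaw: 0.95
  grip_force: 25
  rows:
    - {"tx": 0,"ty": 0,"tz": 0,"spin": 0}
    - {"tx": 0,"ty": 0,"tz": 0,"spin": 0}
    - {"tx": 0,"ty": 0,"tz": 0,"spin": 0}
    - {"tx": 0,"ty": 0,"tz": 0,"spin": 0}
    - {"tx": 0,"ty": 0,"tz": 0,"spin": 0}

```text
clock: 82.25
position: [0.6385, -0.2654, 0.1528]
ee_rot: [[0.338, 0.94, 0.055], [0.941, -0.337, -0.021], [-0.001, 0.059, -0.998]]
contact_force: [-0.0, -0.7, -1.4]
gripper_width: 0.0176
```

```bash
cat > arc.py <<'E'
from h import *
import sys
H=np.array([.707,-.0645]);n=int(sys.argv[1]);d=np.radians(float(sys.argv[2]))
s=robot.get_state();p=s["position"];r=p[:2]-H;th=np.arctan2(r[1],r[0]);R=np.hypot(*r)
ja=np.degrees(np.arctan2(s["ee_rot"][1,1],s["ee_rot"][0,1]))
print("th",np.degrees(th)%360,"k",np.degrees(th)%360-173.6,"R",R,"jaw",ja,"z",p[2],s["contact_force"].round(1),s["qpos"].round(0))
for i in range(n):
    a=th-d*i;b=th-d*(i+1);print((.2123*np.array([np.cos(b)-np.cos(a),np.sin(b)-np.sin(a)])).round(4),end=" ")
E
python3 arc.py 10 3
```

```text
th 251.1678435164635 k 77.56784351646351 R 0.2122580266193516 jaw -19.74072675706932 z 0.15281446380779956 [-0.  -0.7 -1.4] [ 35.  42. -26.  86.  22.  54. -17.]
[-0.0104  0.0039] [-0.0102  0.0044] [-0.01    0.0049] [-0.0097  0.0054] [-0.0094  0.0059] [-0.0091  0.0064] [-0.0087  0.0069] [-0.0083  0.0073] [-0.008   0.0078] [-0.0075  0.0082]
```

carry_out:
  rows:
    - {"tx": -0.0104,"ty": 0.0039,"tz": 0,"spin": -3}
    - {"tx": -0.0102,"ty": 0.0044,"tz": 0,"spin": -3}
    - {"tx": -0.01,"ty": 0.0049,"tz": 0,"spin": -3}
    - {"tx": -0.0097,"ty": 0.0054,"tz": 0,"spin": -3}
    - {"tx": -0.0094,"ty": 0.0059,"tz": 0,"spin": -3}
    - {"tx": -0.0091,"ty": 0.0064,"tz": 0,"spin": -3}
    - {"tx": -0.0087,"ty": 0.0069,"tz": 0,"spin": -3}
    - {"tx": 0,"ty": 0,"tz": 0,"spin": 0}

```text
clock: 83.05
position: [0.5683, -0.2251, 0.1528]
ee_rot: [[0.663, 0.747, 0.043], [0.749, -0.662, -0.039], [-0.0, 0.058, -0.998]]
contact_force: [-0.1, 0.3, -2.6]
gripper_width: 0.0175
```

```bash
python3 arc.py 8 3
```

```text
th 229.180674543233 k 55.580674543233016 R 0.21223147746082616 jaw -41.52539879292328 z 0.15279965988175673 [-0.1  0.3 -2.6] [ 31.  35. -20.  99.  18.  46. -39.]
[-0.0082  0.0075] [-0.0078  0.0079] [-0.0074  0.0083] [-0.0069  0.0087] [-0.0065  0.009 ] [-0.006   0.0094] [-0.0055  0.0097] [-0.005   0.0099]
```

carry_out:
  rows:
    - {"tx": -0.0082,"ty": 0.0075,"tz": 0,"spin": -3}
    - {"tx": -0.0078,"ty": 0.0079,"tz": 0,"spin": -3}
    - {"tx": -0.0074,"ty": 0.0083,"tz": 0,"spin": -3}
    - {"tx": -0.0069,"ty": 0.0087,"tz": 0,"spin": -3}
    - {"tx": -0.0065,"ty": 0.009,"tz": 0,"spin": -3}
    - {"tx": -0.006,"ty": 0.0094,"tz": 0,"spin": -3}
    - {"tx": -0.0055,"ty": 0.0097,"tz": 0,"spin": -3}
    - {"tx": 0,"ty": 0,"tz": 0,"spin": 0}

```text
clock: 83.85
position: [0.5203, -0.1659, 0.1528]
ee_rot: [[0.889, 0.457, 0.025], [0.458, -0.887, -0.054], [-0.002, 0.059, -0.998]]
contact_force: [-1.4, -0.1, -0.6]
gripper_width: 0.0171
```

```bash
python3 arc.py 12 3; python3 ov.py 74
```

```text
th 208.50650718630376 k 34.90650718630377 R 0.21250584861770114 jaw -62.73146990002802 z 0.15276277884933043 [-1.4 -0.1 -0.6] [ 22.  30. -13. 108.  14.  41. -63.]
[-0.005   0.0099] [-0.0045  0.0102] [-0.004   0.0104] [-0.0034  0.0106] [-0.0029  0.0107] [-0.0023  0.0109] [-0.0017  0.011 ] [-0.0012  0.0111] [-0.0006  0.0111] [-0.      0.0111] [0.0006 0.0111] [0.0012 0.0111] [ 0.52102796 -0.16726832  0.18672655] [[ 0.457 -0.887  0.06 ]
 [ 0.027 -0.054 -0.998]] 0.0175 [-0.9  0.2 -0.2]
[ 22.  30. -13. 108.  14.  41. -63.]
```

View pics/s74.png

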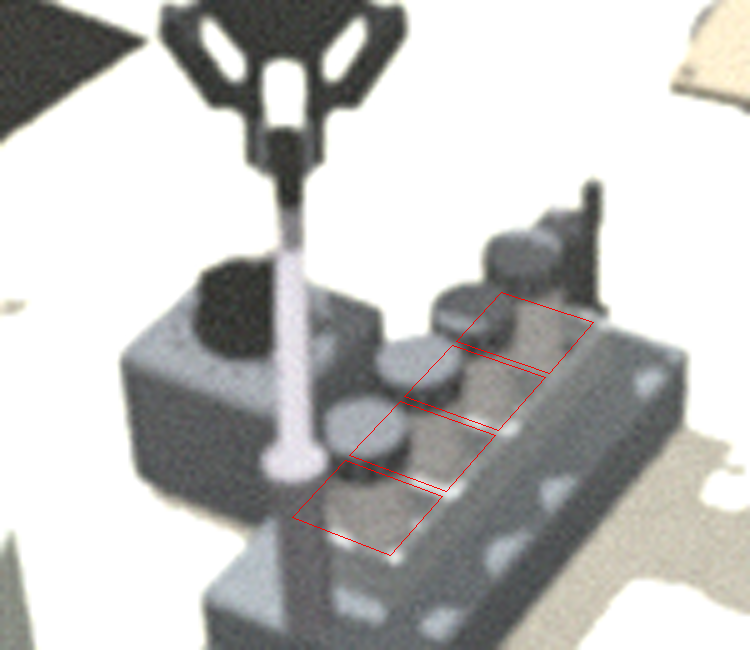

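carry_out:
  rows:
    - {"tx": -0.005,"ty": 0.0099,"tz": 0,"spin": -3}
    - {"tx": -0.0045,"ty": 0.0102,"tz": 0,"spin": -3}
    - {"tx": -0.004,"ty": 0.0104,"tz": 0,"spin": -3}
    - {"tx": -0.0034,"ty": 0.0106,"tz": 0,"spin": -3}
    - {"tx": -0.0029,"ty": 0.0107,"tz": 0,"spin": -3}
    - {"tx": -0.0023,"ty": 0.0109,"tz": 0,"spin": -3}
    - {"tx": -0.0017,"ty": 0.011,"tz": 0,"spin": -3}
    - {"tx": -0.0012,"ty": 0.0111,"tz": 0,"spin": -3}
    - {"tx": 0,"ty": 0,"tz": 0,"spin": 0}

```text
clock: 84.85
position: [0.4956, -0.0879, 0.1527]
ee_rot: [[0.999, 0.051, -0.004], [0.05, -0.997, -0.063], [-0.008, 0.063, -0.998]]
contact_force: [-3.8, 1.3, 0.7]
gripper_width: 0.0178
```

```bash
python3 arc.py 8 2; python3 ov.py 75
```

```text
th 186.31329503371097 k 12.713295033710978 R 0.21271022247350835 jaw -87.08637457956463 z 0.15272349336233476 [-3.8  1.3  0.7] [  8.  27.  -6. 113.  10.  40. -91.]
[-0.0007  0.0074] [-0.0004  0.0074] [-0.0002  0.0074] [0.0001 0.0074] [0.0003 0.0074] [0.0006 0.0074] [0.0009 0.0074] [0.0011 0.0073] [ 0.49573761 -0.08945368  0.18670804] [[ 0.05  -0.997  0.064]
 [-0.004 -0.064 -0.998]] 0.0173 [-3.2  0.8  0.3]
[  8.  27.  -6. 113.  10.  40. -91.]
```

View pics/s75.png

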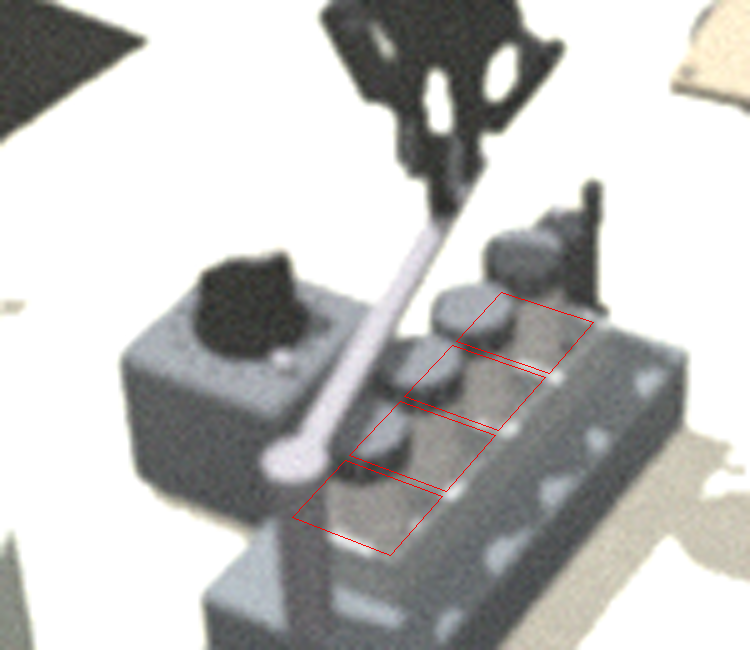

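carry_out:
  rows:
    - {"tx": -0.0005,"ty": 0.0074,"tz": 0,"spin": -2}
    - {"tx": -0.0004,"ty": 0.0074,"tz": 0,"spin": -2}
    - {"tx": -0.0002,"ty": 0.0074,"tz": 0,"spin": -2}
    - {"tx": 0.0001,"ty": 0.0074,"tz": 0,"spin": -2}

```text
clock: 85.35
position: [0.4939, -0.0655, 0.1527]
ee_rot: [[0.995, -0.094, -0.016], [-0.095, -0.993, -0.065], [-0.01, 0.067, -0.998]]
contact_force: [-3.9, 0.5, 2.6]
gripper_width: 0.0172
```

```bash
python3 arc.py 5 2
```

```text
th 180.25781273406798 k 6.6578127340679885 R 0.2130920157151202 jaw -95.38690790726707 z 0.15266610504409095 [-3.9  0.5  2.6] [   4.   27.   -3.  113.    8.   41. -101.]
[0.0001 0.0074] [0.0004 0.0074] [0.0006 0.0074] [0.0009 0.0074] [0.0011 0.0073]
```

carry_out:
  rows:
    - {"tx": 0.0004,"ty": 0.0074,"tz": 0,"spin": 0}
    - {"tx": 0.0006,"ty": 0.006,"tz": 0,"spin": 0}
    - {"tx": 0.0006,"ty": 0.005,"tz": 0,"spin": -0.5}

```text
clock: 85.65
position: [0.4945, -0.0498, 0.1527]
ee_rot: [[0.994, -0.104, -0.019], [-0.105, -0.992, -0.067], [-0.012, 0.069, -0.998]]
contact_force: [-4.9, -7.6, 2.7]
gripper_width: 0.0173
```

```bash
python3 arc.py 5 2
```

```text
th 176.0477166262809 k 2.447716626280908 R 0.21304838764354847 jaw -95.9688211415723 z 0.15272161677760096 [-4.9 -7.6  2.7] [   2.   27.   -3.  113.    8.   41. -103.]
[0.0006 0.0074] [0.0009 0.0074] [0.0012 0.0073] [0.0014 0.0073] [0.0017 0.0072]
```

carry_out:
  rows:
    - {"tx": 0.0006,"ty": 0.006,"tz": 0,"spin": 0}
    - {"tx": 0.0006,"ty": 0.006,"tz": 0,"spin": 0}
    - {"tx": 0.0006,"ty": 0.006,"tz": 0,"spin": 0}

```text
clock: 85.95
position: [0.4959, -0.04, 0.1529]
ee_rot: [[0.994, -0.109, -0.02], [-0.11, -0.991, -0.076], [-0.012, 0.078, -0.997]]
contact_force: [-4.8, -14.0, 0.5]
gripper_width: 0.0174
```

```bash
python3 arc.py 5 2
```

```text
th 173.38923642506435 k -0.21076357493564046 R 0.21246670960582112 jaw -96.29231075933757 z 0.1528758619633514 [ -4.8 -14.    0.5] [  -0.   28.   -3.  113.    8.   42. -105.]
[0.001  0.0073] [0.0012 0.0073] [0.0015 0.0073] [0.0017 0.0072] [0.002  0.0071]
```

carry_out:
  rows:
    - {"tx": 0.0006,"ty": 0.006,"tz": 0,"spin": 0}
    - {"tx": 0.0006,"ty": 0.006,"tz": 0,"spin": 0}

```text
clock: 86.15
position: [0.4958, -0.0407, 0.1529]
ee_rot: [[0.993, -0.115, -0.024], [-0.117, -0.989, -0.091], [-0.013, 0.093, -0.996]]
contact_force: [-3.5, -15.0, -0.7]
gripper_width: 0.0175
```

carry_out:
  jaw: 0.45
  rows:
    - {"tx": 0,"ty": 0,"tz": 0,"spin": 0}
    - {"tx": 0,"ty": 0,"tz": 0,"spin": 0}
    - {"tx": 0,"ty": 0,"tz": 0,"spin": 0}
    - {"tx": 0,"ty": 0,"tz": 0,"spin": 0}
    - {"tx": 0,"ty": 0,"tz": 0.02,"spin": 0}
    - {"tx": 0,"ty": 0,"tz": 0.03,"spin": 0}
    - {"tx": 0,"ty": 0,"tz": 0.03,"spin": 0}
    - {"tx": 0,"ty": 0,"tz": 0.03,"spin": 0}
    - {"tx": 0,"ty": 0,"tz": 0,"spin": 0}
    - {"tx": 0,"ty": 0,"tz": 0,"spin": 0}

```text
clock: 87.15
position: [0.503, -0.0358, 0.2677]
ee_rot: [[0.994, -0.104, -0.009], [-0.105, -0.991, -0.087], [-0.0, 0.087, -0.996]]
contact_force: [-0.3, 0.2, -0.9]
gripper_width: 0.0465
```

```bash
python3 ov.py 76
python3 - <<'E'
from h import *
t=get_image("top");crop(t,"d76",340,180,80,70,9,1.8)
E
```

```text
[ 0.50264913 -0.03600977  0.30111974] [[-0.104 -0.991  0.088]
 [-0.011 -0.087 -0.996]] 0.047 [ 0.1  0.5 -0. ]
[  -1.   20.   -3.  104.    7.   58. -103.]
```

View pics/s76.png

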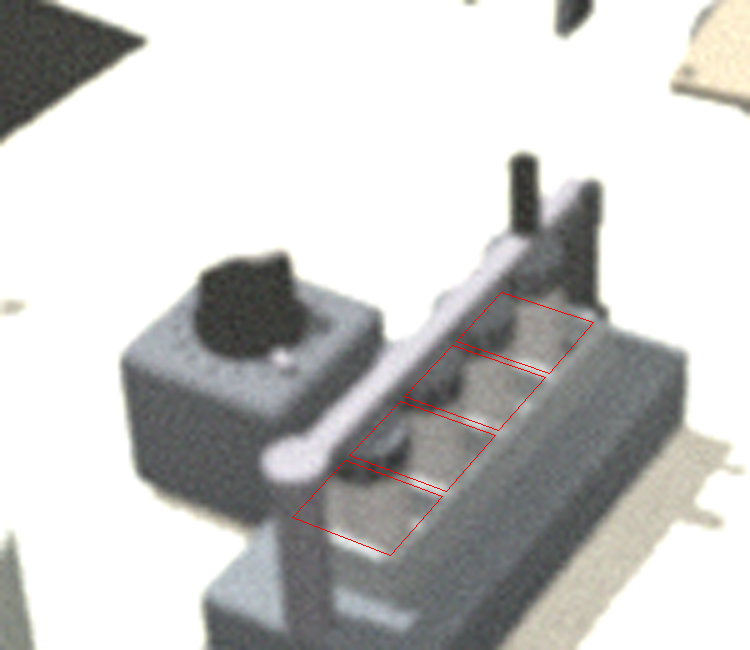

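View pics/d76.png

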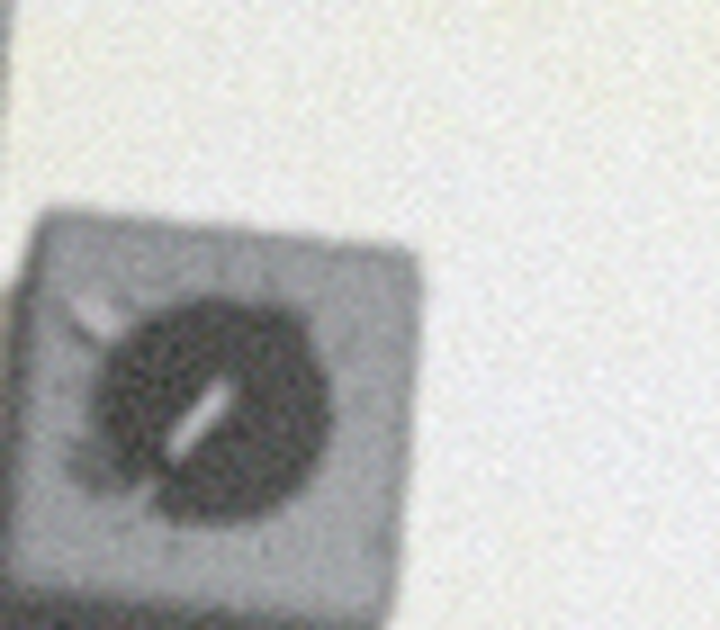

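View pics/t76.png

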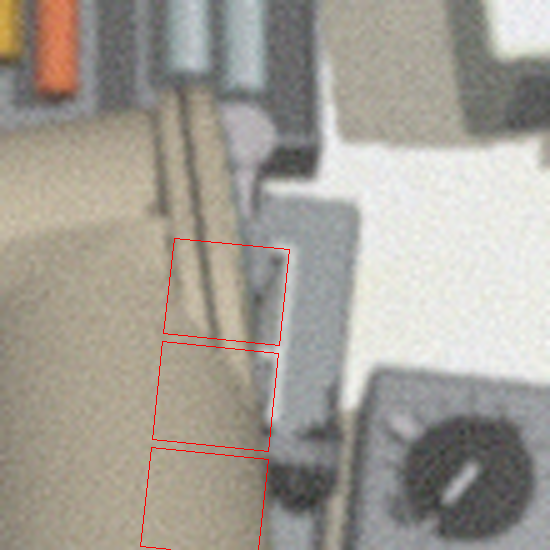

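Run:
```python
from h import *
from ov import tr
t=get_image("top")
k=lambda p:(np.array(p,float)/9+(340,180)-.45)
def W(p,z): return plane(t,[k(p)],z)[0][:2]
print("cam",t["xyz"])
cs=np.array([W(p,.104) for p in((45,212),(418,250),(388,622),(2,588))]);print(cs,cs.mean(0))
for a,b in((0,1),(1,2),(2,3),(3,0)):
    d=cs[b]-cs[a];print(np.hypot(*d),np.degrees(np.arctan2(d[1],d[0])))
print("model axis",tr((0,-.13,0)))
sk=W((213,410),.112);print("skirt",sk)
a,b=W((225,385),.149),W((172,452),.149);print("grip line inner,outer",a,b)
pd=np.degrees(np.arctan2(*(b-a)[::-1]));print("pointer dir",pd)
e=W((145,495),.112);print("pointer far",e,np.hypot(*(e-sk)),np.degrees(np.arctan2(*(e-sk)[::-1])))
for p in((82,305),(108,330),(95,318)):
    for z in(.104,.11):
        i=W(p,z);print("tab",p,z,i,np.hypot(*(i-sk)),np.degrees(np.arctan2(*(i-sk)[::-1])))
```

```text
cam [ 0.2762191  -0.01974132  1.43688627]
[[ 0.60728346 -0.129367  ]
 [ 0.59598487 -0.232031  ]
 [ 0.49241827 -0.22005312]
 [ 0.50267994 -0.11534015]] [ 0.54959163 -0.17419782]
0.10328385702765931 -96.28035885800249
0.10425694502737032 173.40283160465583
0.10521458544935451 84.40299322725011
0.10553979606345755 -7.637540345896087
model axis [ 0.55434124 -0.1766709   0.069     ]
skirt [ 0.5497822 -0.1731201]
grip line inner,outer [ 0.54885573 -0.17221219] [ 0.53093795 -0.15767976]
pointer dir 140.95581147461675
pointer far [ 0.52646987 -0.15400103] 0.030149691989937385 140.64388625298423
tab (82, 305) 0.104 [ 0.58102925 -0.13891241] 0.046330814025947305 47.589829250492215
tab (82, 305) 0.11 [ 0.57965715 -0.13837596] 0.045822130917023585 49.30922368565354
tab (108, 330) 0.104 [ 0.57397453 -0.14587068] 0.03643898957748846 48.400992750476824
tab (108, 330) 0.11 [ 0.57263418 -0.14530291] 0.036000131850424395 50.59671029020057
tab (95, 318) 0.104 [ 0.57736025 -0.14238928] 0.04129082280065473 48.09498887400035
tab (95, 318) 0.11 [ 0.57600466 -0.14183718] 0.040819584748662714 50.02907159761398
```

Run:
```python
from h import *
s=get_image("scene");crop(s,"d77",235,225,60,50,12,2.2)
for z in(.104,.112,.14,.15,.16): print(z,(proj(s,[[.554,-.177,z]])[0]-(235,225)+.45)*12)
```

```text
0.104 [283.64525544 365.97502634]
0.112 [280.78047648 338.22683882]
0.14 [270.58861422 239.5835615 ]
0.15 [266.88501683 203.76670771]
0.16 [263.14713439 167.63387469]
```

View pics/d77.png

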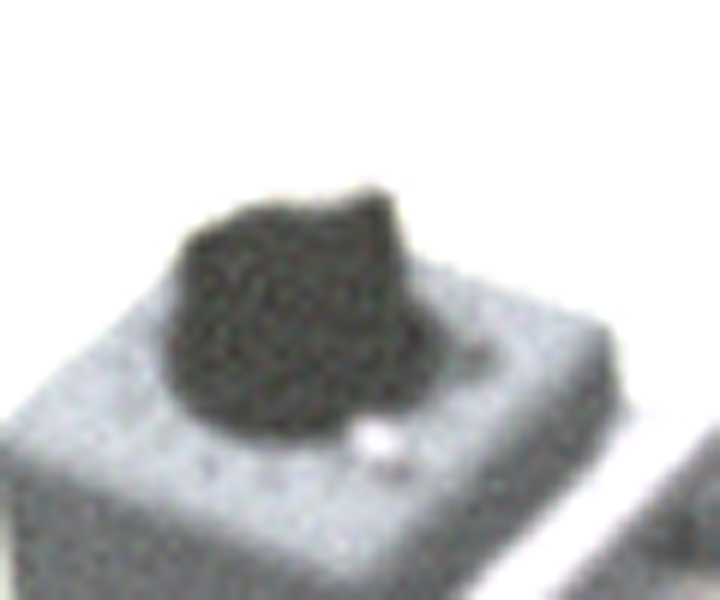

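Run:
```python
from h import *
from scipy.optimize import least_squares
s=get_image("scene");th=np.linspace(0,6.28,200)
P=lambda x,y,z,r:(proj(s,np.c_[x+r*np.cos(th),y+r*np.sin(th),z+0*th])-(235,225)+.45)*12
for z0,h in((.104,.008),(.104,.012)):
    def f(p):
        u=np.r_[P(*p,z0,.032),P(*p,z0+h,.032)]
        return [u[:,0].min()-165,u[:,0].max()-440,u[:,1].max()-440]
    r=least_squares(f,[.554,-.177]);print(r.x,r.fun)
    for z in(.145,.15,.155):print(z,(proj(s,[[*r.x,z]])[0]-(235,225)+.45)*12)
    t=plane(s,[np.array([375,440])/12+(235,225)-.45],.108)[0][:2];d=t-r.x;print("tab",t,np.hypot(*d),np.degrees(np.arctan2(*d[::-1])))
```

```text
[ 0.54742002 -0.17516133] [-5.04034431  5.06650039 -0.28279273]
0.145 [289.8459839  207.10602033]
0.15 [288.04131322 189.17951789]
0.155 [286.22833408 171.17432399]
tab [ 0.57437603 -0.14293866] 0.04201103744902184 50.08569574951007
[ 0.5473343  -0.17499391] [-5.85226088  5.89273903 -0.3306893 ]
0.145 [290.68901211 207.05956034]
0.15 [288.88619743 189.13306703]
0.155 [287.07508302 171.12788279]
tab [ 0.57437603 -0.14293866] 0.04193798687097934 49.84910669993331
```

carry_out:
  rows:
    - {"tx": 0.004,"ty": -0.012,"tz": -0.002,"spin": 8}
    - {"tx": 0.004,"ty": -0.016,"tz": -0.002,"spin": 8}
    - {"tx": 0.004,"ty": -0.016,"tz": -0.002,"spin": 8}
    - {"tx": 0.004,"ty": -0.016,"tz": -0.002,"spin": 8}
    - {"tx": 0.004,"ty": -0.016,"tz": -0.002,"spin": 8}
    - {"tx": 0.004,"ty": -0.016,"tz": -0.002,"spin": 8}
    - {"tx": 0.004,"ty": -0.016,"tz": -0.002,"spin": 8}
    - {"tx": 0.004,"ty": -0.012,"tz": -0.002,"spin": 8}
    - {"tx": 0.004,"ty": -0.008,"tz": 0,"spin": 8}
    - {"tx": 0,"ty": 0,"tz": 0,"spin": 8}

```text
clock: 88.45
position: [0.5357, -0.1678, 0.2423]
ee_rot: [[0.219, 0.973, 0.074], [0.976, -0.217, -0.028], [-0.011, 0.078, -0.997]]
contact_force: [0.6, -0.4, -0.3]
gripper_width: 0.0477
```

```bash
python3 -c "
from h import *
s=robot.get_state();print(s['qpos'].round(0),s['position'].round(4))"
```

```text
[ 30.  24. -22. 102.  13.  51. -11.] [ 0.5357 -0.1678  0.2423]
```

carry_out:
  rows:
    - {"tx": 0,"ty": 0,"tz": 0,"spin": 8}
    - {"tx": 0,"ty": 0,"tz": -0.005,"spin": 8}
    - {"tx": 0,"ty": 0,"tz": -0.01,"spin": 8}
    - {"tx": 0,"ty": 0,"tz": -0.01,"spin": 8}
    - {"tx": 0,"ty": 0,"tz": -0.01,"spin": 8}
    - {"tx": 0,"ty": 0,"tz": -0.01,"spin": 8}
    - {"tx": 0,"ty": 0,"tz": -0.01,"spin": 8}
    - {"tx": 0,"ty": 0,"tz": 0,"spin": 8}
    - {"tx": 0,"ty": 0,"tz": 0,"spin": 0}
    - {"tx": 0,"ty": 0,"tz": 0,"spin": 0}

```text
clock: 89.45
position: [0.5312, -0.1696, 0.178]
ee_rot: [[-0.806, 0.59, 0.045], [0.592, 0.804, 0.06], [-0.0, 0.075, -0.997]]
contact_force: [0.2, 0.1, 0.1]
gripper_width: 0.0472
```

```bash
python3 -c "
from h import *
s=robot.get_state();print(s['qpos'].round(0),s['position'].round(4));R=s['ee_rot'];print(np.degrees(np.arctan2(R[1,1],R[0,1])))"
```

```text
[ 44.  34. -40. 104.  23.  50.  48.] [ 0.5312 -0.1696  0.178 ]
53.72266086323894
```

carry_out:
  rows:
    - {"tx": 0.008,"ty": -0.003,"tz": 0,"spin": -2.7}
    - {"tx": 0.007,"ty": -0.003,"tz": -0.01,"spin": 0}
    - {"tx": 0,"ty": 0,"tz": 0,"spin": 0}
    - {"tx": 0,"ty": 0,"tz": 0,"spin": 0}

```text
clock: 89.85
position: [0.5462, -0.1756, 0.1668]
ee_rot: [[-0.773, 0.633, 0.046], [0.635, 0.771, 0.057], [0.0, 0.074, -0.997]]
contact_force: [-0.1, 0.3, 0.7]
gripper_width: 0.0471
```

```bash
python3 look.py 78
```

```text
[ 0.54602398 -0.1756872   0.16693835] [0.633 0.771 0.074] 0.0472 [0.4 0.8 0.5]
s [258.1 234.9]
crop 208 179
t [366.9 221.9]
crop 316 166
```

View pics/s78.png

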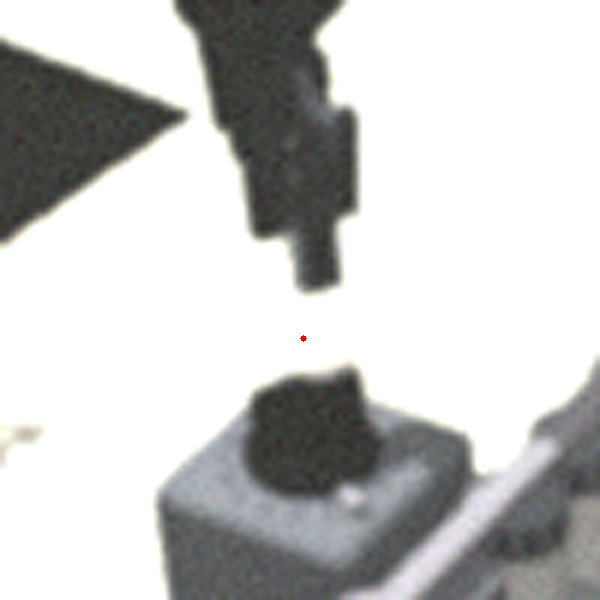

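View pics/t78.png

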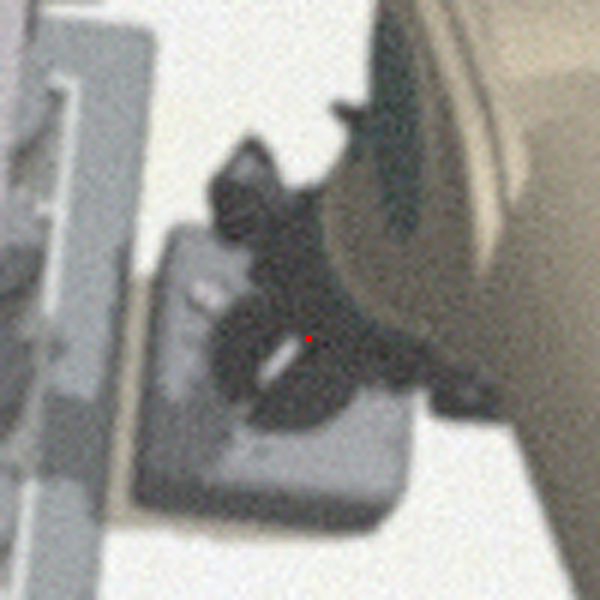

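carry_out:
  rows:
    - {"tx": 0,"ty": 0,"tz": -0.02,"spin": 0}
    - {"tx": 0,"ty": 0,"tz": -0.02,"spin": 0}
    - {"tx": 0,"ty": 0,"tz": -0.005,"spin": 0}
    - {"tx": 0,"ty": 0,"tz": 0,"spin": 0}

```text
clock: 90.35
position: [0.5465, -0.1755, 0.1223]
ee_rot: [[-0.773, 0.632, 0.049], [0.634, 0.771, 0.056], [-0.002, 0.074, -0.997]]
contact_force: [0.2, -0.2, 0.1]
gripper_width: 0.0468
```

```bash
python3 look.py 79
```

```text
[ 0.54704441 -0.17571243  0.1231267 ] [0.632 0.771 0.075] 0.0469 [ 0.5  0.7 -0.3]
s [259.2 248.1]
crop 209 193
t [364.8 225.3]
crop 314 170
```

View pics/s79.png

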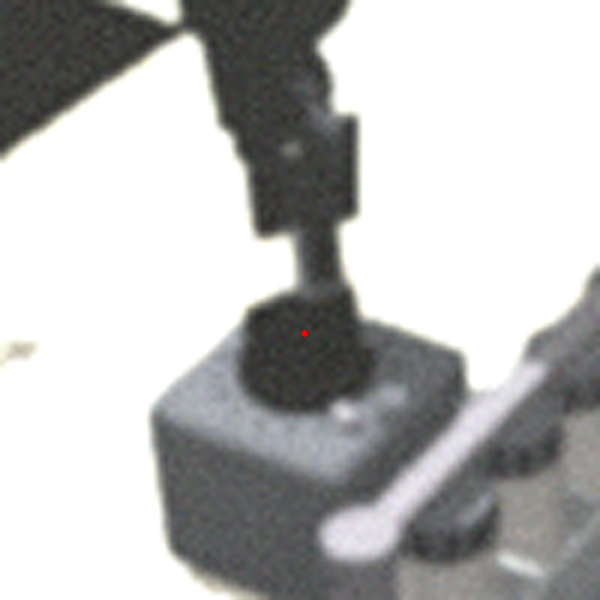

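Descend beside the grip.

carry_out:
  rows:
    - {"tx": 0,"ty": 0,"tz": -0.01,"spin": 0}
    - {"tx": 0,"ty": 0,"tz": -0.01,"spin": 0}
    - {"tx": 0,"ty": 0,"tz": -0.007,"spin": 0}
    - {"tx": 0,"ty": 0,"tz": -0.004,"spin": 0}

```text
clock: 90.85
position: [0.5487, -0.1763, 0.0921]
ee_rot: [[-0.773, 0.633, 0.054], [0.635, 0.771, 0.054], [-0.008, 0.076, -0.997]]
contact_force: [-0.8, -0.2, -0.3]
gripper_width: 0.0469
```

carry_out:
  rows:
    - {"tx": 0,"ty": 0,"tz": -0.004,"spin": 0}

```text
clock: 90.95
position: [0.5486, -0.1762, 0.0875]
ee_rot: [[-0.773, 0.633, 0.054], [0.635, 0.771, 0.054], [-0.007, 0.076, -0.997]]
contact_force: [0.4, 0.0, 0.6]
gripper_width: 0.0469
```

carry_out:
  jaw: 0.95
  grip_force: 30
  rows:
    - {"tx": 0,"ty": 0,"tz": 0,"spin": 0}
    - {"tx": 0,"ty": 0,"tz": 0,"spin": 0}
    - {"tx": 0,"ty": 0,"tz": 0,"spin": 0}
    - {"tx": 0,"ty": 0,"tz": 0,"spin": 0}
    - {"tx": 0,"ty": 0,"tz": 0,"spin": 0}

```text
clock: 91.45
position: [0.5528, -0.1703, 0.0884]
ee_rot: [[-0.775, 0.629, 0.061], [0.632, 0.773, 0.061], [-0.009, 0.086, -0.996]]
contact_force: [2.0, 1.0, -1.9]
gripper_width: 0.0145
```

```bash
python3 look.py 80
```

```text
[ 0.55283594 -0.17026915  0.08844014] [0.629 0.773 0.086] 0.0145 [ 1.6  1.6 -2.1]
s [261.  259.8]
crop 211 204
t [361.  225.8]
crop 311 170
```

View pics/t80.png

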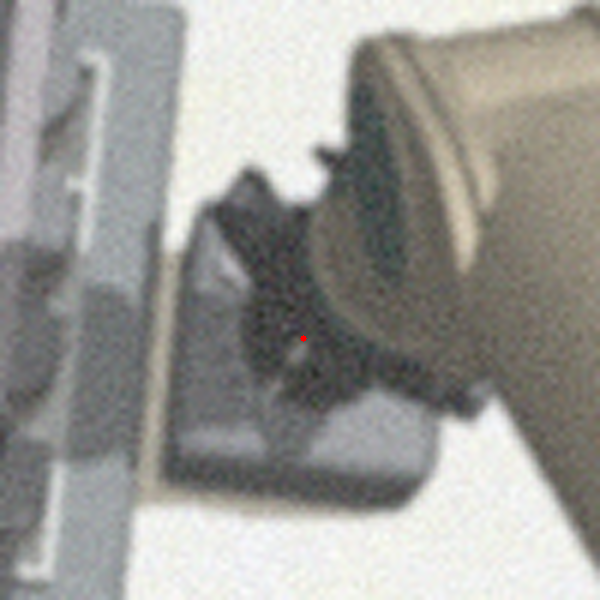

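carry_out:
  rows:
    - {"tx": 0,"ty": 0,"tz": 0,"spin": -5}
    - {"tx": 0,"ty": 0,"tz": 0,"spin": -5}
    - {"tx": 0,"ty": 0,"tz": 0,"spin": -5}
    - {"tx": 0,"ty": 0,"tz": 0,"spin": -5}

```text
clock: 91.95
position: [0.5545, -0.1709, 0.0885]
ee_rot: [[-0.502, 0.861, 0.082], [0.865, 0.501, 0.036], [-0.01, 0.089, -0.996]]
contact_force: [2.9, 1.5, -3.3]
gripper_width: 0.0147
```

```bash
cat > a.py <<'E'
from h import *
s=robot.get_state();R=s['ee_rot'];print(s['position'].round(4),"jaw",np.degrees(np.arctan2(R[1,1],R[0,1])).round(2),s['contact_force'].round(1),s['moment'].round(2),s['qpos'].round(0))
E
python3 a.py
```

```text
[ 0.5545 -0.1709  0.0885] jaw 30.17 [ 2.9  1.5 -3.3] [-0.22  0.09  0.1 ] [ 34.  39. -27. 108.  24.  35.  23.]
```

carry_out:
  rows:
    - {"tx": 0,"ty": 0,"tz": 0,"spin": -5}
    - {"tx": 0,"ty": 0,"tz": 0,"spin": -5}
    - {"tx": 0,"ty": 0,"tz": 0,"spin": -5}
    - {"tx": 0,"ty": 0,"tz": 0,"spin": -5}
    - {"tx": 0,"ty": 0,"tz": 0,"spin": -5}
    - {"tx": 0,"ty": 0,"tz": 0,"spin": -5}
    - {"tx": 0,"ty": 0,"tz": 0,"spin": -5}
    - {"tx": 0,"ty": 0,"tz": 0,"spin": -5}

```text
clock: 92.75
position: [0.5566, -0.1737, 0.0885]
ee_rot: [[0.201, 0.976, 0.088], [0.979, -0.199, -0.031], [-0.013, 0.093, -0.996]]
contact_force: [3.2, -0.4, -3.7]
gripper_width: 0.0146
```

```bash
python3 a.py
```

```text
[ 0.5566 -0.1737  0.0885] jaw -11.56 [ 3.2 -0.4 -3.7] [0.08 0.27 0.11] [ 22.  36. -12. 109.  15.  30. -11.]
```

carry_out:
  rows:
    - {"tx": 0,"ty": 0,"tz": 0,"spin": -5}
    - {"tx": 0,"ty": 0,"tz": 0,"spin": -5}
    - {"tx": 0,"ty": 0,"tz": 0,"spin": -5}
    - {"tx": 0,"ty": 0,"tz": 0,"spin": -5}
    - {"tx": 0,"ty": 0,"tz": 0,"spin": -5}
    - {"tx": 0,"ty": 0,"tz": 0,"spin": -2.5}

```text
clock: 93.35
position: [0.5566, -0.176, 0.0885]
ee_rot: [[0.649, 0.758, 0.062], [0.76, -0.646, -0.071], [-0.014, 0.093, -0.996]]
contact_force: [1.4, -0.7, -1.6]
gripper_width: 0.0144
```

```bash
python3 a.py
```

```text
[ 0.5566 -0.176   0.0885] jaw -40.42 [ 1.4 -0.7 -1.6] [0.45 0.25 0.07] [ 13.  36.  -1. 108.   7.  31. -34.]
```

carry_out:
  jaw: 0.5
  rows:
    - {"tx": 0,"ty": 0,"tz": 0,"spin": 0}
    - {"tx": 0,"ty": 0,"tz": 0,"spin": 0}
    - {"tx": 0,"ty": 0,"tz": 0,"spin": 0}
    - {"tx": 0,"ty": 0,"tz": 0,"spin": 0}
    - {"tx": 0,"ty": 0,"tz": 0.02,"spin": 0}
    - {"tx": 0,"ty": 0,"tz": 0.04,"spin": 0}
    - {"tx": 0,"ty": 0,"tz": 0.04,"spin": 0}
    - {"tx": -0.01,"ty": -0.03,"tz": 0.02,"spin": 0}
    - {"tx": -0.01,"ty": -0.04,"tz": 0,"spin": 0}
    - {"tx": -0.01,"ty": -0.04,"tz": 0,"spin": 0}

```text
clock: 94.35
position: [0.527, -0.2816, 0.2142]
ee_rot: [[0.636, 0.769, 0.065], [0.772, -0.633, -0.067], [-0.01, 0.092, -0.996]]
contact_force: [1.2, -0.3, -0.1]
gripper_width: 0.0429
```

carry_out:
  rows:
    - {"tx": -0.02,"ty": -0.04,"tz": 0,"spin": 0}
    - {"tx": -0.02,"ty": -0.04,"tz": 0,"spin": 0}
    - {"tx": -0.02,"ty": -0.04,"tz": 0,"spin": 0}
    - {"tx": 0,"ty": 0,"tz": 0,"spin": 0}
    - {"tx": 0,"ty": 0,"tz": 0,"spin": 0}

```text
clock: 94.85
position: [0.4597, -0.4146, 0.2157]
ee_rot: [[0.643, 0.763, 0.065], [0.765, -0.639, -0.073], [-0.014, 0.097, -0.995]]
contact_force: [-0.8, 1.0, -0.1]
gripper_width: 0.0428
```

```bash
python3 a.py
python3 - <<'E'
from h import *
t=get_image("top");crop(t,"d81",340,190,60,60,12,1.6)
s=get_image("scene");crop(s,"e81",235,225,60,50,12,2.0);crop(s,"full81",0,0,640,480,1.25)
E
```

```text
[ 0.4597 -0.4146  0.2157] jaw -39.97 [-0.8  1.  -0.1] [ 0.18  0.03 -0.02] [41. 29. -3. 97.  3. 49. -4.]
```

View pics/d81.png

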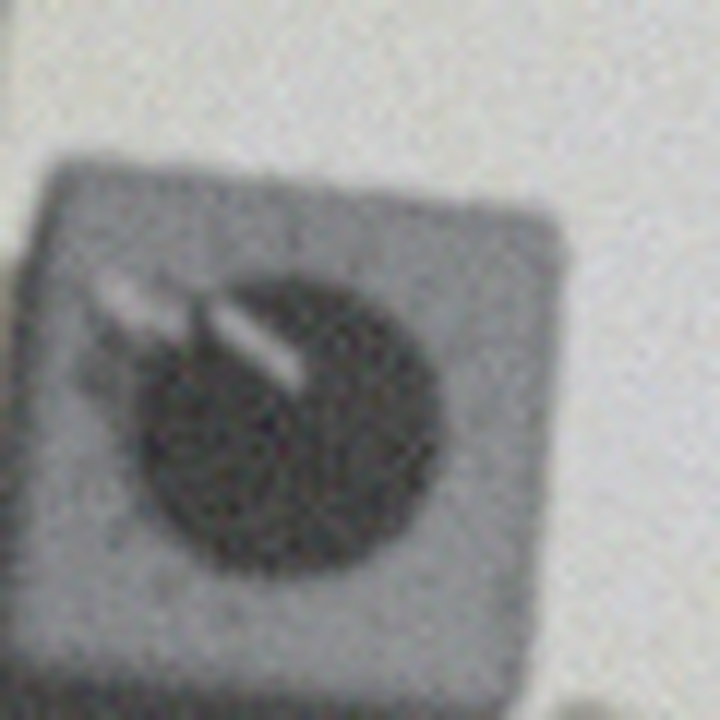

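View pics/e81.png

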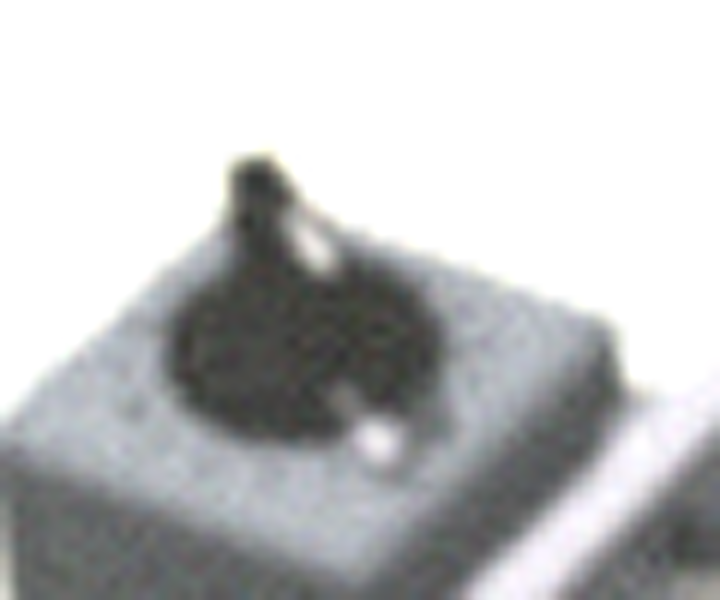

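View pics/full81.png

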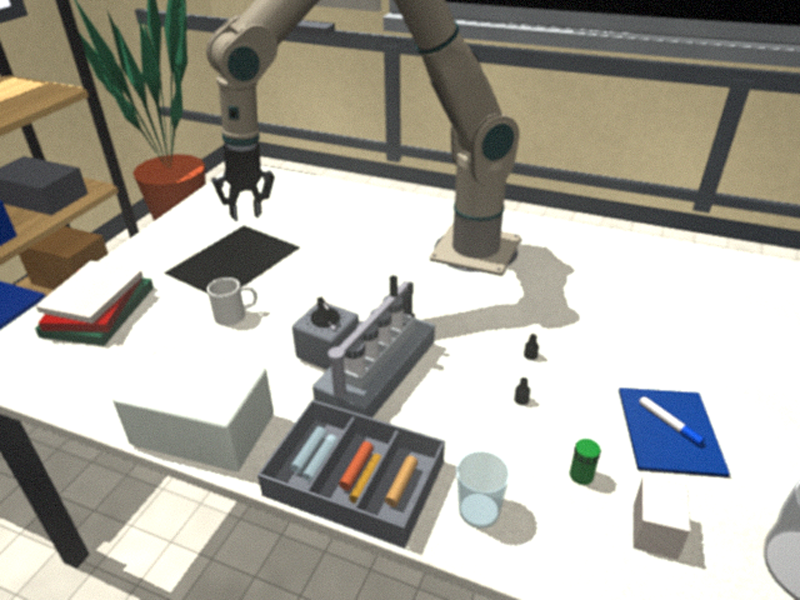

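Run:
```python
from h import *
t=get_image("top");s=get_image("scene")
kt=lambda p:np.array(p,float)/12+(340,190)-.45
ks=lambda p:np.array(p,float)/12+(235,225)-.45
A=lambda d:np.degrees(np.arctan2(d[1],d[0]))
Wt=lambda p,z:plane(t,[kt(p)],z)[0][:2]
Ws=lambda p,z:plane(s,[ks(p)],z)[0][:2]
a,b=Wt((298,380),.145),Wt((213,303),.145);print("top grip line",a,b,A(b-a))
ax=Wt((292,428),.110);print("skirt centre",ax)
for p in((180,325),(120,295),(150,310)):
    q=Wt(p,.108);print(p,q,A(q-ax),np.hypot(*(q-ax)))
a,b=Ws((300,222),.145),Ws((328,265),.145);print("scene grip line",A(b-a),np.hypot(*(b-a)))
a,b=Ws((335,385),.111),Ws((350,410),.111);print("scene skirt line",A(b-a),b)
axs=np.array([.5474,-.175])
for p,z in(((378,440),.108),((378,445),.104),((378,435),.112)):
    q=Ws(p,z);print("tab",q,A(q-axs),np.hypot(*(q-axs)))
print(A(b-axs),np.hypot(*(b-axs)))
```

```text
top grip line [ 0.55241161 -0.17236663] [ 0.56819005 -0.15584772] 46.3133778225621
skirt centre [ 0.54990627 -0.1749802 ]
(180, 325) [ 0.57198541 -0.15284882] 45.06768973419856 0.031261584825234154
(120, 295) [ 0.57835236 -0.14070031] 50.31346971036469 0.04454538049732768
(150, 310) [ 0.57516786 -0.14677585] 48.15036266266679 0.03786334975028413
scene grip line 48.23931442421601 0.017606053355572648
scene skirt line 47.18257229319424 [ 0.57019597 -0.15110404]
tab [ 0.57412611 -0.14231779] 50.72516720460109 0.04221861929255979
tab [ 0.57140598 -0.14403587] 52.21416965236728 0.03917989845749134
tab [ 0.57685743 -0.14059397] 49.430834693525725 0.04529365710779912
46.34955321618415 0.03302534328800769
```

Run:
```python
from h import *
for n,(x0,y0) in(("top",(345,205)),("scene",(245,235))):
    I=None
    for i in range(16):
        im=get_image(n);I=im["color"].astype(float) if I is None else I+im["color"]
    I/=16;np.save(f"{n}82.npy",I)
    c=np.clip(I[y0:y0+40,x0:x0+40]*1.6,0,255).astype(np.uint8)
    cv2.imwrite(f"pics/{n}82.png",cv2.resize(c,None,fx=15,fy=15,interpolation=cv2.INTER_CUBIC))
```

```text
(no output)
```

View pics/top82.png

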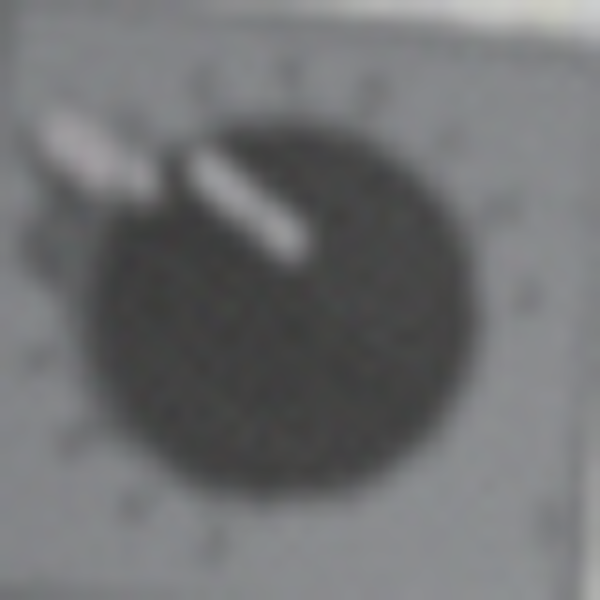

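View pics/scene82.png

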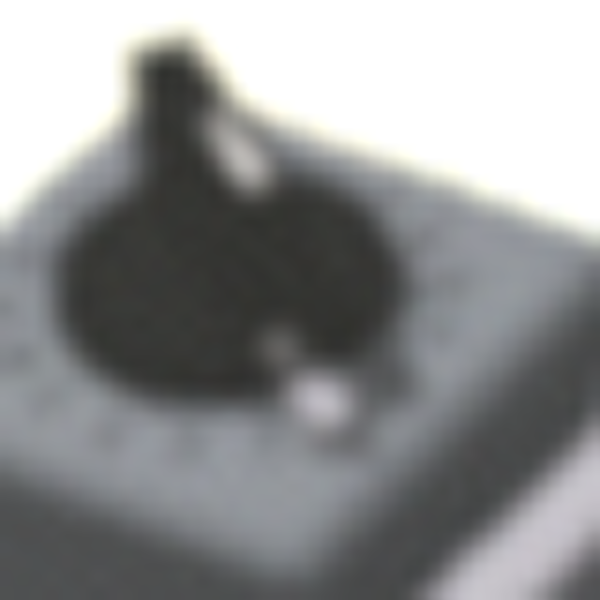

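Run:
```python
from h import *
t=get_image("top");s=get_image("scene")
kt=lambda p:np.array(p,float)/15+(345,205)-.47
ks=lambda p:np.array(p,float)/15+(245,235)-.47
A=lambda d:np.degrees(np.arctan2(d[1],d[0]))
Wt=lambda p,z:plane(t,[kt(p)],z)[0][:2]
Ws=lambda p,z:plane(s,[ks(p)],z)[0][:2]
ax=Wt((284,308),.110);print("axis",ax)
for p,z in(((142,182),.111),((75,145),.108),((75,145),.112),((100,160),.110)):
    q=Wt(p,z);print(p,A(q-ax),np.hypot(*(q-ax)))
a,b=Wt((298,245),.145),Wt((205,160),.145);print("grip",A(b-a),a,b)
from scipy.optimize import least_squares
th=np.linspace(0,6.28,300)
P=lambda x,y,z,r:(proj(s,np.c_[x+r*np.cos(th),y+r*np.sin(th),z+0*th])-(245,235)+.47)*15
def f(p):
    u=np.r_[P(p[0],p[1],.104,p[2]),P(p[0],p[1],.111,p[2])]
    return [u[:,0].min()-62,u[:,0].max()-398,u[:,1].max()-402]
r=least_squares(f,[.55,-.175,.031]);axs=r.x[:2];print(r.x,r.fun)
for p,z in(((275,345),.111),((322,400),.108),((322,400),.112)):
    q=Ws(p,z);print(p,A(q-axs),np.hypot(*(q-axs)))
a,b=Ws((215,125),.145),Ws((255,180),.145);print("grip",A(b-a))
```

```text
axis [ 0.55029624 -0.17396022]
(142, 182) 47.3802994324556 0.030947081270533573
(75, 145) 50.05649168654222 0.04345119433530206
(75, 145) 51.29198117878423 0.04315666779221109
(100, 160) 49.79146758085795 0.03857678962167564
grip 46.05135358951127 [ 0.55327247 -0.17242394] [ 0.56720596 -0.15796949]
[ 0.54949466 -0.17381556  0.03015623] [-9.94759830e-14 -9.09494702e-13 -2.27373675e-13]
(275, 345) 46.969312373206705 0.024937519750026095
(322, 400) 51.84800087037479 0.039836502498615985
(322, 400) 49.50427365999837 0.044523823326120274
grip 50.35146415900421
```

```bash
python3 ov.py 83
python3 - <<'E'
from ov import *
s=get_image("scene");t=get_image("top")
def bar(k,im,o,f):
    th=np.radians(173.6)+k;h=tr((.14,0,0))[:2];d=np.array([np.cos(th),np.sin(th)]);n=np.array([-d[1],d[0]])
    return [((proj(im,[[*(h+d*l+n*w),.167]])[0]-o+.5)*f).round(0) for l in(.06,.27) for w in(-.008,.008)]
for k in(0,.02,.05):print(k,bar(k,s,(210,190),5),bar(k,t,(270,130),5))
crop(s,"c83",290,215,50,45,14,1.8)
E
```

```text
[ 0.46038904 -0.41400185  0.2498271 ] [[ 0.764 -0.638  0.097]
 [ 0.065 -0.073 -0.995]] 0.0426 [-0.8  0.6 -0.1]
[41. 29. -3. 97.  3. 49. -4.]
0 [array([375., 400.]), array([347., 390.]), array([580., 181.]), array([554., 173.])] [array([213., 251.]), array([247., 254.]), array([168., 688.]), array([202., 692.])]
0.02 [array([373., 399.]), array([345., 389.]), array([571., 178.]), array([545., 171.])] [array([216., 251.]), array([250., 254.]), array([180., 690.]), array([214., 693.])]
0.05 [array([370., 398.]), array([341., 389.]), array([558., 174.]), array([532., 167.])] [array([220., 252.]), array([253., 254.]), array([197., 691.]), array([232., 693.])]
```

View pics/s83.png

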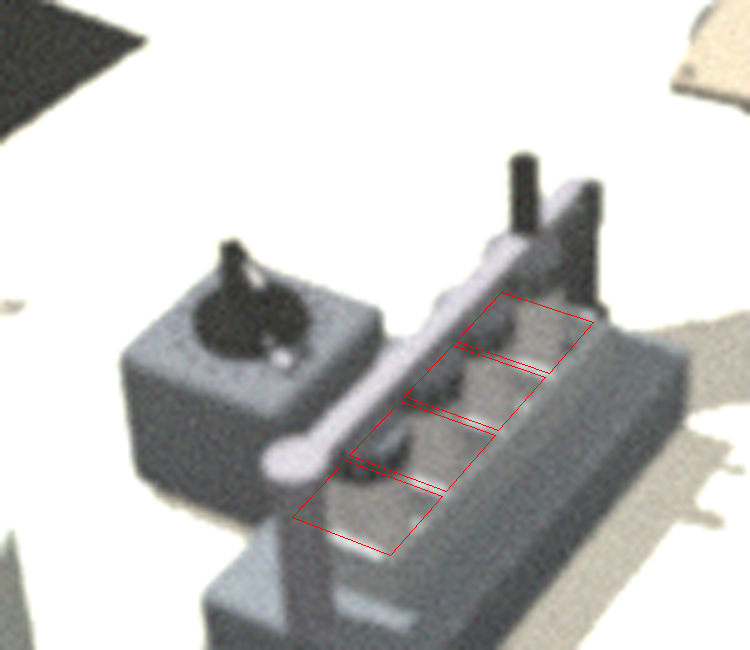

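View pics/t83.png

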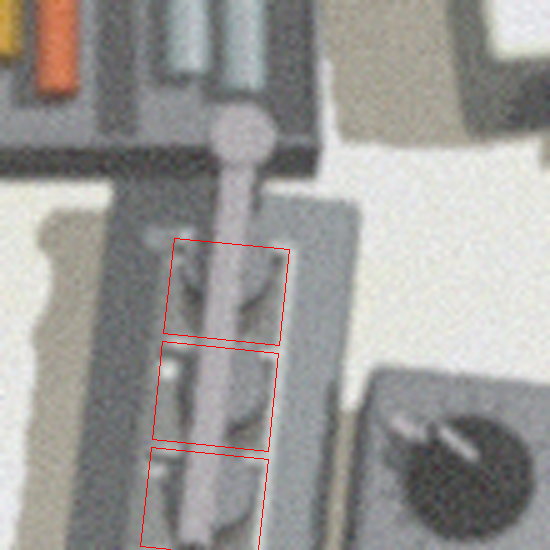

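View pics/c83.png

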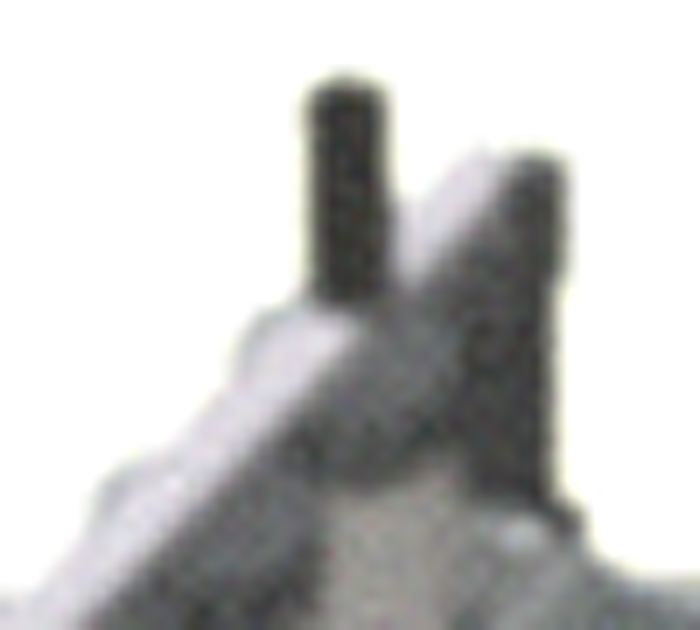

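```bash
python3 -c "
from cell import workorder,robot
print(robot.get_state()['clock'],workorder.job_done())"
```

```text
the job is handed in; nothing more can be done
96.95 None
```

I handed the job in at 96.95 s of the 210 s. All four jars stand in the tray, the keeper bar is shut, and the dial was set after that. `job_done()` gives no verdict, so this rests on my own last pictures and force readings.

- **Jars:** each of the four stands upright in its own bay. The fourth jar struck the bay rim twice and tilted in the grip. I stood it on the bench, gripped it again centred, and the next insertion went in cleanly.
- **Keeper bar:** I swung it shut through its catch. A further push met a hard stop at about 15 N with no more movement. In the last pictures its line matches the shut position, in the top view to within about 0.02 rad.
- **Dial:** I turned it about 91° clockwise, and the gripper angle puts the pointer at about 49.6°. The pictures put the index tab at about 50° but mostly read the pointer at 46–48°, with one reading at 50°. That is a disagreement of up to about 3° (1.8 mm), inside the 4 mm limit, so I left it.
- **Other things:** the mug, both ink bottles and the green look-alike jar were standing in the last full picture. The gripper was clear of everything.

One calibration fault showed up along the way: the robot reports its tool height 34 mm too low, and I corrected for that throughout.

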